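# Stand the lying sample tubes up in the rack by way of the tilting cradle

### The arm

A 7-joint arm with a two-finger parallel gripper is mounted at the origin on a cart in front of the work surface, level with it; the furniture and walls round the work are solid. World frame = base frame: x ahead of the robot, y to its left, z up, the work surface at z = 0. Lengths are in m, angles in rad, forces in N, time in s.
With the tool pointing down it reaches from about 0.425 to 0.925 m from the base axis. Payload 6.8 kg.
Tool frame: the origin (TCP) lies on the centre line of the jaws, within the pads' length; the fingertips stand 19 mm ahead of it and the grasp point (between the pads) is the TCP; z points along the fingers, y is the line along which they close (so a half turn about z gives the same grasp; the last joint's range is limited). The gripper opens to 85 mm and grips with 20 to 120 N. Pads are 22 mm wide; open, the fingers measure 114 mm over their backs; the gripper's body (76 mm by 85 mm) begins 54 mm behind the grasp point. The pads swing forward as they close: fully open they stand 13 mm farther back than shut.
Start: joints at [1.029, 0.477, 0.022, 1.555, -0.011, 1.109, -0.083], TCP at [0.284, -0.612, 0.25] pointing down, gripper open.
Joint ranges: [-2.96, 2.96], [-0.34, 2.1], [-1.41, 1.46], [0.24, 2.44], [-1.37, 4.51], [0.17, 1.92], [-2.96, 2.96]. Speed limits (rad/s): [2.39, 2.39, 3.14, 3.14, 3.14, 3.14, 3.14].

### API

Orientations are given as a rotation vector (axis times angle).
In Python, from bench import r gives the robot as it stands. The module is installed in compiled form; this text tells all that it offers.
- The arm moves only by the tool arm_command, never from a script. Its argument "rows" is a list of rows, each an object of numbers: "fingers": the opening, from -1 (shut) to 1 (fully open); "x", "y", "z": the shift along the tool's x, y, z in m; "ax", "ay", "az": the turn, a rotation vector about the tool's x, y, z in degrees. In form: [{"fingers": .., "x": .., "y": .., "z": .., "ax": .., "ay": .., "az": ..}, ...]. A call has 1 to 10 rows; each row shifts and turns the commanded pose from where the row before left it, along the tool's axes as they then stand; what a row does not reach is not made up. A row lasts 1/12 s, in which the tool goes at most 41.7 mm and 7.16 degrees, less where a joint would pass 70% of its speed; a pose out of reach is approached as far as the arm can. A call is refused whole if a number of a shift passes 0.0417 or a number of a turn 7.16, either way. A call with a gripper value outside its range is refused whole. The fingers move at their own pace and stop on an object; "grip_force" is the grip in N (left out, the last holds). Time passes only in rows, so rows that do not move let the fingers close. It gives the time, the measured TCP pose, the force, the opening and the grip force at its end, in the units of the state.
- r.get_obs(): the state, without advancing time (a new reading comes with each control period).
- r.grab_frame(name): name is "side" or "top"; returns a dict with "frame" (480x640x3 uint8, red, green, blue), "depth" (480x640 float32, m along the optical axis (not along the pixel's ray), 0 where there is no reading), "K" (3x3 intrinsics, pixels), "distortion" ([k1, k2, p1, p2, k3] as OpenCV has them; the pictures are not rectified), "world_from_camera" (4x4, takes a point from camera to world coordinates). Camera axes: x right, y down, z forward; pixel columns grow to the right and rows downward; lengths in m; the calibration is good to about 2 mm. A picture is of the moment at which its call begins.
- r.hand_in(): hands the job in; it is judged then, once.
The state is a dict: "clock": time; "joints": joint angles; "qvel": joint speeds; "tau": joint torques, N m; "tcp_pos": TCP position; "orientation": TCP orientation; "contact_force": force on the tool from outside, world axes, zero at the start; "moment": the same for the moment, N m; "grip_width": finger opening in m; "gripper_force": force on a finger pad.
Only numpy, scipy, OpenCV 4.12 (cv2) and the standard library are available. Lean on these libraries where they do the work, as an engineer would, in place of code of your own. Each camera call takes 0.05 s, during which the arm holds its last target. There are 200 camera calls.

### The job

The capped sample tubes were left lying on the worktop and must stand upright to settle. Lay all of them in the level tilting cradle, one to a groove, bottoms toward its foot plate and caps overhanging the open end; when all lie in it, pull the black cross-bar of its spring plunger outward, swing the cradle up and let the plunger snap into the upper hole, so that all the tubes stand raised in it together, caps up. Then take each tube anew by its upper part and stand it, cap up, in a rack pocket of its own, and at the end swing the empty cradle back to level and let the plunger lock it there; leave the other things on the worktop where they are.

Things in the scene. Friction and masses are not known exactly. Their poses are not given: they have to be found in the camera images.
- tube_a: closed white sample tube, one of up to three alike, lying on the worktop at the start; 140 mm long: round body 18 mm across, 122 mm long, rounded bottom, then a grey square cap 20x20 mm, 18 mm long. Origin on its axis at mid-length (70 mm from either end; the cap begins 52 mm from it; centre of mass 4 mm nearer the bottom); x runs along the tube towards the cap. About 110 g. None if absent.
- tube_b: closed white sample tube, one of up to three alike, lying on the worktop at the start; 140 mm long: round body 18 mm across, 122 mm long, rounded bottom, then a grey square cap 20x20 mm, 18 mm long. Origin on its axis at mid-length (70 mm from either end; the cap begins 52 mm from it; centre of mass 4 mm nearer the bottom); x runs along the tube towards the cap. About 110 g. None if absent.
- tube_c: closed white sample tube, one of up to three alike, lying on the worktop at the start; 140 mm long: round body 18 mm across, 122 mm long, rounded bottom, then a grey square cap 20x20 mm, 18 mm long. Origin on its axis at mid-length (70 mm from either end; the cap begins 52 mm from it; centre of mass 4 mm nearer the bottom); x runs along the tube towards the cap. About 110 g. None if absent.
- tube_a_foot (a point): tip of the rounded bottom of tube_a
- tube_b_foot (a point): tip of the rounded bottom of tube_b
- tube_c_foot (a point): tip of the rounded bottom of tube_c
- tilt_stand: fixed steel base of the tilting cradle, 115x182 mm, 8 mm thick, with two upright cheeks that carry the hinge. Origin on the worktop right below the middle of the hinge axis; the hinge runs along its y, 65 mm above the worktop. Its x points the way the level cradle reaches out from the hinge, z up. The base covers x -35 to 80 mm, y -83 to 99 mm.
- cradle_frame (a point): frame of the grey cradle, mid hinge axis: x along the grooves from foot plate to open end (level at joint 0), y along the hinge, z out of the open side of the grooves. Foot plate at x = -1 mm for z = 18, leaning 25 degrees over the tubes' bottoms (x = 3 at its top, z = 27). Comb ribs at x = 10-18 and 82-90 mm carry three 45-degree V grooves at y = -46, 0, 46 mm; the teeth between reach z = 28 mm.
- lane0 (a point): groove 0 of the cradle (cradle y = -46 mm): where the mid-length of a tube comes to lie when its bottom rests on the foot plate (cradle x = 70, z = 18 mm). Axes as the cradle's. It may lie up to 10 mm farther out; more and it tips out. A seated tube is free all round from x = 90 to 122 mm, where its cap begins, with nothing below it but the base.
- lane1 (a point): groove 1 of the cradle (cradle y = 0 mm): where the mid-length of a tube comes to lie when its bottom rests on the foot plate (cradle x = 70, z = 18 mm). Axes as the cradle's. It may lie up to 10 mm farther out; more and it tips out. A seated tube is free all round from x = 90 to 122 mm, where its cap begins, with nothing below it but the base.
- lane2 (a point): groove 2 of the cradle (cradle y = 46 mm): where the mid-length of a tube comes to lie when its bottom rests on the foot plate (cradle x = 70, z = 18 mm). Axes as the cradle's. It may lie up to 10 mm farther out; more and it tips out. A seated tube is free all round from x = 90 to 122 mm, where its cap begins, with nothing below it but the base.
- cradle (a joint): swing of the cradle, rad: about 0 (-0.03 to 0.03) = level and locked, about 0.96 (0.93 to 0.99, 55 degrees) = raised and locked; grows as the open end rises: a cradle point (x, z) lies at x cos a - z sin a along the stand's x and x sin a + z cos a above the hinge. In between nothing holds it: it sinks back by its weight (some 3 to 7 N at the cross-bar) unless held.
- plunger (a joint): how far the spring plunger is pulled out, m: 0 = pin home in a hole, largest 0.023. It must be pulled at least 0.012, best 0.016, before the cradle can swing; between the two holes the let-go pin rides on the rim at about 0.009 to 0.011 and snaps in when a hole comes under it.
- bar_grip (a point): where to hold the plunger's black cross-bar, a round sleeve 14 mm thick along the cradle's y, 23 mm to either side of this point, that turns freely on the bar. At plunger 0: cradle x = 115, y = 121, z = 0 mm, beside the grooves. Pulled along the cradle's +x against a spring of 3 N (home) to 7 N (fully out). It swings with the cradle; a gripper may keep pointing down.
- rack: fixed white rack block, 46 mm (its x) by 140 mm (its y), 50 mm tall, with three square pockets 24 mm wide and 45 mm deep (floor 5 mm above the worktop) in a row at y = -46, 0 and 46 mm. Origin at the centre of its underside, z up.
- tape_roll: roll of beige skin tape lying flat, 82 mm across, 30 mm tall. A bystander: leave it alone.
- iodine: brown medicine bottle with a white cap, 36 mm across and 75 mm tall. A bystander: leave it alone.
- swab_glass: small drinking glass with wooden applicators in it, 42 mm across and 86 mm tall. A bystander: leave it alone.

How it is judged:
By the outcome, as a careful person would: the job done as asked, in the order asked, and still so for the second after the job is handed in, with the robot touching nothing.
Of tube_a, tube_b, tube_c only 2 to 3 are there at a start; the rules pass over those that are not, and their reading is None.
At some moment in a run one of tube_a, tube_b, tube_c may be knocked a few centimetres aside while the robot is not near it.
It also fails if it takes over 208 s, if anything falls off the work surface, if the arm or the gripper's body presses on something with over 40 N, if the wrist force passes 120 N, or if a joint passes its speed limit or range.

## Working session

There is one attempt and no reset: what is moved stays moved. The work goes in short steps, Python scripts to look and compute and a tool call to move; the robot and the scene stay as the last step left them, time stands still between calls to the robot, and variables do not carry over. Pictures are saved under pics/ and viewed, at most 14 in all, crops included, and the job is handed in when it is done.

Besides the shell and the picture viewer there is one more tool, called by a JSON object that holds its "fn" and its "kwargs". arm_command: Moves the arm, as the interface text tells. Its arguments: {"type":"object","properties":{"rows":{"type":"array"},"grip_force":{"type":"number"}},"required":["rows"]}

```bash
mkdir -p pics
cat > h.py <<'E'
import numpy as np, cv2
from bench import r
from scipy.spatial.transform import Rotation as R
def grab(n):
    f=r.grab_frame(n); np.savez('/tmp/%s.npz'%n,**{k:np.array(v) for k,v in f.items()}); return f
def cloud(f):
    K=np.array(f['K']);d=np.array(f['distortion'],float);T=np.array(f['world_from_camera'])
    H,W=f['depth'].shape
    u,v=np.meshgrid(np.arange(W),np.arange(H))
    p=cv2.undistortPoints(np.stack([u,v],-1).reshape(-1,1,2).astype(np.float64),K,d).reshape(H,W,2)
    P=np.concatenate([p,np.ones((H,W,1))],-1)*f['depth'][...,None]
    return P@T[:3,:3].T+T[:3,3]
def ray(f,pts,z):
    K=np.array(f['K']);d=np.array(f['distortion'],float);T=np.array(f['world_from_camera'])
    p=cv2.undistortPoints(np.array(pts,float).reshape(-1,1,2),K,d).reshape(-1,2)
    D=np.c_[p,np.ones(len(p))]@T[:3,:3].T
    return T[:3,3]+D*((z-T[2,3])/D[:,2])[:,None]
def st():
    o=r.get_obs();print(o['clock'],np.round(o['tcp_pos'],4),np.round(R.from_rotvec(o['orientation']).as_matrix(),3).tolist(),np.round(o['joints'],3),o['grip_width'])
E
python3 - <<'E'
from h import *
st()
for n in('top','side'):
    f=grab(n);cv2.imwrite('pics/%s0.png'%n,f['frame'][...,::-1]);print(np.round(f['world_from_camera'],3).tolist(),f['K'])
E
```

```text
0.0 [ 0.2834 -0.612   0.2493] [[0.907, 0.42, -0.001], [0.42, -0.907, 0.002], [-0.0, -0.002, -1.0]] [ 1.029  0.478  0.022  1.556 -0.012  1.109 -0.083] 0.08552960885843379
[[-0.014, -0.992, 0.122, 0.382], [-1.0, 0.015, 0.009, -0.084], [-0.01, -0.122, -0.992, 1.272], [0.0, 0.0, 0.0, 1.0]] [[489.68749248   0.         319.90070007]
 [  0.         489.68749248 233.81652602]
 [  0.           0.           1.        ]]
[[0.922, -0.177, 0.345, 0.069], [-0.388, -0.388, 0.836, -1.2], [-0.014, -0.905, -0.426, 0.639], [0.0, 0.0, 0.0, 1.0]] [[530.98838785   0.         321.56762214]
 [  0.         530.98838785 243.75857278]
 [  0.           0.           1.        ]]
```

View pics/top0.png

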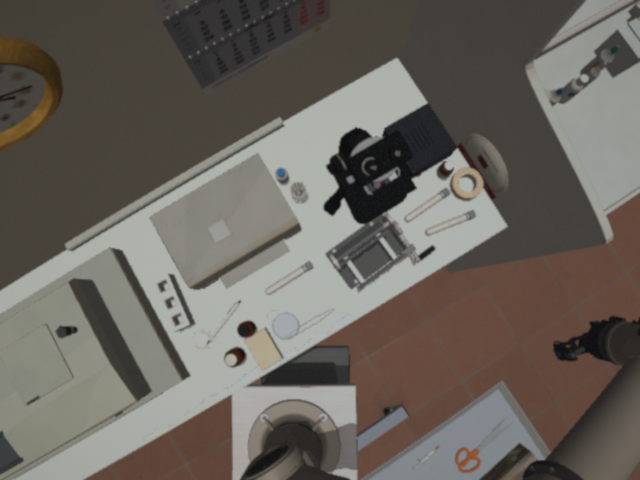

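View pics/side0.png

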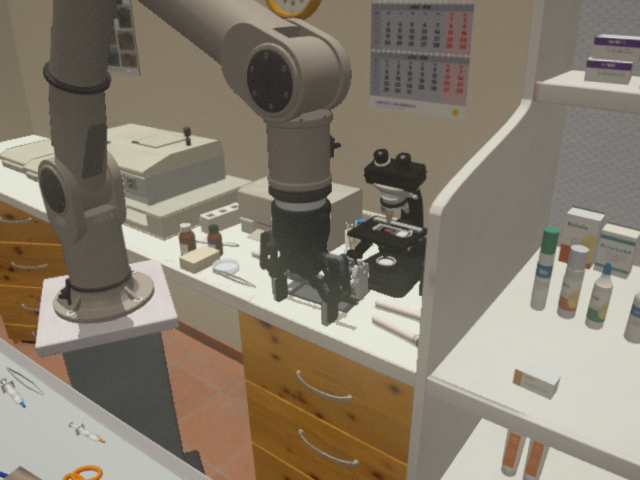

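Run:
```python
from h import *
f=np.load('/tmp/top.npz');c=f['frame'][140:350,140:510,::-1]
cv2.imwrite('pics/c1.png',cv2.resize(c,None,fx=2.16,fy=2.16,interpolation=cv2.INTER_CUBIC))
P=cloud(f)
for u,v in [(400,100),(290,278),(310,265),(268,291),(427,205),(450,222),(410,219),(446,192),(432,229),(472,213),(173,303),(365,250),(425,253),(466,183),(280,175),(220,230),(248,328)]: print(u,v,np.round(P[v,u],3))
```

```text
400 100 [ 0.904 -0.297  0.   ]
290 278 [0.424 0.005 0.024]
310 265 [ 0.457 -0.046  0.015]
268 291 [0.392 0.061 0.02 ]
427 205 [ 0.608 -0.353  0.018]
450 222 [ 0.563 -0.412  0.018]
410 219 [ 0.572 -0.307  0.017]
446 192 [ 0.642 -0.404  0.021]
432 229 [ 0.545 -0.364  0.017]
472 213 [ 0.585 -0.47   0.021]
173 303 [0.363 0.311 0.007]
365 250 [ 0.494 -0.189  0.008]
425 253 [ 0.479 -0.332  0.071]
466 183 [ 0.67  -0.465  0.   ]
280 175 [0.682 0.025 0.067]
220 230 [0.533 0.158 0.151]
248 328 [0.303 0.103 0.083]
```

View pics/c1.png

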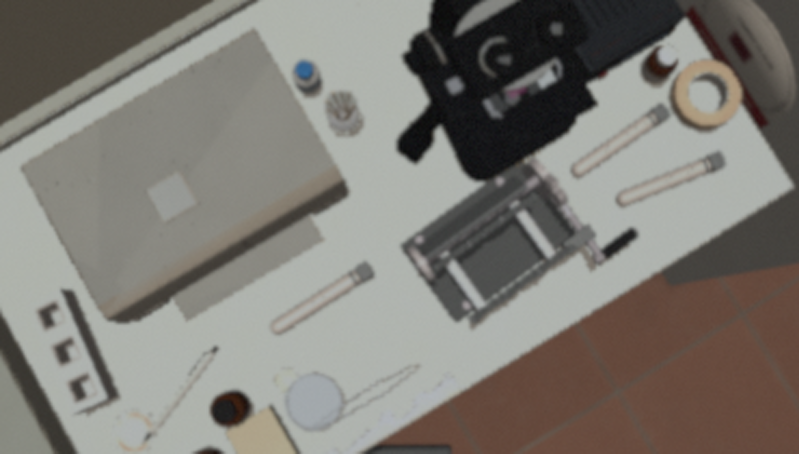

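Run:
```python
from h import *
f=np.load('/tmp/top.npz');P=cloud(f);F=f['frame']
# bar: dark, z .05-.08
g=F.max(-1)
X=P.reshape(-1,3);m=((g<60).ravel()&(X[:,2]>.05)&(X[:,2]<.09)&(abs(X[:,0]-.479)<.05)&(abs(X[:,1]+.332)<.05))
B=X[m];print(len(B),B.mean(0));c=B[:,:2]-B[:,:2].mean(0);u,s,v=np.linalg.svd(c,full_matrices=False);t=c@v[0];print(v[0],t.min(),t.max(),np.degrees(np.arctan2(*v[0][::-1])))
# tubes
def tube(c,r=.1):
    m=(np.hypot(X[:,0]-c[0],X[:,1]-c[1])<r)&(X[:,2]>.009)&(X[:,2]<.03);return X[m],F.reshape(-1,3)[m]
for c in[(.424,.005),(.608,-.353),(.563,-.412)]:
    Q,C=tube(c,.085)
    for _ in range(4):
        a=Q[:,:2].mean(0);u,s,v=np.linalg.svd(Q[:,:2]-a,full_matrices=False);d=v[0]
        k=abs((Q[:,:2]-a)@np.array([-d[1],d[0]]))<.013;Q,C=Q[k],C[k]
    t=(Q[:,:2]-a)@d
    print('tube',len(Q),a,np.degrees(np.arctan2(d[1],d[0])),t.min(),t.max(),'red-ness ends',C[t<-.045].mean(0),C[t>.045].mean(0),'z',np.median(Q[:,2]), 'mid',a+d*(t.min()+t.max())/2,'w',np.ptp((Q[:,:2]-a)@np.array([-d[1],d[0]])))
# ortho
th=np.arctan2(*(lambda d:d*np.sign(-d[1]))(np.linalg.svd(c2:=B[:,:2]-B[:,:2].mean(0),full_matrices=False)[2][0])[::-1])
```

```text
60 [ 0.48084889 -0.33565225  0.06792788]
[-0.56944462  0.8220297 ] -0.020562530744680313 0.020089511708034084 124.7115064404335
tube 137 [0.44796293 0.01215639] 76.31750472060659 -0.05215965525255051 0.0700437602666638 red-ness ends [114.5        111.16666667 106.66666667] [138.93023256 137.76744186 130.55813953] z 0.015730484533229117 mid [0.4500781  0.02084468] w 0.024294309825380257
tube 25 [ 0.63635454 -0.42128965] -68.69625222701485 -0.047570055077060455 0.010376409371375255 red-ness ends [158. 159. 153.] [nan nan nan] z 0.020721618043121337 mid [ 0.62959808 -0.40396359] w 0.01849657244738876
tube 3 [ 0.61294425 -0.45049599] 124.37971167621254 -0.021385015724446687 0.03943846411705889 red-ness ends [nan nan nan] [nan nan nan] z 0.024805827786098966 mid [ 0.60784709 -0.44304612] w 0.0015632633368792394<stdin>:16: RuntimeWarning: Mean of empty slice.
  ret = um.true_divide(
```

```bash
cat >> h.py <<'E'
def ortho(f,x0,x1,y0,y1,z,s=1000):
    # image: up = +x, right = -y
    K=np.array(f['K']);d=np.array(f['distortion'],float);T=np.linalg.inv(np.array(f['world_from_camera']))
    xs=np.arange(x1,x0,-1/s);ys=np.arange(y1,y0,-1/s)
    yy,xx=np.meshgrid(ys,xs);W=np.stack([xx,yy,np.full_like(xx,z)],-1).reshape(-1,3)
    p=cv2.projectPoints(W,cv2.Rodrigues(T[:3,:3])[0],T[:3,3],K,d)[0].reshape(*xx.shape,2).astype(np.float32)
    return cv2.remap(f['frame'],p,None,cv2.INTER_CUBIC)
E
python3 - <<'E'
from h import *
f=np.load('/tmp/top.npz')
I=ortho(f,.38,.66,-.5,-.12,.075,2000);cv2.imwrite('pics/c2.png',I[...,::-1])
P=cloud(f)
F=f['frame'].astype(int)
for u,v in[(427,205),(450,222),(420,225),(446,192),(286,280),(280,295)]: print(F[v,u])
E
```

```text
[175 175 167]
[167 166 158]
[175 179 175]
[106 106 105]
[173 174 169]
[177 181 175]
```

View pics/c2.png

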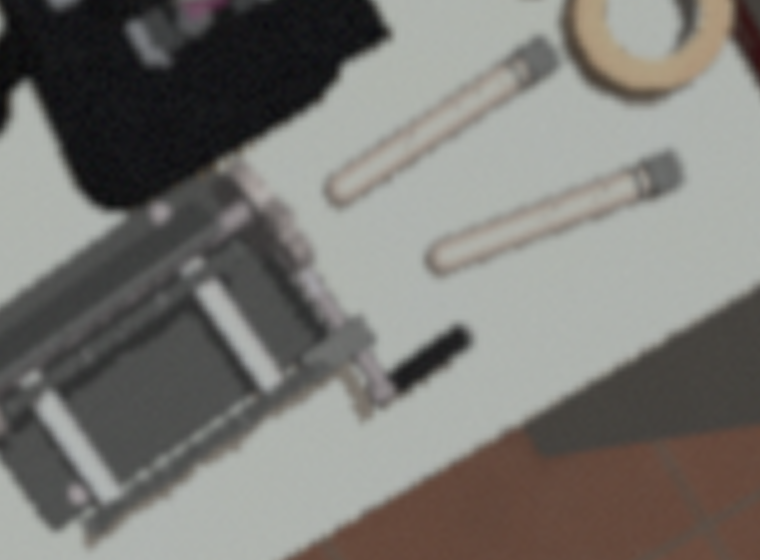

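```bash
cat > m.py <<'E'
from h import *
def w(px,x1,y1,s=2000): px=np.asarray(px,float);return np.c_[x1-px[:,1]/s,y1-px[:,0]/s]
def bar(f):
    I=ortho(f,.38,.66,-.5,-.12,.066,2000)
    m=(I.max(-1)<65).astype(np.uint8);m[:150]=0;m[:,:380]=0;m[400:]=0
    n,l,s,c=cv2.connectedComponentsWithStats(m);k=1+np.argmax(s[1:,4]);q=np.argwhere(l==k)[:,::-1]
    W=w(q,.66,-.12);a=W.mean(0);v=np.linalg.svd(W-a,full_matrices=False)[2][0];v*=-np.sign(v[1]);t=(W-a)@v
    rc=cv2.minAreaRect(q.astype(np.float32))
    return a,np.degrees(np.arctan2(v[1],v[0])),np.ptp(t),w([rc[0]],.66,-.12)[0],rc
def caps(f,x0,x1,y0,y1,z=.012):
    """tubes: pinkish body -> axis; grey cap"""
    I=ortho(f,x0,x1,y0,y1,z,2000).astype(int);return I
E
python3 - <<'E'
from m import *
f=np.load('/tmp/top.npz');print(bar(f))
I=ortho(f,.38,.66,-.5,-.12,.05,2000).astype(int)
g=I.min(-1)
m=((g>172)).astype(np.uint8)
cv2.imwrite('/tmp/m.png',m*255)
# tubes: chroma r-b relative to table
for nm,(x0,x1,y0,y1) in dict(A=(.36,.5,-.09,.1),BC=(.52,.67,-.5,-.27)).items():
    I=ortho(f,x0,x1,y0,y1,.010,2000).astype(float);I=cv2.GaussianBlur(I,(0,0),2)
    warm=((I[...,0]-I[...,1])>-1.5).astype(np.uint8)&(I.min(-1)>90)
    cap=((I.max(-1)<135)&(I.max(-1)>60)&(np.ptp(I,axis=-1)<12)).astype(np.uint8)
    m=((warm>0)|(cap>0)).astype(np.uint8);m=cv2.morphologyEx(m,cv2.MORPH_OPEN,np.ones((5,5)));m=cv2.morphologyEx(m,cv2.MORPH_CLOSE,np.ones((9,9)))
    n,l,s,c=cv2.connectedComponentsWithStats(m)
    cv2.imwrite('/tmp/m%s.png'%nm,m*255)
    for k in range(1,n):
        if s[k,4]<3000: continue
        q=np.argwhere(l==k)[:,::-1].astype(np.float32);rc=cv2.minAreaRect(q);W=w(q,x1,y1);a=W.mean(0);v=np.linalg.svd(W-a,full_matrices=False)[2][0];v*=-np.sign(v[1])
        t=(W-a)@v;c=cap.astype(bool)[q[:,1].astype(int),q[:,0].astype(int)]
        print(nm,s[k],np.array(rc[1])/2,'mid',a+v*(t.min()+t.max())/2,'ang',np.degrees(np.arctan2(v[1],v[0])),'cap t',np.median(t[c]) if c.any() else None,t.min(),t.max())
E
```

```text
(array([ 0.48088292, -0.33607671]), np.float64(-54.27000710844171), np.float64(0.04291191515096073), array([ 0.48109123, -0.3365777 ]), ((433.1553955078125, 357.8175354003906), (20.808326721191406, 85.79075622558594), 54.462318420410156))
A [    0     0   192   117 12402] [95.49998474 57.99999237] mid [0.48336812 0.05723632] ang -70.06265104350051 cap t -0.01702870725708695 -0.045405250032206676 0.063208551517282
A [   56    66   250   171 11922] [ 23.07950401 141.5039978 ] mid [0.42365809 0.01029075] ang -58.533764138467774 cap t 0.05861377955451004 -0.07112328623191295 0.07038016572489916
BC [   45     0   415   211 21821] [ 64.93063354 227.16436768] mid [ 0.62338626 -0.39499006] ang -69.21305142765883 cap t 0.014965725149560141 -0.12170611555179014 0.10679381476033184
BC [  150   150   273   134 12119] [ 23.31510925 144.76525879] mid [ 0.56139656 -0.41284931] ang -69.19441785986257 cap t 0.058447036823164426 -0.07275438519170602 0.07204351094010253
```

Run:
```python
from m import *
f=np.load('/tmp/top.npz')
I=ortho(f,.36,.62,-.36,-.06,.065,2000)
g=cv2.cvtColor(I,cv2.COLOR_RGB2GRAY)
L=cv2.createLineSegmentDetector().detect(g)[0][:,0]
for s in L:
    n=np.hypot(s[2]-s[0],s[3]-s[1])
    if n<70: continue
    W=w(s.reshape(2,2),.62,-.06);d=W[1]-W[0];a=np.degrees(np.arctan2(d[1],d[0]))
    print(np.round(s),round(n/2),np.round(W,3).tolist(),round((a+56+45)%90-45-56,1))
I=ortho(f,.52,.67,-.43,-.27,.010,2000).astype(float);I=cv2.GaussianBlur(I,(0,0),2)
warm=((I[...,0]-I[...,1])>-1.5)&(I.min(-1)>90);cap=(I.max(-1)<135)&(I.max(-1)>60)&(np.ptp(I,axis=-1)<12)
m=cv2.morphologyEx((warm|cap).astype(np.uint8),cv2.MORPH_OPEN,np.ones((5,5)))
n,l,s,c=cv2.connectedComponentsWithStats(m)
for k in range(1,n):
    if s[k,4]>2500:
        q=np.argwhere(l==k)[:,::-1];W=w(q,.67,-.27);a=W.mean(0);v=np.linalg.svd(W-a,full_matrices=False)[2][0];v*=-np.sign(v[1]);t=(W-a)@v
        print(s[k],'mid',a+v*(t.min()+t.max())/2,np.degrees(np.arctan2(v[1],v[0])),t.min(),t.max())
# rack
I=ortho(f,.28,.45,.2,.4,.05,2000);cv2.imwrite('/tmp/rack.png',I)
P=cloud(f);X=P.reshape(-1,3)
k=(abs(X[:,2]-.05)<.006)&(X[:,0]>.27)&(X[:,0]<.47)&(X[:,1]>.22)&(X[:,1]<.4);Q=X[k];print(len(Q),Q.mean(0));
rc=cv2.minAreaRect(Q[:,:2].astype(np.float32)*1000);print(rc)
g=cv2.GaussianBlur(cv2.cvtColor(I,cv2.COLOR_RGB2GRAY),(0,0),2)
m=(g<100).astype(np.uint8);n,l,s,c=cv2.connectedComponentsWithStats(m)
for k in range(1,n):
    if 500<s[k,4]: print(s[k],w([c[k]],.45,.4),cv2.minAreaRect(np.argwhere(l==k)[:,::-1].astype(np.float32)))
cv2.imwrite('pics/rack.png',np.hstack([I[...,::-1],cv2.cvtColor(m*255,cv2.COLOR_GRAY2BGR)]))
```

```text
[442.  18. 338.  78.] 60 [[0.611, -0.281], [0.581, -0.229]] -59.9
[509. 293. 581. 242.] 45 [[0.473, -0.314], [0.499, -0.351]] -54.9
[197. 102. 152.  -1.] 56 [[0.569, -0.158], [0.62, -0.136]] -66.3
[573. 280. 510. 325.] 38 [[0.48, -0.346], [0.458, -0.315]] -54.5
[315. 208. 386. 310.] 62 [[0.516, -0.217], [0.465, -0.253]] -55.1
[242. 408. 171. 305.] 62 [[0.416, -0.181], [0.468, -0.146]] -55.8
[152. 323. 224. 422.] 61 [[0.459, -0.136], [0.409, -0.172]] -54.2
[146. 414.  92. 340.] 46 [[0.413, -0.133], [0.45, -0.106]] -53.8
[405. 293. 337. 194.] 60 [[0.473, -0.262], [0.523, -0.228]] -55.7
[335. 520. 601. 367.] 153 [[0.36, -0.228], [0.436, -0.36]] -60.0
[ 93. 343.  50. 277.] 39 [[0.449, -0.106], [0.481, -0.085]] -56.6
[ 51. 272. 246. 136.] 119 [[0.484, -0.086], [0.552, -0.183]] -55.2
[   45    29   248   182 12051] mid [ 0.60956087 -0.35329846] -56.4351529863588 -0.07335137357473537 0.0719800338273433
[ 150  182  170  102 7578] mid [ 0.55265578 -0.38918722] -68.20508455552685 -0.0464695822950814 0.0479552232083933
[   0  201   54  100 2897] mid [ 0.54322307 -0.27853942] -162.03990857198076
[... 415 characters left out ...]
 77.23846435546875), (39.56707763671875, 124.65489959716797), 60.2551155090332)
[    0    32   180   308 14044] [[0.34804703 0.3608834 ]] ((71.6982192993164, 195.77645874023438), (355.3696594238281, 47.420413970947266), 60.00333786010742)
[ 126   60   39   52 1116] [[0.40747581 0.32767787]] ((151.37940979003906, 85.95425415039062), (43.36186599731445, 41.85719680786133), 65.77225494384766)
[ 165  144   38   52 1095] [[0.36505845 0.30868082]] ((188.96551513671875, 169.91380310058594), (44.009796142578125, 41.224365234375), 68.19859313964844)
[ 204  229   33   51 1017] [[0.32257768 0.29005556]] ((219.57757568359375, 253.8189697265625), (31.72226905822754, 50.3752555847168), 1.3971812725067139)
```

View pics/rack.png

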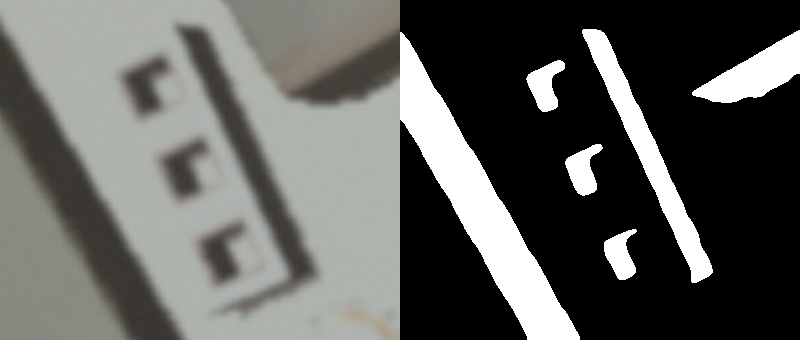

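```bash
cat >> h.py <<'E'
def Rd(yaw,tilt=0):
    "tool down, tool x at yaw deg; tilt about tool y in deg (positive: fingers lean towards +tool x)"
    a=np.radians(yaw);M=np.array([[np.cos(a),np.sin(a),0],[np.sin(a),-np.cos(a),0],[0,0,-1.]])
    return R.from_matrix(M)*R.from_euler('y',tilt,degrees=True)
def go(p,Rt,n,start=None):
    "constant row (repeat n times) that brings the tool from now to p,Rt"
    o=r.get_obs();p0,R0=(np.array(o['tcp_pos']),R.from_rotvec(o['orientation'])) if start is None else start
    wv=(R0.inv()*Rt).as_rotvec()/n
    S=sum(R.from_rotvec(wv*k).as_matrix() for k in range(n))
    v=np.linalg.solve(S,R0.inv().apply(np.array(p)-p0))
    print(n,'x',*np.round(v,4),'turn',*np.round(np.degrees(wv),2));return (np.array(p),Rt)
th=np.radians(-145.);O=np.array([.5058,-.1712,.065])
C=np.array([[np.cos(th),-np.sin(th),0],[np.sin(th),np.cos(th),0],[0,0,1]])
def cr(x,y,z): return O+C@np.array([x,y,z])
E
python3 - <<'E'
from h import *
f=np.load('/tmp/top.npz');X=cloud(f).reshape(-1,3)
Q=(X-O)@C;k=(abs(Q[:,0]-.04)<.09)&(abs(Q[:,1])<.11)
Q=Q[k]
for lo,hi in[(-.06,-.052),(.015,.035)]:
    q=Q[(Q[:,2]>lo)&(Q[:,2]<hi)];
    print(lo,len(q));print(np.histogram(q[:,0],np.arange(-.05,.131,.006)));print(np.histogram(q[:,1],np.arange(-.11,.111,.006)))
s=go([.4425,-.0204,.2],Rd(121.5),17)
go([.4425,-.0204,.024],Rd(121.5),5,s)
E
```

```text
-0.06 1686
(array([  5,   4,  85, 143,  49,  12,   7,   3,  26,  53,  18, 102, 114,
       127, 125, 122, 115, 125, 122, 120, 119,  47,   1,   1,   3,   6,
         9,   8,   7,   8]), array([-0.05 , -0.044, -0.038, -0.032, -0.026, -0.02 , -0.014, -0.008,
       -0.002,  0.004,  0.01 ,  0.016,  0.022,  0.028,  0.034,  0.04 ,
        0.046,  0.052,  0.058,  0.064,  0.07 ,  0.076,  0.082,  0.088,
        0.094,  0.1  ,  0.106,  0.112,  0.118,  0.124,  0.13 ]))
(array([ 2,  6,  5,  4, 30, 53, 54, 64, 58, 42, 13, 20, 61, 68, 64, 62, 68,
       64, 71, 69, 58, 57, 68, 68, 61, 68, 64, 11,  8, 48, 64, 59, 70, 65,
       39,  0]), array([-0.11 , -0.104, -0.098, -0.092, -0.086, -0.08 , -0.074, -0.068,
       -0.062, -0.056, -0.05 , -0.044, -0.038, -0.032, -0.026, -0.02 ,
       -0.014, -0.008, -0.002,  0.004,  0.01 ,  0.016,  0.022,  0.028,
        0.034,  0.04 ,  0.046,  0.052,  0.058,  0.064,  0.07 ,  0.076,
        0.082,  0.088,  0.094,  0.1  ,  0.106]))
0.015 633
(array([  0,   0,   0,   0,   2,  16,  61, 155, 107,  28,  94,  31,  13,
        14,  10,   1,   0,   0,   0,   0,   0,   8,  
[... 210 characters left out ...]
2,  0.058,  0.064,  0.07 ,  0.076,  0.082,  0.088,
        0.094,  0.1  ,  0.106,  0.112,  0.118,  0.124,  0.13 ]))
(array([ 0,  0,  0,  0, 11, 35, 19, 26, 23, 14, 10, 11, 20, 27, 28, 25, 22,
       15, 11, 14, 20, 32, 25, 25, 15, 12, 12, 15, 26, 26,  9,  0,  0, 52,
       50,  3]), array([-0.11 , -0.104, -0.098, -0.092, -0.086, -0.08 , -0.074, -0.068,
       -0.062, -0.056, -0.05 , -0.044, -0.038, -0.032, -0.026, -0.02 ,
       -0.014, -0.008, -0.002,  0.004,  0.01 ,  0.016,  0.022,  0.028,
        0.034,  0.04 ,  0.046,  0.052,  0.058,  0.064,  0.07 ,  0.076,
        0.082,  0.088,  0.094,  0.1  ,  0.106]))
17 x 0.0405 -0.0033 0.0029 turn -0.0 -0.0 -5.68
5 x 0.0 0.0 0.0352 turn 0.0 0.0 0.0
```

{"fn": "arm_command", "kwargs": {"rows": [{"fingers": 0.0, "x": 0.0405, "y": -0.0033, "z": 0.0029, "az": -5.68}, {"fingers": 0.0, "x": 0.0405, "y": -0.0033, "z": 0.0029, "az": -5.68}, {"fingers": 0.0, "x": 0.0405, "y": -0.0033, "z": 0.0029, "az": -5.68}, {"fingers": 0.0, "x": 0.0405, "y": -0.0033, "z": 0.0029, "az": -5.68}, {"fingers": 0.0, "x": 0.0405, "y": -0.0033, "z": 0.0029, "az": -5.68}, {"fingers": 0.0, "x": 0.0405, "y": -0.0033, "z": 0.0029, "az": -5.68}, {"fingers": 0.0, "x": 0.0405, "y": -0.0033, "z": 0.0029, "az": -5.68}, {"fingers": 0.0, "x": 0.0405, "y": -0.0033, "z": 0.0029, "az": -5.68}, {"fingers": 0.0, "x": 0.0405, "y": -0.0033, "z": 0.0029, "az": -5.68}]}}

```text
validation failed for argument at $.ro...
```

{"fn": "arm_command", "kwargs": {"rows": [{"fingers": 0.0, "x": 0.0405, "y": -0.0033, "z": 0.0029, "az": -5.68}, {"fingers": 0.0, "x": 0.0405, "y": -0.0033, "z": 0.0029, "az": -5.68}, {"fingers": 0.0, "x": 0.0405, "y": -0.0033, "z": 0.0029, "az": -5.68}, {"fingers": 0.0, "x": 0.0405, "y": -0.0033, "z": 0.0029, "az": -5.68}, {"fingers": 0.0, "x": 0.0405, "y": -0.0033, "z": 0.0029, "az": -5.68}, {"fingers": 0.0, "x": 0.0405, "y": -0.0033, "z": 0.0029, "az": -5.68}, {"fingers": 0.0, "x": 0.0405, "y": -0.0033, "z": 0.0029, "az": -5.68}, {"fingers": 0.0, "x": 0.0405, "y": -0.0033, "z": 0.0029, "az": -5.68}]}}

```text
validation failed for argument at $.ro...
```

{"fn": "arm_command", "kwargs": {"rows": [{"fingers": 0.0, "x": 0.0405, "y": -0.0033, "z": 0.0029, "ax": 0, "ay": 0, "az": -5.68}, {"fingers": 0.0, "x": 0.0405, "y": -0.0033, "z": 0.0029, "ax": 0, "ay": 0, "az": -5.68}, {"fingers": 0.0, "x": 0.0405, "y": -0.0033, "z": 0.0029, "ax": 0, "ay": 0, "az": -5.68}, {"fingers": 0.0, "x": 0.0405, "y": -0.0033, "z": 0.0029, "ax": 0, "ay": 0, "az": -5.68}, {"fingers": 0.0, "x": 0.0405, "y": -0.0033, "z": 0.0029, "ax": 0, "ay": 0, "az": -5.68}, {"fingers": 0.0, "x": 0.0405, "y": -0.0033, "z": 0.0029, "ax": 0, "ay": 0, "az": -5.68}, {"fingers": 0.0, "x": 0.0405, "y": -0.0033, "z": 0.0029, "ax": 0, "ay": 0, "az": -5.68}, {"fingers": 0.0, "x": 0.0405, "y": -0.0033, "z": 0.0029, "ax": 0, "ay": 0, "az": -5.68}, {"fingers": 0.0, "x": 0.0405, "y": -0.0033, "z": 0.0029, "ax": 0, "ay": 0, "az": -5.68}]}}

```text
clock: 0.85
tcp_pos: [0.5014, -0.3307, 0.2237]
orientation: [-2.471, -1.94, -0.0]
contact_force: [-0.1, -0.1, -0.1]
grip_width: 0.0428
gripper_force: 0.0
```

{"fn": "arm_command", "kwargs": {"rows": [{"fingers": 0.0, "x": 0.0405, "y": -0.0033, "z": 0.0029, "ax": 0, "ay": 0, "az": -5.68}, {"fingers": 0.0, "x": 0.0405, "y": -0.0033, "z": 0.0029, "ax": 0, "ay": 0, "az": -5.68}, {"fingers": 0.0, "x": 0.0405, "y": -0.0033, "z": 0.0029, "ax": 0, "ay": 0, "az": -5.68}, {"fingers": 0.0, "x": 0.0405, "y": -0.0033, "z": 0.0029, "ax": 0, "ay": 0, "az": -5.68}, {"fingers": 0.0, "x": 0.0405, "y": -0.0033, "z": 0.0029, "ax": 0, "ay": 0, "az": -5.68}, {"fingers": 0.0, "x": 0.0405, "y": -0.0033, "z": 0.0029, "ax": 0, "ay": 0, "az": -5.68}, {"fingers": 0.0, "x": 0.0405, "y": -0.0033, "z": 0.0029, "ax": 0, "ay": 0, "az": -5.68}, {"fingers": 0.0, "x": 0.0405, "y": -0.0033, "z": 0.0029, "ax": 0, "ay": 0, "az": -5.68}]}}

```text
clock: 1.52
tcp_pos: [0.442, -0.0193, 0.2008]
orientation: [1.529, 2.744, 0.001]
contact_force: [1.0, 1.1, 0.4]
grip_width: 0.0427
gripper_force: 0.0
```

{"fn": "arm_command", "kwargs": {"rows": [{"fingers": 0.0, "x": 0, "y": 0, "z": 0.0352, "ax": 0, "ay": 0, "az": 0}, {"fingers": 0.0, "x": 0, "y": 0, "z": 0.0352, "ax": 0, "ay": 0, "az": 0}, {"fingers": 0.0, "x": 0, "y": 0, "z": 0.0352, "ax": 0, "ay": 0, "az": 0}, {"fingers": 0.0, "x": 0, "y": 0, "z": 0.0352, "ax": 0, "ay": 0, "az": 0}, {"fingers": 0.0, "x": 0, "y": 0, "z": 0.0352, "ax": 0, "ay": 0, "az": 0}, {"fingers": 0.0, "x": 0, "y": 0, "z": 0, "ax": 0, "ay": 0, "az": 0}, {"fingers": 0.0, "x": 0, "y": 0, "z": 0, "ax": 0, "ay": 0, "az": 0}]}}

```text
clock: 2.1
tcp_pos: [0.4411, -0.0211, 0.024]
orientation: [-1.534, -2.737, 0.003]
contact_force: [0.3, 0.4, 0.4]
grip_width: 0.0427
gripper_force: 0.0
```

Run:
```python
from h import *
st();f=grab('side');g=grab('top')
a=cv2.resize(f['frame'][200:360,130:450],(800,400));b=cv2.resize(g['frame'][230:310,240:400],(400,200))
I=np.zeros((600,800,3),np.uint8);I[:400]=a;I[400:,:400]=b;cv2.imwrite('pics/s1.png',I[...,::-1])
```

```text
2.1 [ 0.4411 -0.0211  0.024 ] [[-0.522, 0.853, -0.005], [0.853, 0.522, 0.0], [0.003, -0.004, -1.0]] [ 0.26   0.517 -0.421  2.228  0.45   0.481  0.032] 0.04273106841854799
```

View pics/s1.png

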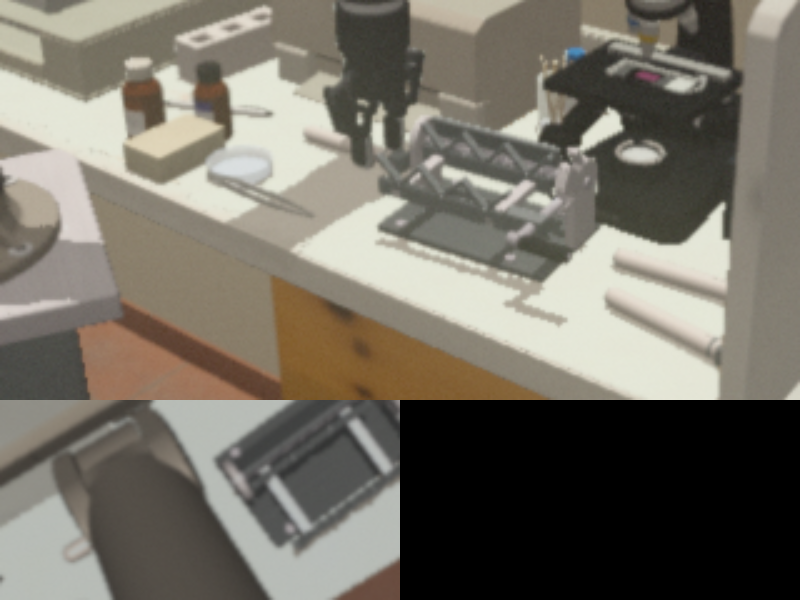

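{"fn": "arm_command", "kwargs": {"rows": [{"fingers": -1, "x": 0, "y": 0, "z": 0, "ax": 0, "ay": 0, "az": 0}, {"fingers": -1, "x": 0, "y": 0, "z": 0, "ax": 0, "ay": 0, "az": 0}, {"fingers": -1, "x": 0, "y": 0, "z": 0, "ax": 0, "ay": 0, "az": 0}, {"fingers": -1, "x": 0, "y": 0, "z": 0, "ax": 0, "ay": 0, "az": 0}, {"fingers": -1, "x": 0, "y": 0, "z": 0, "ax": 0, "ay": 0, "az": 0}, {"fingers": -1, "x": 0, "y": 0, "z": -0.02, "ax": 0, "ay": 0, "az": 0}, {"fingers": -1, "x": 0, "y": 0, "z": -0.04, "ax": 0, "ay": 0, "az": 0}, {"fingers": -1, "x": 0, "y": 0, "z": -0.04, "ax": 0, "ay": 0, "az": 0}, {"fingers": -1, "x": 0, "y": 0, "z": -0.04, "ax": 0, "ay": 0, "az": 0}], "grip_force": 50}}

```text
clock: 2.95
tcp_pos: [0.442, -0.0212, 0.1674]
orientation: [1.537, 2.74, 0.0]
contact_force: [1.3, -0.7, -1.0]
grip_width: 0.0153
gripper_force: 49.6
```

Run:
```python
from h import *
st();f=grab('side')
P=cloud(f);F=f['frame'].astype(int)
p=np.array(r.get_obs()['tcp_pos'])
# tube pixels near the hand
X=P.reshape(-1,3);k=(np.linalg.norm(X-p-[-.03,.04,-.015],axis=1)<.07)&(F.min(-1).ravel()>120)
q=X[k];a=q.mean(0);v=np.linalg.svd(q-a,full_matrices=False)[2][0];print(len(q),a,v)
s=go(cr(.111,-.046,.075),Rd(35),14)
go(cr(.111,-.046,.033),Rd(35),4,s)
```

```text
2.95 [ 0.442  -0.0212  0.1674] [[-0.522, 0.853, 0.0], [0.853, 0.522, 0.0], [-0.0, 0.0, -1.0]] [ 0.434  0.26  -0.595  2.139  0.204  0.796  0.26 ] 0.015315141676968281
140 [0.40618283 0.02545411 0.15454031] [ 0.56371372 -0.82545912  0.02905324]
14 x -0.0144 -0.0024 0.0025 turn 0.05 -0.01 6.18
4 x 0.0 0.0 0.0105 turn 0.0 0.0 0.0
```

{"fn": "arm_command", "kwargs": {"rows": [{"fingers": -1, "x": -0.0144, "y": -0.0024, "z": 0.0025, "ax": 0, "ay": 0, "az": 6.18}, {"fingers": -1, "x": -0.0144, "y": -0.0024, "z": 0.0025, "ax": 0, "ay": 0, "az": 6.18}, {"fingers": -1, "x": -0.0144, "y": -0.0024, "z": 0.0025, "ax": 0, "ay": 0, "az": 6.18}, {"fingers": -1, "x": -0.0144, "y": -0.0024, "z": 0.0025, "ax": 0, "ay": 0, "az": 6.18}, {"fingers": -1, "x": -0.0144, "y": -0.0024, "z": 0.0025, "ax": 0, "ay": 0, "az": 6.18}, {"fingers": -1, "x": -0.0144, "y": -0.0024, "z": 0.0025, "ax": 0, "ay": 0, "az": 6.18}, {"fingers": -1, "x": -0.0144, "y": -0.0024, "z": 0.0025, "ax": 0, "ay": 0, "az": 6.18}, {"fingers": -1, "x": -0.0144, "y": -0.0024, "z": 0.0025, "ax": 0, "ay": 0, "az": 6.18}]}}

```text
clock: 3.67
tcp_pos: [0.4435, -0.1355, 0.146]
orientation: [2.546, 1.838, 0.002]
contact_force: [0.4, 0.4, -0.8]
grip_width: 0.0153
gripper_force: 49.7
```

{"fn": "arm_command", "kwargs": {"rows": [{"fingers": -1, "x": -0.0144, "y": -0.0024, "z": 0.0025, "ax": 0, "ay": 0, "az": 6.18}, {"fingers": -1, "x": -0.0144, "y": -0.0024, "z": 0.0025, "ax": 0, "ay": 0, "az": 6.18}, {"fingers": -1, "x": -0.0144, "y": -0.0024, "z": 0.0025, "ax": 0, "ay": 0, "az": 6.18}, {"fingers": -1, "x": -0.0144, "y": -0.0024, "z": 0.0025, "ax": 0, "ay": 0, "az": 6.18}, {"fingers": -1, "x": -0.0144, "y": -0.0024, "z": 0.0025, "ax": 0, "ay": 0, "az": 6.18}, {"fingers": -1, "x": -0.0144, "y": -0.0024, "z": 0.0025, "ax": 0, "ay": 0, "az": 6.18}, {"fingers": -1, "x": 0, "y": 0, "z": 0, "ax": 0, "ay": 0, "az": 0}]}}

```text
clock: 4.25
tcp_pos: [0.3817, -0.1991, 0.1302]
orientation: [3.001, 0.93, -0.003]
contact_force: [-0.2, -1.0, -1.7]
grip_width: 0.0155
gripper_force: 49.7
```

Run:
```python
from h import *
st();f=grab('side');g=grab('top')
P=cloud(f);F=f['frame'].astype(int)
X=P.reshape(-1,3);Q=(X-O)@C
k=(Q[:,0]>.0)&(Q[:,0]<.15)&(abs(Q[:,1]+.046)<.025)&(Q[:,2]>.035)&(Q[:,2]<.075)&(F.min(-1).ravel()>125)
q=Q[k];a=q.mean(0);v=np.linalg.svd(q-a,full_matrices=False)[2][0];print(len(q),a,v,np.percentile(q[:,0],[1,99]))
a=cv2.resize(f['frame'][200:360,130:450],(800,400));b=cv2.resize(g['frame'][200:300,300:460],(320,200))
I=np.zeros((600,800,3),np.uint8);I[:400]=a;I[400:,:320]=b;cv2.imwrite('pics/s2.png',I[...,::-1])
go(cr(.111,-.046,.033),Rd(35),4)
```

```text
4.25 [ 0.3817 -0.1991  0.1302] [[0.825, 0.566, -0.002], [0.566, -0.825, -0.001], [-0.002, -0.0, -1.0]] [ 0.504  0.263 -0.193  2.216  0.082  0.671 -0.716] 0.015508544651556783
145 [ 0.06471238 -0.04436903  0.05243698] [ 0.99725492 -0.07329771 -0.0104917 ] [0.01695199 0.14968003]
4 x 0.0008 0.0004 0.0082 turn 0.02 -0.01 -0.0
```

View pics/s2.png

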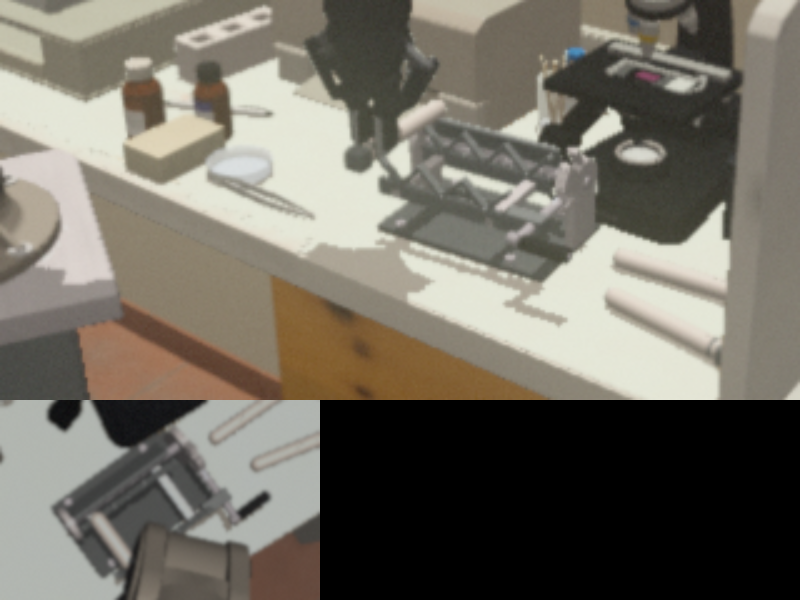

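{"fn": "arm_command", "kwargs": {"rows": [{"fingers": -1, "x": 0.0008, "y": 0.0004, "z": 0.0082, "ax": 0, "ay": 0, "az": 0}, {"fingers": -1, "x": 0.0008, "y": 0.0004, "z": 0.0082, "ax": 0, "ay": 0, "az": 0}, {"fingers": -1, "x": 0.0008, "y": 0.0004, "z": 0.0082, "ax": 0, "ay": 0, "az": 0}, {"fingers": -1, "x": 0, "y": 0, "z": 0.006, "ax": 0, "ay": 0, "az": 0}, {"fingers": -1, "x": 0, "y": 0, "z": 0, "ax": 0, "ay": 0, "az": 0}]}}

```text
clock: 4.77
tcp_pos: [0.3885, -0.1975, 0.0985]
orientation: [2.996, 0.943, 0.002]
contact_force: [1.9, -1.0, 0.2]
grip_width: 0.0158
gripper_force: 49.5
```

```bash
cat >> h.py <<'E'
def lane(f,y,lo=.012,hi=.045):
    "side-view depth points of a white tube body over groove y, cradle coordinates (level)"
    P=cloud(f);F=f['frame'].astype(int);Q=(P.reshape(-1,3)-O)@C
    k=(Q[:,0]>.0)&(Q[:,0]<.15)&(abs(Q[:,1]-y)<.016)&(Q[:,2]>lo)&(Q[:,2]<hi)&(F.min(-1).ravel()>125)
    q=Q[k]
    for a,b in zip(np.arange(0,.14,.02),np.arange(.02,.16,.02)):
        m=(q[:,0]>a)&(q[:,0]<b)
        if m.sum()>3: print(round(a,2),m.sum(),np.round(np.median(q[m],0),4),round(q[m,2].max(),4))
E
python3 - <<'E'
from h import *
o=r.get_obs();print(o['contact_force'],(np.array(o['tcp_pos'])-O)@C);lane(grab('side'),-.046)
E
```

```text
[ 1.85499329 -1.00093783  0.1878982 ] [ 0.11118973 -0.04570382  0.03351781]
0.0 31 [ 0.0124 -0.0414  0.0254] 0.0294
0.02 32 [ 0.0293 -0.0383  0.0237] 0.0275
0.04 40 [ 0.0504 -0.0397  0.0236] 0.0285
0.06 38 [ 0.0685 -0.0397  0.0236] 0.0286
0.08 4 [ 0.0826 -0.0357  0.0204] 0.0231
0.12 4 [ 0.1303 -0.0525  0.0249] 0.0252
0.14 8 [ 0.1437 -0.0539  0.0216] 0.0266
```

{"fn": "arm_command", "kwargs": {"rows": [{"fingers": -1, "x": 0, "y": 0, "z": 0.0015, "ax": 0, "ay": 0, "az": 0}, {"fingers": -0.3, "x": 0, "y": 0, "z": 0, "ax": 0, "ay": 0, "az": 0}, {"fingers": -0.3, "x": 0, "y": 0, "z": 0, "ax": 0, "ay": 0, "az": 0}, {"fingers": -0.3, "x": 0, "y": 0, "z": 0, "ax": 0, "ay": 0, "az": 0}, {"fingers": -0.3, "x": 0, "y": 0, "z": -0.02, "ax": 0, "ay": 0, "az": 0}, {"fingers": -0.3, "x": 0, "y": 0, "z": -0.025, "ax": 0, "ay": 0, "az": 0}, {"fingers": 0, "x": 0, "y": 0, "z": -0.03, "ax": 0, "ay": 0, "az": 0}, {"fingers": 0, "x": 0, "y": 0, "z": -0.03, "ax": 0, "ay": 0, "az": 0}, {"fingers": 0, "x": 0, "y": 0, "z": 0, "ax": 0, "ay": 0, "az": 0}]}}

```text
clock: 5.57
tcp_pos: [0.3898, -0.1981, 0.2077]
orientation: [2.992, 0.94, 0.01]
contact_force: [0.8, -0.1, -0.3]
grip_width: 0.0428
gripper_force: 0.0
```

```bash
cat >> m.py <<'E'
def tubes(f,x0,x1,y0,y1):
    I=ortho(f,x0,x1,y0,y1,.010,2000).astype(float);I=cv2.GaussianBlur(I,(0,0),2)
    warm=((I[...,0]-I[...,1])>-1.5)&(I.min(-1)>90)&(I[...,0]-I[...,2]<22);cap=(I.max(-1)<135)&(I.max(-1)>60)&(np.ptp(I,axis=-1)<12)
    m=cv2.morphologyEx((warm|cap).astype(np.uint8),cv2.MORPH_OPEN,np.ones((9,9)))
    n,l,s,c=cv2.connectedComponentsWithStats(m)
    for k in range(1,n):
        if s[k,4]>5000:
            q=np.argwhere(l==k)[:,::-1];W=w(q,x1,y1);a=W.mean(0);v=np.linalg.svd(W-a,full_matrices=False)[2][0];v*=-np.sign(v[1]);t=(W-a)@v
            ct=np.median(t[cap[q[:,1],q[:,0]]]) if cap[q[:,1],q[:,0]].any() else 0
            print(s[k,4],'mid',np.round(a+v*(t.min()+t.max())/2,4),'ang',round(np.degrees(np.arctan2(v[1],v[0])),1),'len',round(np.ptp(t),3),'cap at t',round(ct,3))
E
python3 - <<'E'
from m import *
st();f=grab('side');lane(f,-.046);g=grab('top');tubes(g,.5,.66,-.5,-.29)
d=np.array([.5534,-.8329]);p=np.array([.6096,-.3533])+.036*d
s=go([*p,.18],Rd(123.6),14);go([*p,.024],Rd(123.6),4,s)
E
```

```text
5.5667 [ 0.3898 -0.1981  0.2077] [[0.82, 0.572, 0.007], [0.572, -0.82, -0.003], [0.004, 0.007, -1.0]] [ 0.518  0.144 -0.208  2.136  0.04   0.857 -0.675] 0.04278374234411111
0.0 30 [ 0.0139 -0.0423  0.0252] 0.0286
0.02 38 [ 0.0316 -0.0389  0.0235] 0.0276
0.04 35 [ 0.0502 -0.0388  0.0228] 0.0264
0.06 42 [ 0.07   -0.039   0.0224] 0.026
0.08 49 [ 0.09   -0.0404  0.0216] 0.0258
0.1 31 [ 0.1107 -0.0401  0.0223] 0.0254
0.12 13 [ 0.1282 -0.0468  0.0237] 0.0261
0.14 7 [ 0.1441 -0.0501  0.0213] 0.0248
12031 mid [ 0.6097 -0.3535] ang -56.5 len 0.145 cap at t 0.059
12102 mid [ 0.5614 -0.4128] ang -69.2 len 0.145 cap at t 0.059
14 x -0.0097 0.0221 0.0017 turn 0.01 0.0 -6.34
4 x 0.0 0.0 0.039 turn 0.0 0.0 0.0
```

{"fn": "arm_command", "kwargs": {"rows": [{"fingers": 0, "x": -0.0097, "y": 0.0221, "z": 0.0017, "ax": 0, "ay": 0, "az": -6.34}, {"fingers": 0, "x": -0.0097, "y": 0.0221, "z": 0.0017, "ax": 0, "ay": 0, "az": -6.34}, {"fingers": 0, "x": -0.0097, "y": 0.0221, "z": 0.0017, "ax": 0, "ay": 0, "az": -6.34}, {"fingers": 0, "x": -0.0097, "y": 0.0221, "z": 0.0017, "ax": 0, "ay": 0, "az": -6.34}, {"fingers": 0, "x": -0.0097, "y": 0.0221, "z": 0.0017, "ax": 0, "ay": 0, "az": -6.34}, {"fingers": 0, "x": -0.0097, "y": 0.0221, "z": 0.0017, "ax": 0, "ay": 0, "az": -6.34}, {"fingers": 0, "x": -0.0097, "y": 0.0221, "z": 0.0017, "ax": 0, "ay": 0, "az": -6.34}]}}

```text
clock: 6.25
tcp_pos: [0.4692, -0.3405, 0.1887]
orientation: [-2.412, -2.007, 0.002]
contact_force: [-0.0, 0.1, 0.5]
grip_width: 0.0429
gripper_force: 0.0
```

{"fn": "arm_command", "kwargs": {"rows": [{"fingers": 0, "x": -0.0097, "y": 0.0221, "z": 0.0017, "ax": 0, "ay": 0, "az": -6.34}, {"fingers": 0, "x": -0.0097, "y": 0.0221, "z": 0.0017, "ax": 0, "ay": 0, "az": -6.34}, {"fingers": 0, "x": -0.0097, "y": 0.0221, "z": 0.0017, "ax": 0, "ay": 0, "az": -6.34}, {"fingers": 0, "x": -0.0097, "y": 0.0221, "z": 0.0017, "ax": 0, "ay": 0, "az": -6.34}, {"fingers": 0, "x": -0.0097, "y": 0.0221, "z": 0.0017, "ax": 0, "ay": 0, "az": -6.34}, {"fingers": 0, "x": -0.0097, "y": 0.0221, "z": 0.0017, "ax": 0, "ay": 0, "az": -6.34}, {"fingers": 0, "x": -0.0097, "y": 0.0221, "z": 0.0017, "ax": 0, "ay": 0, "az": -6.34}, {"fingers": 0, "x": 0, "y": 0, "z": 0, "ax": 0, "ay": 0, "az": 0}, {"fingers": 0, "x": 0, "y": 0, "z": 0, "ax": 0, "ay": 0, "az": 0}]}}

```text
clock: 7.0
tcp_pos: [0.6292, -0.3817, 0.1761]
orientation: [-1.48, -2.767, -0.002]
contact_force: [0.3, -0.0, -0.4]
grip_width: 0.043
gripper_force: 0.0
```

Run:
```python
from m import *
st()
d=np.array([.5534,-.8329]);p=np.array([.6097,-.3535])+.036*d
s=go([*p,.024],Rd(123.6),5)
s=go([*p,.184],Rd(123.6),4,s)
s=go(cr(.111,0,.12),Rd(35),14,s);go(cr(.111,0,.037),Rd(35),4,s)
```

```text
7.0 [ 0.6292 -0.3817  0.1761] [[-0.555, 0.832, -0.003], [0.832, 0.555, 0.003], [0.004, -0.001, -1.0]] [ 0.702  0.674 -0.383  1.429  0.264  1.093  0.861] 0.04295109096020863
5 x -0.0004 -0.0001 0.0304 turn -0.01 -0.05 0.02
4 x 0.0 0.0 -0.04 turn 0.0 0.0 0.0
14 x 0.0094 -0.0184 -0.0001 turn 0.0 0.0 6.33
4 x 0.0 0.0 0.0207 turn 0.0 0.0 0.0
```

{"fn": "arm_command", "kwargs": {"rows": [{"fingers": 0, "x": -0.0004, "y": 0, "z": 0.0304, "ax": 0, "ay": 0, "az": 0}, {"fingers": 0, "x": -0.0004, "y": 0, "z": 0.0304, "ax": 0, "ay": 0, "az": 0}, {"fingers": 0, "x": -0.0004, "y": 0, "z": 0.0304, "ax": 0, "ay": 0, "az": 0}, {"fingers": 0, "x": -0.0004, "y": 0, "z": 0.0304, "ax": 0, "ay": 0, "az": 0}, {"fingers": 0, "x": 0, "y": 0, "z": 0.0304, "ax": 0, "ay": 0, "az": 0}, {"fingers": 0, "x": 0, "y": 0, "z": 0, "ax": 0, "ay": 0, "az": 0}, {"fingers": 0, "x": 0, "y": 0, "z": 0, "ax": 0, "ay": 0, "az": 0}]}}

```text
clock: 7.58
tcp_pos: [0.6273, -0.3844, 0.025]
orientation: [-1.483, -2.763, 0.001]
contact_force: [-0.5, -0.5, 0.2]
grip_width: 0.0432
gripper_force: 0.0
```

{"fn": "arm_command", "kwargs": {"rows": [{"fingers": -1, "x": 0, "y": 0, "z": 0, "ax": 0, "ay": 0, "az": 0}, {"fingers": -1, "x": 0, "y": 0, "z": 0, "ax": 0, "ay": 0, "az": 0}, {"fingers": -1, "x": 0, "y": 0, "z": 0, "ax": 0, "ay": 0, "az": 0}, {"fingers": -1, "x": 0, "y": 0, "z": 0, "ax": 0, "ay": 0, "az": 0}, {"fingers": -1, "x": 0, "y": 0, "z": 0, "ax": 0, "ay": 0, "az": 0}, {"fingers": -1, "x": 0, "y": 0, "z": -0.04, "ax": 0, "ay": 0, "az": 0}, {"fingers": -1, "x": 0, "y": 0, "z": -0.04, "ax": 0, "ay": 0, "az": 0}, {"fingers": -1, "x": 0, "y": 0, "z": -0.04, "ax": 0, "ay": 0, "az": 0}, {"fingers": -1, "x": 0, "y": 0, "z": -0.04, "ax": 0, "ay": 0, "az": 0}, {"fingers": -1, "x": 0, "y": 0, "z": 0, "ax": 0, "ay": 0, "az": 0}]}}

```text
clock: 8.42
tcp_pos: [0.6348, -0.3867, 0.199]
orientation: [1.476, 2.754, 0.001]
contact_force: [2.2, -0.3, -0.1]
grip_width: 0.0146
gripper_force: 48.8
```

{"fn": "arm_command", "kwargs": {"rows": [{"fingers": -1, "x": 0.0094, "y": -0.0184, "z": 0, "ax": 0, "ay": 0, "az": 6.33}, {"fingers": -1, "x": 0.0094, "y": -0.0184, "z": 0, "ax": 0, "ay": 0, "az": 6.33}, {"fingers": -1, "x": 0.0094, "y": -0.0184, "z": 0, "ax": 0, "ay": 0, "az": 6.33}, {"fingers": -1, "x": 0.0094, "y": -0.0184, "z": 0, "ax": 0, "ay": 0, "az": 6.33}, {"fingers": -1, "x": 0.0094, "y": -0.0184, "z": 0, "ax": 0, "ay": 0, "az": 6.33}, {"fingers": -1, "x": 0.0094, "y": -0.0184, "z": 0, "ax": 0, "ay": 0, "az": 6.33}, {"fingers": -1, "x": 0.0094, "y": -0.0184, "z": 0, "ax": 0, "ay": 0, "az": 6.33}]}}

```text
clock: 9.0
tcp_pos: [0.491, -0.3549, 0.1879]
orientation: [2.424, 1.996, 0.0]
contact_force: [0.2, -0.1, -0.5]
grip_width: 0.0143
gripper_force: 49.1
```

{"fn": "arm_command", "kwargs": {"rows": [{"fingers": -1, "x": 0.0094, "y": -0.0184, "z": 0, "ax": 0, "ay": 0, "az": 6.33}, {"fingers": -1, "x": 0.0094, "y": -0.0184, "z": 0, "ax": 0, "ay": 0, "az": 6.33}, {"fingers": -1, "x": 0.0094, "y": -0.0184, "z": 0, "ax": 0, "ay": 0, "az": 6.33}, {"fingers": -1, "x": 0.0094, "y": -0.0184, "z": 0, "ax": 0, "ay": 0, "az": 6.33}, {"fingers": -1, "x": 0.0094, "y": -0.0184, "z": 0, "ax": 0, "ay": 0, "az": 6.33}, {"fingers": -1, "x": 0.0094, "y": -0.0184, "z": 0, "ax": 0, "ay": 0, "az": 6.33}, {"fingers": -1, "x": 0.0094, "y": -0.0184, "z": 0, "ax": 0, "ay": 0, "az": 6.33}, {"fingers": -1, "x": 0, "y": 0, "z": 0, "ax": 0, "ay": 0, "az": 0}, {"fingers": -1, "x": 0, "y": 0, "z": 0, "ax": 0, "ay": 0, "az": 0}, {"fingers": -1, "x": 0, "y": 0, "z": 0, "ax": 0, "ay": 0, "az": 0}]}}

```text
clock: 9.83
tcp_pos: [0.4153, -0.237, 0.1878]
orientation: [2.994, 0.948, 0.002]
contact_force: [-0.1, -0.7, -1.8]
grip_width: 0.0151
gripper_force: 48.9
```

Run:
```python
from m import *
st();f=grab('side');lane(f,0,.06,.13)
s=go(cr(.111,0,.037),Rd(35),4)
```

```text
9.8333 [ 0.4153 -0.237   0.1878] [[0.818, 0.575, 0.002], [0.575, -0.818, -0.001], [0.001, 0.002, -1.0]] [ 0.51   0.237 -0.14   2.071  0.045  0.834 -0.614] 0.01507031684133132
0.0 17 [0.0165 0.0076 0.1072] 0.1096
0.02 37 [0.0305 0.0075 0.1072] 0.1117
0.04 34 [0.0502 0.0072 0.1085] 0.1118
0.06 36 [0.0682 0.0078 0.1088] 0.1115
0.08 8 [0.0818 0.0092 0.1075] 0.1107
0.14 5 [ 0.1424 -0.0061  0.1076] 0.1123
4 x 0.0003 -0.0006 0.0214 turn 0.02 -0.01 0.02
```

{"fn": "arm_command", "kwargs": {"rows": [{"fingers": -1, "x": 0.0003, "y": -0.0006, "z": 0.0214, "ax": 0, "ay": 0, "az": 0}, {"fingers": -1, "x": 0.0003, "y": -0.0006, "z": 0.0214, "ax": 0, "ay": 0, "az": 0}, {"fingers": -1, "x": 0.0003, "y": -0.0006, "z": 0.0214, "ax": 0, "ay": 0, "az": 0}, {"fingers": -1, "x": 0.0003, "y": -0.0006, "z": 0.018, "ax": 0, "ay": 0, "az": 0}, {"fingers": -1, "x": 0, "y": 0, "z": 0, "ax": 0, "ay": 0, "az": 0}, {"fingers": -1, "x": 0, "y": 0, "z": 0, "ax": 0, "ay": 0, "az": 0}, {"fingers": -1, "x": 0, "y": 0, "z": 0, "ax": 0, "ay": 0, "az": 0}]}}

```text
clock: 10.47
tcp_pos: [0.4144, -0.2345, 0.1055]
orientation: [2.996, 0.945, -0.0]
contact_force: [-0.4, -0.2, -1.7]
grip_width: 0.0145
gripper_force: 48.5
```

Run:
```python
from m import *
o=r.get_obs();print(o['contact_force'],(np.array(o['tcp_pos'])-O)@C)
f=grab('side');lane(f,0)
```

```text
[-0.41254529 -0.22453808 -1.65505432] [ 0.1111609  -0.00053918  0.04049494]
0.0 39 [0.0102 0.0082 0.0273] 0.0303
0.02 33 [0.0308 0.008  0.0278] 0.0305
0.04 42 [0.0508 0.0076 0.0275] 0.0316
0.06 39 [0.0703 0.007  0.0266] 0.0308
0.08 4 [0.0815 0.0089 0.0258] 0.0297
```

{"fn": "arm_command", "kwargs": {"rows": [{"fingers": -1, "x": 0, "y": 0, "z": 0.002, "ax": 0, "ay": 0, "az": 0}, {"fingers": -1, "x": 0, "y": 0, "z": 0.002, "ax": 0, "ay": 0, "az": 0}, {"fingers": -1, "x": 0, "y": 0, "z": 0, "ax": 0, "ay": 0, "az": 0}, {"fingers": -0.3, "x": 0, "y": 0, "z": 0, "ax": 0, "ay": 0, "az": 0}, {"fingers": -0.3, "x": 0, "y": 0, "z": 0, "ax": 0, "ay": 0, "az": 0}, {"fingers": -0.3, "x": 0, "y": 0, "z": 0, "ax": 0, "ay": 0, "az": 0}, {"fingers": -0.3, "x": 0, "y": 0, "z": -0.025, "ax": 0, "ay": 0, "az": 0}, {"fingers": -0.3, "x": 0, "y": 0, "z": -0.035, "ax": 0, "ay": 0, "az": 0}, {"fingers": 0, "x": 0, "y": 0, "z": -0.035, "ax": 0, "ay": 0, "az": 0}, {"fingers": 0, "x": 0, "y": 0, "z": 0, "ax": 0, "ay": 0, "az": 0}]}}

```text
clock: 11.35
tcp_pos: [0.418, -0.2353, 0.2021]
orientation: [2.989, 0.943, 0.013]
contact_force: [0.8, -1.2, 0.2]
grip_width: 0.043
gripper_force: 0.0
```

Run:
```python
from m import *
st();f=grab('side');lane(f,0);g=grab('top');tubes(g,.48,.66,-.5,-.29);lane(f,-.046)
a=np.radians(-69.2);d=np.array([np.cos(a),np.sin(a)]);p=np.array([.5614,-.4128])+.036*d
s=go([*p,.18],Rd(110.8),13);go([*p,.02],Rd(110.8),5,s)
```

```text
11.35 [ 0.418  -0.2353  0.2021] [[0.819, 0.574, 0.01], [0.574, -0.819, -0.004], [0.006, 0.009, -1.0]] [ 0.51   0.216 -0.145  2.059  0.041  0.858 -0.618] 0.04296992133898067
0.0 34 [0.0094 0.0031 0.0259] 0.0295
0.02 38 [0.0285 0.0068 0.0241] 0.0278
0.04 40 [0.0487 0.0079 0.0239] 0.0278
0.06 45 [0.0696 0.007  0.0225] 0.027
0.08 42 [0.0893 0.0052 0.0217] 0.0264
0.1 26 [0.1083 0.0058 0.0221] 0.0256
12116 mid [ 0.5614 -0.4128] ang -69.1 len 0.145 cap at t 0.058
0.0 27 [ 0.0123 -0.0427  0.0258] 0.0289
0.02 38 [ 0.0293 -0.039   0.0235] 0.0278
0.04 40 [ 0.0497 -0.0385  0.0227] 0.0267
0.06 40 [ 0.0695 -0.0391  0.0227] 0.0258
0.08 48 [ 0.0895 -0.0398  0.0216] 0.0265
0.1 38 [ 0.1094 -0.0398  0.0223] 0.0256
0.12 12 [ 0.1276 -0.0459  0.0238] 0.0268
0.14 6 [ 0.1442 -0.0508  0.0199] 0.0241
13 x -0.012 0.0184 0.0014 turn 0.02 0.0 -5.83
5 x 0.0 0.0 0.032 turn 0.0 0.0 0.0
```

{"fn": "arm_command", "kwargs": {"rows": [{"fingers": 0, "x": -0.012, "y": 0.0184, "z": 0.0014, "ax": 0, "ay": 0, "az": -5.83}, {"fingers": 0, "x": -0.012, "y": 0.0184, "z": 0.0014, "ax": 0, "ay": 0, "az": -5.83}, {"fingers": 0, "x": -0.012, "y": 0.0184, "z": 0.0014, "ax": 0, "ay": 0, "az": -5.83}, {"fingers": 0, "x": -0.012, "y": 0.0184, "z": 0.0014, "ax": 0, "ay": 0, "az": -5.83}, {"fingers": 0, "x": -0.012, "y": 0.0184, "z": 0.0014, "ax": 0, "ay": 0, "az": -5.83}, {"fingers": 0, "x": -0.012, "y": 0.0184, "z": 0.0014, "ax": 0, "ay": 0, "az": -5.83}, {"fingers": 0, "x": -0.012, "y": 0.0184, "z": 0.0014, "ax": 0, "ay": 0, "az": -5.83}]}}

```text
clock: 12.03
tcp_pos: [0.4635, -0.3768, 0.1842]
orientation: [-2.472, -1.934, 0.002]
contact_force: [0.2, -0.3, 0.3]
grip_width: 0.0429
gripper_force: 0.0
```

{"fn": "arm_command", "kwargs": {"rows": [{"fingers": 0, "x": -0.012, "y": 0.0184, "z": 0.0014, "ax": 0, "ay": 0, "az": -5.83}, {"fingers": 0, "x": -0.012, "y": 0.0184, "z": 0.0014, "ax": 0, "ay": 0, "az": -5.83}, {"fingers": 0, "x": -0.012, "y": 0.0184, "z": 0.0014, "ax": 0, "ay": 0, "az": -5.83}, {"fingers": 0, "x": -0.012, "y": 0.0184, "z": 0.0014, "ax": 0, "ay": 0, "az": -5.83}, {"fingers": 0, "x": -0.012, "y": 0.0184, "z": 0.0014, "ax": 0, "ay": 0, "az": -5.83}, {"fingers": 0, "x": -0.012, "y": 0.0184, "z": 0.0014, "ax": 0, "ay": 0, "az": -5.83}, {"fingers": 0, "x": 0, "y": 0, "z": 0, "ax": 0, "ay": 0, "az": 0}, {"fingers": 0, "x": 0, "y": 0, "z": 0, "ax": 0, "ay": 0, "az": 0}, {"fingers": 0, "x": 0, "y": 0, "z": 0, "ax": 0, "ay": 0, "az": 0}]}}

```text
clock: 12.78
tcp_pos: [0.5726, -0.4454, 0.176]
orientation: [-1.783, -2.583, 0.0]
contact_force: [-0.3, -0.8, 0.8]
grip_width: 0.0428
gripper_force: 0.0
```

Run:
```python
from m import *
st()
a=np.radians(-69.2);d=np.array([np.cos(a),np.sin(a)]);p=np.array([.5614,-.4128])+.036*d
s=go([*p,.02],Rd(110.8),5)
s=go([*p,.17],Rd(110.8),4,s)
s=go(cr(.111,.046,.11),Rd(35),12,s);go(cr(.111,.046,.033),Rd(35),4,s)
```

```text
12.7833 [ 0.5726 -0.4454  0.176 ] [[-0.354, 0.935, -0.003], [0.935, 0.354, 0.002], [0.002, -0.002, -1.0]] [ 0.776  0.647 -0.311  1.464  0.212  1.066  0.783] 0.0428403394516626
5 x -0.0004 0.0003 0.0312 turn -0.02 -0.03 -0.01
4 x 0.0 0.0 -0.0375 turn 0.0 0.0 0.0
12 x 0.0123 -0.0153 -0.0004 turn 0.0 0.0 6.32
4 x 0.0 0.0 0.0192 turn 0.0 0.0 0.0
```

{"fn": "arm_command", "kwargs": {"rows": [{"fingers": 0, "x": -0.0004, "y": 0.0003, "z": 0.0312, "ax": 0, "ay": 0, "az": 0}, {"fingers": 0, "x": -0.0004, "y": 0.0003, "z": 0.0312, "ax": 0, "ay": 0, "az": 0}, {"fingers": 0, "x": -0.0004, "y": 0.0003, "z": 0.0312, "ax": 0, "ay": 0, "az": 0}, {"fingers": 0, "x": -0.0004, "y": 0.0003, "z": 0.0312, "ax": 0, "ay": 0, "az": 0}, {"fingers": 0, "x": 0, "y": 0, "z": 0.03, "ax": 0, "ay": 0, "az": 0}, {"fingers": 0, "x": 0, "y": 0, "z": 0, "ax": 0, "ay": 0, "az": 0}, {"fingers": 0, "x": 0, "y": 0, "z": 0, "ax": 0, "ay": 0, "az": 0}]}}

```text
clock: 13.37
tcp_pos: [0.5739, -0.4468, 0.0218]
orientation: [-1.784, -2.583, 0.001]
contact_force: [0.2, 0.0, 0.9]
grip_width: 0.0428
gripper_force: 0.0
```

{"fn": "arm_command", "kwargs": {"rows": [{"fingers": -1, "x": 0, "y": 0, "z": 0, "ax": 0, "ay": 0, "az": 0}, {"fingers": -1, "x": 0, "y": 0, "z": 0, "ax": 0, "ay": 0, "az": 0}, {"fingers": -1, "x": 0, "y": 0, "z": 0, "ax": 0, "ay": 0, "az": 0}, {"fingers": -1, "x": 0, "y": 0, "z": 0, "ax": 0, "ay": 0, "az": 0}, {"fingers": -1, "x": 0, "y": 0, "z": 0, "ax": 0, "ay": 0, "az": 0}, {"fingers": -1, "x": 0, "y": 0, "z": -0.0375, "ax": 0, "ay": 0, "az": 0}, {"fingers": -1, "x": 0, "y": 0, "z": -0.0375, "ax": 0, "ay": 0, "az": 0}, {"fingers": -1, "x": 0, "y": 0, "z": -0.0375, "ax": 0, "ay": 0, "az": 0}, {"fingers": -1, "x": 0, "y": 0, "z": -0.0375, "ax": 0, "ay": 0, "az": 0}, {"fingers": -1, "x": 0, "y": 0, "z": 0, "ax": 0, "ay": 0, "az": 0}]}}

```text
clock: 14.2
tcp_pos: [0.5794, -0.4494, 0.1825]
orientation: [1.776, 2.574, 0.001]
contact_force: [1.1, -0.2, 0.1]
grip_width: 0.0157
gripper_force: 49.3
```

{"fn": "arm_command", "kwargs": {"rows": [{"fingers": -1, "x": 0.0123, "y": -0.0153, "z": 0, "ax": 0, "ay": 0, "az": 6.32}, {"fingers": -1, "x": 0.0123, "y": -0.0153, "z": 0, "ax": 0, "ay": 0, "az": 6.32}, {"fingers": -1, "x": 0.0123, "y": -0.0153, "z": 0, "ax": 0, "ay": 0, "az": 6.32}, {"fingers": -1, "x": 0.0123, "y": -0.0153, "z": 0, "ax": 0, "ay": 0, "az": 6.32}, {"fingers": -1, "x": 0.0123, "y": -0.0153, "z": 0, "ax": 0, "ay": 0, "az": 6.32}, {"fingers": -1, "x": 0.0123, "y": -0.0153, "z": 0, "ax": 0, "ay": 0, "az": 6.32}]}}

```text
clock: 14.7
tcp_pos: [0.4777, -0.3827, 0.1726]
orientation: [-2.533, -1.858, 0.001]
contact_force: [0.4, 0.8, -0.7]
grip_width: 0.0159
gripper_force: 49.3
```

{"fn": "arm_command", "kwargs": {"rows": [{"fingers": -1, "x": 0.0123, "y": -0.0153, "z": 0, "ax": 0, "ay": 0, "az": 6.32}, {"fingers": -1, "x": 0.0123, "y": -0.0153, "z": 0, "ax": 0, "ay": 0, "az": 6.32}, {"fingers": -1, "x": 0.0123, "y": -0.0153, "z": 0, "ax": 0, "ay": 0, "az": 6.32}, {"fingers": -1, "x": 0.0123, "y": -0.0153, "z": 0, "ax": 0, "ay": 0, "az": 6.32}, {"fingers": -1, "x": 0.0123, "y": -0.0153, "z": 0, "ax": 0, "ay": 0, "az": 6.32}, {"fingers": -1, "x": 0.0123, "y": -0.0153, "z": 0, "ax": 0, "ay": 0, "az": 6.32}, {"fingers": -1, "x": 0, "y": 0, "z": 0, "ax": 0, "ay": 0, "az": 0}, {"fingers": -1, "x": 0, "y": 0, "z": 0, "ax": 0, "ay": 0, "az": 0}, {"fingers": -1, "x": 0, "y": 0, "z": 0, "ax": 0, "ay": 0, "az": 0}]}}

```text
clock: 15.45
tcp_pos: [0.4429, -0.2735, 0.173]
orientation: [2.995, 0.946, 0.0]
contact_force: [0.3, -0.2, -0.3]
grip_width: 0.0156
gripper_force: 49.2
```

Run:
```python
from m import *
st();f=grab('side');lane(f,.046,.06,.13);lane(f,0)
s=go(cr(.111,.046,.037),Rd(35),4)
```

```text
15.45 [ 0.4429 -0.2735  0.173 ] [[0.818, 0.575, 0.0], [0.575, -0.818, -0.001], [-0.0, 0.001, -1.0]] [ 0.501  0.321 -0.082  1.994  0.036  0.828 -0.559] 0.015630059152244736
0.0 14 [0.0158 0.0536 0.0996] 0.1023
0.02 35 [0.0316 0.0531 0.0999] 0.1032
0.04 31 [0.0504 0.0546 0.0991] 0.1039
0.06 27 [0.0675 0.0548 0.099 ] 0.1028
0.1 4 [0.1166 0.0477 0.1024] 0.1034
0.12 5 [0.123  0.0556 0.1157] 0.1183
0.0 32 [0.0137 0.0047 0.0242] 0.0292
0.02 37 [0.0295 0.0061 0.0238] 0.0261
0.04 38 [0.0491 0.0071 0.0227] 0.027
0.06 41 [0.0693 0.0071 0.0229] 0.0266
0.08 50 [0.0896 0.0064 0.0214] 0.0261
0.1 32 [0.1078 0.0074 0.0219] 0.0242
0.12 4 [0.1235 0.0054 0.0229] 0.0233
4 x -0.0001 -0.0005 0.0177 turn 0.01 0.0 0.0
```

{"fn": "arm_command", "kwargs": {"rows": [{"fingers": -1, "x": 0, "y": -0.0005, "z": 0.019, "ax": 0, "ay": 0, "az": 0}, {"fingers": -1, "x": 0, "y": -0.0005, "z": 0.019, "ax": 0, "ay": 0, "az": 0}, {"fingers": -1, "x": 0, "y": -0.0005, "z": 0.019, "ax": 0, "ay": 0, "az": 0}, {"fingers": -1, "x": 0, "y": -0.0005, "z": 0.014, "ax": 0, "ay": 0, "az": 0}, {"fingers": -1, "x": 0, "y": 0, "z": 0.004, "ax": 0, "ay": 0, "az": 0}, {"fingers": -1, "x": 0, "y": 0, "z": 0, "ax": 0, "ay": 0, "az": 0}, {"fingers": -1, "x": 0, "y": 0, "z": 0, "ax": 0, "ay": 0, "az": 0}]}}

```text
clock: 16.08
tcp_pos: [0.442, -0.2725, 0.0984]
orientation: [2.996, 0.943, 0.001]
contact_force: [-0.3, -1.0, 0.1]
grip_width: 0.0158
gripper_force: 49.2
```

Run:
```python
from m import *
o=r.get_obs();print(o['contact_force'],(np.array(o['tcp_pos'])-O)@C)
f=grab('side');lane(f,.046)
```

```text
[-0.31559823 -0.96975479  0.1170429 ] [0.11035007 0.04639361 0.03344304]
0.0 21 [0.0127 0.0506 0.0265] 0.0306
0.02 25 [0.0298 0.0535 0.0249] 0.0291
0.04 23 [0.05   0.0538 0.024 ] 0.0276
0.06 22 [0.07   0.0541 0.0234] 0.0285
```

{"fn": "arm_command", "kwargs": {"rows": [{"fingers": -1, "x": 0, "y": 0, "z": 0.002, "ax": 0, "ay": 0, "az": 0}, {"fingers": -1, "x": 0, "y": 0, "z": 0, "ax": 0, "ay": 0, "az": 0}, {"fingers": -0.3, "x": 0, "y": 0, "z": 0, "ax": 0, "ay": 0, "az": 0}, {"fingers": -0.3, "x": 0, "y": 0, "z": 0, "ax": 0, "ay": 0, "az": 0}, {"fingers": -0.3, "x": 0, "y": 0, "z": 0, "ax": 0, "ay": 0, "az": 0}, {"fingers": -0.3, "x": 0, "y": 0, "z": -0.025, "ax": 0, "ay": 0, "az": 0}, {"fingers": -0.3, "x": 0, "y": 0, "z": -0.035, "ax": 0, "ay": 0, "az": 0}, {"fingers": -0.1, "x": 0, "y": 0, "z": -0.02, "ax": 0, "ay": 0, "az": 0}, {"fingers": -0.1, "x": 0, "y": 0, "z": 0, "ax": 0, "ay": 0, "az": 0}, {"fingers": -0.1, "x": 0, "y": 0, "z": 0, "ax": 0, "ay": 0, "az": 0}]}}

```text
clock: 16.97
tcp_pos: [0.4423, -0.2714, 0.1769]
orientation: [2.994, 0.944, 0.003]
contact_force: [-0.4, 0.1, 0.8]
grip_width: 0.0386
gripper_force: 0.0
```

Run:
```python
from m import *
st();f=grab('side');g=grab('top')
for y in(-.046,0,.046): print(y);lane(f,y)
print(bar(g))
a=cv2.resize(f['frame'][230:320,250:410],(800,450),interpolation=cv2.INTER_CUBIC);cv2.imwrite('pics/s3.png',a[...,::-1])
s=go(cr(.115,.121,.095),Rd(125),13);go(cr(.115,.121,.0),Rd(125),4,s)
```

```text
16.9667 [ 0.4423 -0.2714  0.1769] [[0.819, 0.574, 0.002], [0.574, -0.819, -0.001], [0.001, 0.002, -1.0]] [ 0.5    0.312 -0.084  1.995  0.035  0.833 -0.563] 0.0385733775938688
-0.046
0.0 23 [ 0.0145 -0.0415  0.0248] 0.0295
0.02 38 [ 0.0308 -0.0382  0.024 ] 0.0278
0.04 41 [ 0.0499 -0.0379  0.0232] 0.027
0.06 39 [ 0.0701 -0.0385  0.0229] 0.0264
0.08 48 [ 0.0904 -0.0402  0.0215] 0.026
0.1 42 [ 0.1104 -0.0388  0.0211] 0.0247
0.12 39 [ 0.1307 -0.0417  0.0231] 0.0251
0.14 17 [ 0.143  -0.0462  0.0229] 0.0256
0
0.0 39 [0.0118 0.0047 0.0254] 0.0296
0.02 36 [0.029  0.0074 0.0241] 0.027
0.04 39 [0.0481 0.0069 0.0232] 0.0269
0.06 43 [0.0683 0.0064 0.0232] 0.0272
0.08 46 [0.0885 0.0064 0.0207] 0.0253
0.1 36 [0.1068 0.0065 0.0219] 0.0255
0.046
0.0 36 [0.0134 0.0501 0.0257] 0.0291
0.02 40 [0.031  0.0516 0.024 ] 0.0283
0.04 37 [0.0511 0.0533 0.0235] 0.0264
0.06 45 [0.0701 0.0529 0.0228] 0.0269
0.08 43 [0.088  0.052  0.0224] 0.0268
0.1 29 [0.1088 0.0516 0.0228] 0.0264
0.12 4 [0.1234 0.0492 0.0208] 0.0218
(array([ 0.52759601, -0.31711832]), np.float64(-19.470774001202685), np.float64(0.05297378671659232), array([ 0.52569868, -0.31525385]), ((390.5076904296875, 268.6026306152344), (22.216217041015625, 105.9459457397461), 18.924644470214844))
13 x -0.0046 0.0046 0.0012 turn -0.01 -0.0 -6.92
4 x 0.0 0.0 0.0238 turn 0.0 0.0 0.0
```

View pics/s3.png

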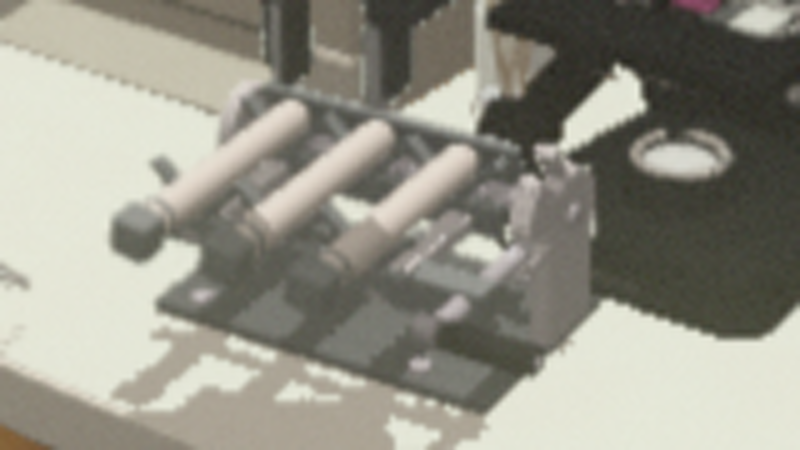

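{"fn": "arm_command", "kwargs": {"rows": [{"fingers": -0.1, "x": -0.0046, "y": 0.0046, "z": 0.0012, "ax": 0, "ay": 0, "az": -6.92}, {"fingers": -0.1, "x": -0.0046, "y": 0.0046, "z": 0.0012, "ax": 0, "ay": 0, "az": -6.92}, {"fingers": -0.1, "x": -0.0046, "y": 0.0046, "z": 0.0012, "ax": 0, "ay": 0, "az": -6.92}, {"fingers": -0.1, "x": -0.0046, "y": 0.0046, "z": 0.0012, "ax": 0, "ay": 0, "az": -6.92}, {"fingers": -0.1, "x": -0.0046, "y": 0.0046, "z": 0.0012, "ax": 0, "ay": 0, "az": -6.92}, {"fingers": -0.1, "x": -0.0046, "y": 0.0046, "z": 0.0012, "ax": 0, "ay": 0, "az": -6.92}]}}

```text
clock: 17.57
tcp_pos: [0.4455, -0.3089, 0.1669]
orientation: [-2.459, -1.95, 0.002]
contact_force: [0.1, -0.7, 0.3]
grip_width: 0.0384
gripper_force: 0.0
```

{"fn": "arm_command", "kwargs": {"rows": [{"fingers": -0.1, "x": -0.0046, "y": 0.0046, "z": 0.0012, "ax": 0, "ay": 0, "az": -6.92}, {"fingers": -0.1, "x": -0.0046, "y": 0.0046, "z": 0.0012, "ax": 0, "ay": 0, "az": -6.92}, {"fingers": -0.1, "x": -0.0046, "y": 0.0046, "z": 0.0012, "ax": 0, "ay": 0, "az": -6.92}, {"fingers": -0.1, "x": -0.0046, "y": 0.0046, "z": 0.0012, "ax": 0, "ay": 0, "az": -6.92}, {"fingers": -0.1, "x": -0.0046, "y": 0.0046, "z": 0.0012, "ax": 0, "ay": 0, "az": -6.92}, {"fingers": -0.1, "x": -0.0046, "y": 0.0046, "z": 0.0012, "ax": 0, "ay": 0, "az": -6.92}, {"fingers": -0.1, "x": -0.0046, "y": 0.0046, "z": 0.0012, "ax": 0, "ay": 0, "az": -6.92}, {"fingers": -0.1, "x": 0, "y": 0, "z": 0, "ax": 0, "ay": 0, "az": 0}, {"fingers": -0.1, "x": 0, "y": 0, "z": 0, "ax": 0, "ay": 0, "az": 0}, {"fingers": -0.1, "x": 0, "y": 0, "z": 0, "ax": 0, "ay": 0, "az": 0}]}}

```text
clock: 18.4
tcp_pos: [0.4806, -0.3358, 0.1593]
orientation: [-1.456, -2.782, -0.0]
contact_force: [-0.4, 1.2, 0.5]
grip_width: 0.0384
gripper_force: 0.0
```

Run:
```python
from m import *
st()
o=r.get_obs();print((np.array(o['tcp_pos'])-O)@C)
go(cr(.115,.121,.0),Rd(125),5)
# tool-frame increments for the swing with tool y = +-cradle x
Rt=Rd(125);print(Rt.inv().apply(C[:,0]))
L=.131
A=np.radians(np.linspace(0,55,12))
d=np.c_[L*np.cos(A),L*np.sin(A)];print(np.round(np.diff(d,axis=0),4).tolist())
```

```text
18.4 [ 0.4806 -0.3358  0.1593] [[-0.57, 0.822, -0.002], [0.822, 0.57, 0.001], [0.002, -0.001, -1.0]] [ 0.796  0.463 -0.379  1.834  0.214  0.887  0.923] 0.03835590314206431
[0.11504308 0.12044078 0.09432644]
5 x -0.0001 0.0 0.0189 turn -0.01 -0.02 -0.05
[ 2.45164839e-16 -1.00000000e+00  0.00000000e+00]
[[-0.0005, 0.0114], [-0.0015, 0.0113], [-0.0025, 0.0112], [-0.0034, 0.0109], [-0.0044, 0.0106], [-0.0053, 0.0101], [-0.0061, 0.0096], [-0.007, 0.0091], [-0.0077, 0.0084], [-0.0084, 0.0077], [-0.0091, 0.007]]
```

{"fn": "arm_command", "kwargs": {"rows": [{"fingers": -0.1, "x": 0, "y": 0, "z": 0.019, "ax": 0, "ay": 0, "az": 0}, {"fingers": -0.1, "x": 0, "y": 0, "z": 0.019, "ax": 0, "ay": 0, "az": 0}, {"fingers": -0.1, "x": 0, "y": 0, "z": 0.019, "ax": 0, "ay": 0, "az": 0}, {"fingers": -0.1, "x": 0, "y": 0, "z": 0.019, "ax": 0, "ay": 0, "az": 0}, {"fingers": -0.1, "x": 0, "y": 0, "z": 0.019, "ax": 0, "ay": 0, "az": 0}, {"fingers": -0.1, "x": 0, "y": 0, "z": 0, "ax": 0, "ay": 0, "az": 0}, {"fingers": -0.1, "x": 0, "y": 0, "z": 0, "ax": 0, "ay": 0, "az": 0}, {"fingers": -0.1, "x": 0, "y": 0, "z": 0, "ax": 0, "ay": 0, "az": 0}]}}

```text
clock: 19.07
tcp_pos: [0.4819, -0.3364, 0.0663]
orientation: [1.453, 2.784, -0.0]
contact_force: [1.1, -0.1, 0.3]
grip_width: 0.0384
gripper_force: 0.0
```

{"fn": "arm_command", "kwargs": {"rows": [{"fingers": -1, "x": 0, "y": 0, "z": 0, "ax": 0, "ay": 0, "az": 0}, {"fingers": -1, "x": 0, "y": 0, "z": 0, "ax": 0, "ay": 0, "az": 0}, {"fingers": -1, "x": 0, "y": 0, "z": 0, "ax": 0, "ay": 0, "az": 0}, {"fingers": -1, "x": 0, "y": 0, "z": 0, "ax": 0, "ay": 0, "az": 0}, {"fingers": -1, "x": 0, "y": 0, "z": 0, "ax": 0, "ay": 0, "az": 0}], "grip_force": 50}}

```text
clock: 19.48
tcp_pos: [0.4811, -0.3375, 0.0665]
orientation: [1.453, 2.784, -0.003]
contact_force: [-3.3, -1.4, 5.4]
grip_width: 0.0123
gripper_force: 48.7
```

Run:
```python
from m import *
o=r.get_obs();print((np.array(o['tcp_pos'])-O)@C,o['contact_force'],o['grip_width'],o['gripper_force'])
```

```text
[0.11560683 0.12207256 0.001525  ] [-3.3464131  -1.39131101  5.4202758 ] 0.012319371478235112 48.70094060897827
```

{"fn": "arm_command", "kwargs": {"rows": [{"fingers": -1, "x": 0, "y": -0.006, "z": 0, "ax": 0, "ay": 0, "az": 0}, {"fingers": -1, "x": 0, "y": -0.006, "z": 0, "ax": 0, "ay": 0, "az": 0}, {"fingers": -1, "x": 0, "y": -0.005, "z": 0, "ax": 0, "ay": 0, "az": 0}, {"fingers": -1, "x": 0, "y": 0, "z": 0, "ax": 0, "ay": 0, "az": 0}, {"fingers": -1, "x": 0, "y": 0, "z": 0, "ax": 0, "ay": 0, "az": 0}]}}

```text
clock: 19.9
tcp_pos: [0.4687, -0.346, 0.066]
orientation: [1.451, 2.784, 0.001]
contact_force: [4.6, 2.4, 3.5]
grip_width: 0.0122
gripper_force: 49.0
```

Run:
```python
from m import *
o=r.get_obs();print((np.array(o['tcp_pos'])-O)@C,np.array(o['contact_force'])@C,o['grip_width'],o['gripper_force'])
```

```text
[0.13063516 0.12186771 0.00103061] [-5.13011049  0.62405356  3.45864464] 0.012155287399064822 48.95479917526245
```

{"fn": "arm_command", "kwargs": {"rows": [{"fingers": -1, "x": 0, "y": -0.001, "z": 0, "ax": 0, "ay": 0, "az": 0}, {"fingers": -1, "x": 0, "y": 0.0001, "z": -0.0057, "ax": 0, "ay": 0, "az": 0}, {"fingers": -1, "x": 0, "y": 0.0004, "z": -0.0057, "ax": 0, "ay": 0, "az": 0}, {"fingers": -1, "x": 0, "y": 0.0006, "z": -0.0057, "ax": 0, "ay": 0, "az": 0}, {"fingers": -1, "x": 0, "y": 0.0009, "z": -0.0057, "ax": 0, "ay": 0, "az": 0}, {"fingers": -1, "x": 0, "y": 0.0011, "z": -0.0056, "ax": 0, "ay": 0, "az": 0}, {"fingers": -1, "x": 0, "y": 0.0014, "z": -0.0056, "ax": 0, "ay": 0, "az": 0}, {"fingers": -1, "x": 0, "y": 0.0016, "z": -0.0055, "ax": 0, "ay": 0, "az": 0}, {"fingers": -1, "x": 0, "y": 0, "z": 0, "ax": 0, "ay": 0, "az": 0}]}}

```text
clock: 20.65
tcp_pos: [0.4725, -0.3431, 0.105]
orientation: [1.451, 2.785, 0.001]
contact_force: [5.9, -0.7, -4.7]
grip_width: 0.012
gripper_force: 49.3
```

```bash
cat >> h.py <<'E'
def bs():
    o=r.get_obs();p=(np.array(o['tcp_pos'])-O)@C
    print(o['clock'],np.round(p,4),'rad',round(np.hypot(p[0],p[2]),4),'ang',round(np.degrees(np.arctan2(p[2],p[0])),2),'F',np.round(np.array(o['contact_force'])@C,1),o['grip_width'])
E
python3 -c "
from m import *
bs()"
```

```text
20.65 [0.1259 0.1218 0.04  ] rad 0.1321 ang 17.63 F [-4.4  4.  -4.7] 0.011975172342914628
```

{"fn": "arm_command", "kwargs": {"rows": [{"fingers": -1, "x": 0, "y": 0.0018, "z": -0.0054, "ax": 0, "ay": 0, "az": 0}, {"fingers": -1, "x": 0, "y": 0.0021, "z": -0.0053, "ax": 0, "ay": 0, "az": 0}, {"fingers": -1, "x": 0, "y": 0.0023, "z": -0.0053, "ax": 0, "ay": 0, "az": 0}, {"fingers": -1, "x": 0, "y": 0.0025, "z": -0.0051, "ax": 0, "ay": 0, "az": 0}, {"fingers": -1, "x": 0, "y": 0.0028, "z": -0.005, "ax": 0, "ay": 0, "az": 0}, {"fingers": -1, "x": 0, "y": 0.003, "z": -0.0049, "ax": 0, "ay": 0, "az": 0}, {"fingers": -1, "x": 0, "y": 0.0032, "z": -0.0048, "ax": 0, "ay": 0, "az": 0}, {"fingers": -1, "x": 0, "y": 0.0034, "z": -0.0046, "ax": 0, "ay": 0, "az": 0}, {"fingers": -1, "x": 0, "y": 0, "z": 0, "ax": 0, "ay": 0, "az": 0}]}}

```text
clock: 21.4
tcp_pos: [0.4892, -0.3314, 0.1449]
orientation: [1.452, 2.785, -0.0]
contact_force: [4.8, -1.8, -5.3]
grip_width: 0.0121
gripper_force: 49.2
```

```bash
python3 -c "
from m import *
bs()"
```

```text
21.4 [0.1055 0.1217 0.0799] rad 0.1324 ang 37.14 F [-2.9  4.2 -5.3] 0.01209837510635399
```

{"fn": "arm_command", "kwargs": {"rows": [{"fingers": -1, "x": 0, "y": 0.0036, "z": -0.0045, "ax": 0, "ay": 0, "az": 0}, {"fingers": -1, "x": 0, "y": 0.0038, "z": -0.0043, "ax": 0, "ay": 0, "az": 0}, {"fingers": -1, "x": 0, "y": 0.004, "z": -0.0041, "ax": 0, "ay": 0, "az": 0}, {"fingers": -1, "x": 0, "y": 0.0041, "z": -0.004, "ax": 0, "ay": 0, "az": 0}, {"fingers": -1, "x": 0, "y": 0.0043, "z": -0.0038, "ax": 0, "ay": 0, "az": 0}, {"fingers": -1, "x": 0, "y": 0.0045, "z": -0.0036, "ax": 0, "ay": 0, "az": 0}, {"fingers": -1, "x": 0, "y": 0, "z": 0, "ax": 0, "ay": 0, "az": 0}, {"fingers": -1, "x": 0, "y": 0, "z": 0, "ax": 0, "ay": 0, "az": 0}]}}

```text
clock: 22.07
tcp_pos: [0.5087, -0.3178, 0.1689]
orientation: [1.453, 2.785, -0.001]
contact_force: [3.4, -3.7, -6.0]
grip_width: 0.012
gripper_force: 49.3
```

```bash
python3 -c "
from m import *
bs()"
```

```text
22.0667 [0.0817 0.1217 0.1039] rad 0.1322 ang 51.82 F [-0.7  4.9 -6. ] 0.01195874102164915
```

{"fn": "arm_command", "kwargs": {"rows": [{"fingers": -1, "x": 0, "y": 0.004, "z": -0.003, "ax": 0, "ay": 0, "az": 0}, {"fingers": -1, "x": 0, "y": 0.0032, "z": -0.0024, "ax": 0, "ay": 0, "az": 0}, {"fingers": -1, "x": 0, "y": 0, "z": 0, "ax": 0, "ay": 0, "az": 0}, {"fingers": -1, "x": 0, "y": 0.0023, "z": 0.0033, "ax": 0, "ay": 0, "az": 0}, {"fingers": -1, "x": 0, "y": 0.0023, "z": 0.0033, "ax": 0, "ay": 0, "az": 0}, {"fingers": -1, "x": 0, "y": 0, "z": 0, "ax": 0, "ay": 0, "az": 0}, {"fingers": -1, "x": 0, "y": 0, "z": 0, "ax": 0, "ay": 0, "az": 0}]}}

```text
clock: 22.65
tcp_pos: [0.5185, -0.3109, 0.1677]
orientation: [1.453, 2.786, -0.001]
contact_force: [4.8, -4.0, -4.8]
grip_width: 0.0121
gripper_force: 49.4
```

```bash
python3 -c "
from m import *
bs()"
```

```text
22.65 [0.0697 0.1218 0.1027] rad 0.1241 ang 55.82 F [-1.6  6.  -4.8] 0.01208252641169629
```

{"fn": "arm_command", "kwargs": {"rows": [{"fingers": -1, "x": 0, "y": 0.0011, "z": 0.0017, "ax": 0, "ay": 0, "az": 0}, {"fingers": -1, "x": 0, "y": 0.0011, "z": 0.0017, "ax": 0, "ay": 0, "az": 0}, {"fingers": -1, "x": 0, "y": 0, "z": 0, "ax": 0, "ay": 0, "az": 0}, {"fingers": -1, "x": 0, "y": 0, "z": 0, "ax": 0, "ay": 0, "az": 0}]}}

```text
clock: 22.98
tcp_pos: [0.5203, -0.3096, 0.1645]
orientation: [1.452, 2.785, -0.001]
contact_force: [3.3, -4.3, -4.8]
grip_width: 0.0117
gripper_force: 49.4
```

```bash
python3 -c "
from m import *
bs()"
```

```text
22.9833 [0.0675 0.1217 0.0995] rad 0.1202 ang 55.84 F [-0.3  5.4 -4.8] 0.011748617734349723
```

{"fn": "arm_command", "kwargs": {"rows": [{"fingers": -1, "x": 0, "y": 0.0011, "z": 0.0017, "ax": 0, "ay": 0, "az": 0}, {"fingers": -1, "x": 0, "y": 0.0014, "z": 0.002, "ax": 0, "ay": 0, "az": 0}, {"fingers": -1, "x": 0, "y": 0, "z": 0, "ax": 0, "ay": 0, "az": 0}, {"fingers": -1, "x": 0, "y": 0, "z": 0, "ax": 0, "ay": 0, "az": 0}]}}

```text
clock: 23.32
tcp_pos: [0.5195, -0.3109, 0.1621]
orientation: [-1.455, -2.781, 0.009]
contact_force: [-8.5, -6.2, 9.3]
grip_width: 0.0119
gripper_force: 51.2
```

```bash
python3 -c "
from m import *
bs()"
```

```text
23.3167 [0.0689 0.1223 0.0971] rad 0.119 ang 54.65 F [10.5  0.3  9.3] 0.011908809270842294
```

{"fn": "arm_command", "kwargs": {"rows": [{"fingers": -0.4, "x": 0, "y": -0.001, "z": -0.001, "ax": 0, "ay": 0, "az": 0}, {"fingers": -0.4, "x": 0, "y": 0, "z": 0, "ax": 0, "ay": 0, "az": 0}, {"fingers": -0.4, "x": 0, "y": 0, "z": 0, "ax": 0, "ay": 0, "az": 0}]}}

```text
clock: 23.57
tcp_pos: [0.5216, -0.3072, 0.1621]
orientation: [-1.451, -2.786, -0.001]
contact_force: [-0.1, 0.2, -0.6]
grip_width: 0.0258
gripper_force: 0.0
```

Run:
```python
from m import *
bs();f=grab('side')
a=cv2.resize(f['frame'][190:310,250:410],(800,600),interpolation=cv2.INTER_CUBIC);cv2.imwrite('pics/s4.png',a[...,::-1])
```

```text
23.5667 [0.065  0.1204 0.0971] rad 0.1169 ang 56.18 F [-0.1 -0.2 -0.6] 0.02583269226906208
```

View pics/s4.png

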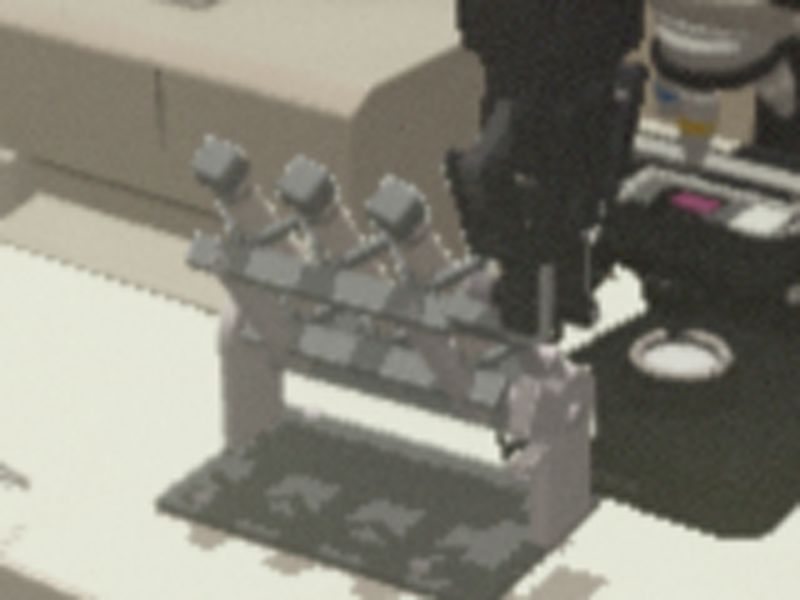

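{"fn": "arm_command", "kwargs": {"rows": [{"fingers": -0.4, "x": 0, "y": 0, "z": -0.02, "ax": 0, "ay": 0, "az": 0}, {"fingers": -0.4, "x": 0, "y": 0, "z": -0.04, "ax": 0, "ay": 0, "az": 0}, {"fingers": -0.4, "x": 0, "y": 0, "z": -0.04, "ax": 0, "ay": 0, "az": 0}, {"fingers": -0.3, "x": 0, "y": 0, "z": -0.02, "ax": 0, "ay": 0, "az": 0}, {"fingers": -0.3, "x": 0, "y": 0, "z": 0, "ax": 0, "ay": 0, "az": 0}, {"fingers": -0.3, "x": 0, "y": 0, "z": 0, "ax": 0, "ay": 0, "az": 0}]}}

```text
clock: 24.12
tcp_pos: [0.5225, -0.3077, 0.2834]
orientation: [1.45, 2.785, 0.0]
contact_force: [0.4, 0.5, -0.5]
grip_width: 0.0298
gripper_force: 0.0
```

Run:
```python
from m import *
st();f=grab('side');g=grab('top')
# rack pockets by depth
P=cloud(g);H,W=P.shape[:2]
u,v=np.meshgrid(np.arange(W),np.arange(H));
q=ray(g,np.stack([u,v],-1).reshape(-1,2),.05).reshape(H,W,3)
m=((P[...,2]<.044)&(g['depth']>0)&(q[...,0]>.28)&(q[...,0]<.45)&(q[...,1]>.26)&(q[...,1]<.36)).astype(np.uint8)
n,l,s,c=cv2.connectedComponentsWithStats(m,connectivity=4)
for k in range(1,n):
    if s[k,4]>25: print('pocket',s[k,4],np.round(q[l==k].mean(0),4),np.round(np.ptp(q[l==k],0),3))
for p in[(.40,.40),(.36,.38),(.33,.36),(.43,.24),(.45,.2)]:
    d=np.hypot(P[...,0]-p[0],P[...,1]-p[1]);k=d<.01;print(p,k.sum(),np.median(P[...,2][k]) if k.any() else None)
I=ortho(g,.28,.45,.2,.4,.05,2000)
for sg in cv2.createLineSegmentDetector().detect(cv2.cvtColor(I,cv2.COLOR_RGB2GRAY))[0][:,0]:
    nn=np.hypot(*(sg[2:]-sg[:2]))
    if nn>80: print(np.round(sg),round(nn/2),np.round(w(sg.reshape(2,2),.45,.4),4).tolist())
# caps of raised tubes in the side view: grey pts above z
Q=(cloud(f).reshape(-1,3)-O)@C
a=np.radians(55);x=Q[:,0]*np.cos(a)+Q[:,2]*np.sin(a);z=-Q[:,0]*np.sin(a)+Q[:,2]*np.cos(a)
for y in(-.046,0,.046):
    k=(abs(Q[:,1]-y)<.02)&(x>.06)&(x<.17)&(abs(z-.018)<.02);print(y,k.sum(),'xmax',np.percentile(x[k],[90,98]),'z',np.percentile(z[k],[2,50,98]),'y',np.percentile(Q[k,1],[2,98]))
s=go(cr(.0459+.07*.574,.046,.0972+.07*.819),Rd(35,35),13)
s=go(cr(.0459,.046,.0972),Rd(35,35),4,s)
```

```text
24.1167 [ 0.5225 -0.3077  0.2834] [[-0.574, 0.819, 0.002], [0.819, 0.574, -0.001], [-0.002, 0.001, -1.0]] [ 0.747  0.366 -0.412  1.668  0.159  1.138  0.903] 0.029766687459381578
pocket 1325 [0.3679 0.3124 0.05  ] [0.168 0.099 0.   ]
pocket 89 [0.4059 0.3238 0.05  ] [0.028 0.029 0.   ]
pocket 76 [0.3653 0.3045 0.05  ] [0.027 0.026 0.   ]
pocket 86 [0.3248 0.2847 0.05  ] [0.027 0.026 0.   ]
(0.4, 0.4) 120 0.06189948226215913
(0.36, 0.38) 97 0.07235412916908501
(0.33, 0.36) 117 0.06323060529613911
(0.43, 0.24) 56 0.14114371951421434
(0.45, 0.2) 60 0.14076870259877694
[ -3.  18. 184. 341.] 187 [[0.4412, 0.4014], [0.2797, 0.308]]
[292. 279. 176.  26.] 139 [[0.3107, 0.2539], [0.4371, 0.3122]]
[205.  28. 319. 276.] 136 [[0.4358, 0.2976], [0.3118, 0.2406]]
-0.046 240 xmax [0.14037144 0.14233762] z [-0.00051302  0.00867304  0.01990096] y [-0.05626762 -0.02876415]
0 253 xmax [0.14121575 0.14259323] z [1.38330672e-05 8.39990019e-03 1.92801930e-02] y [-0.01066873  0.01730444]
0.046 251 xmax [0.14096198 0.14286813] z [6.70450804e-05 8.00561662e-03 2.03294645e-02] y [0.03525604 0.06336641]
13 x 0.0023 -0.0063 0.0051 turn -2.12 2.1 6.68
4 x 0.0 -0.0 0.0175 turn 0.0 0.0 0.0
```

```bash
cat >> h.py <<'E'
def ax(x,y,z=.018,a=55.):
    a=np.radians(a);return cr(x*np.cos(a)-z*np.sin(a),y,x*np.sin(a)+z*np.cos(a))
PK=[np.array([.4064,.3239]),np.array([.3648,.3043]),np.array([.3232,.2847])]
E
python3 - <<'E'
from h import *
s=go(ax(.20,.046),Rd(35,35),15);print(s[0])
s=go(ax(.124,.046),Rd(35,35),4,s)
E
```

```text
15 x 0.0017 -0.006 0.0029 turn -1.84 1.82 5.79
[ 0.45029344 -0.26622175  0.23915478]
4 x 0.0 -0.0 0.019 turn 0.0 0.0 0.0
```

{"fn": "arm_command", "kwargs": {"rows": [{"fingers": -0.3, "x": 0.0017, "y": -0.006, "z": 0.0029, "ax": -1.84, "ay": 1.82, "az": 5.79}, {"fingers": -0.3, "x": 0.0017, "y": -0.006, "z": 0.0029, "ax": -1.84, "ay": 1.82, "az": 5.79}, {"fingers": -0.3, "x": 0.0017, "y": -0.006, "z": 0.0029, "ax": -1.84, "ay": 1.82, "az": 5.79}, {"fingers": -0.3, "x": 0.0017, "y": -0.006, "z": 0.0029, "ax": -1.84, "ay": 1.82, "az": 5.79}, {"fingers": -0.3, "x": 0.0017, "y": -0.006, "z": 0.0029, "ax": -1.84, "ay": 1.82, "az": 5.79}, {"fingers": -0.3, "x": 0.0017, "y": -0.006, "z": 0.0029, "ax": -1.84, "ay": 1.82, "az": 5.79}, {"fingers": -0.3, "x": 0.0017, "y": -0.006, "z": 0.0029, "ax": -1.84, "ay": 1.82, "az": 5.79}, {"fingers": -0.3, "x": 0.0017, "y": -0.006, "z": 0.0029, "ax": -1.84, "ay": 1.82, "az": 5.79}]}}

```text
clock: 24.88
tcp_pos: [0.4737, -0.3033, 0.2553]
orientation: [-2.328, -1.878, -0.509]
contact_force: [-0.0, -0.6, 0.3]
grip_width: 0.0299
gripper_force: 0.0
```

{"fn": "arm_command", "kwargs": {"rows": [{"fingers": -0.3, "x": 0.0017, "y": -0.006, "z": 0.0029, "ax": -1.84, "ay": 1.82, "az": 5.79}, {"fingers": -0.3, "x": 0.0017, "y": -0.006, "z": 0.0029, "ax": -1.84, "ay": 1.82, "az": 5.79}, {"fingers": -0.3, "x": 0.0017, "y": -0.006, "z": 0.0029, "ax": -1.84, "ay": 1.82, "az": 5.79}, {"fingers": -0.3, "x": 0.0017, "y": -0.006, "z": 0.0029, "ax": -1.84, "ay": 1.82, "az": 5.79}, {"fingers": -0.3, "x": 0.0017, "y": -0.006, "z": 0.0029, "ax": -1.84, "ay": 1.82, "az": 5.79}, {"fingers": -0.3, "x": 0.0017, "y": -0.006, "z": 0.0029, "ax": -1.84, "ay": 1.82, "az": 5.79}, {"fingers": -0.3, "x": 0.0017, "y": -0.006, "z": 0.0029, "ax": -1.84, "ay": 1.82, "az": 5.79}, {"fingers": -0.3, "x": 0, "y": 0, "z": 0, "ax": 0, "ay": 0, "az": 0}, {"fingers": -0.3, "x": 0, "y": 0, "z": 0, "ax": 0, "ay": 0, "az": 0}]}}

```text
clock: 25.63
tcp_pos: [0.4499, -0.2661, 0.2393]
orientation: [-2.704, -0.856, -0.852]
contact_force: [-0.2, -1.9, -0.5]
grip_width: 0.0306
gripper_force: 0.0
```

Run:
```python
from m import *
st();go(ax(.20,.046),Rd(35,35),1)
s=go(ax(.124,.046),Rd(35,35),6)
```

```text
25.6333 [ 0.4499 -0.2661  0.2393] [[0.67, 0.575, 0.47], [0.472, -0.818, 0.329], [0.573, 0.001, -0.819]] [ 1.033  0.258 -0.329  2.064 -0.729  0.819  0.269] 0.030576081348008894
1 x 0.0001 0.0004 0.0003 turn 0.01 0.03 0.13
6 x 0.0 0.0001 0.0127 turn 0.0 0.0 0.02
```

{"fn": "arm_command", "kwargs": {"rows": [{"fingers": -0.3, "x": 0, "y": 0, "z": 0.0127, "ax": 0, "ay": 0, "az": 0}, {"fingers": -0.3, "x": 0, "y": 0, "z": 0.0127, "ax": 0, "ay": 0, "az": 0}, {"fingers": -0.3, "x": 0, "y": 0, "z": 0.0127, "ax": 0, "ay": 0, "az": 0}, {"fingers": -0.3, "x": 0, "y": 0, "z": 0.0127, "ax": 0, "ay": 0, "az": 0}, {"fingers": -0.3, "x": 0, "y": 0, "z": 0.0127, "ax": 0, "ay": 0, "az": 0}, {"fingers": -0.3, "x": 0, "y": 0, "z": 0.0125, "ax": 0, "ay": 0, "az": 0}, {"fingers": -0.3, "x": 0, "y": 0, "z": 0, "ax": 0, "ay": 0, "az": 0}, {"fingers": -0.3, "x": 0, "y": 0, "z": 0, "ax": 0, "ay": 0, "az": 0}]}}

```text
clock: 26.3
tcp_pos: [0.4874, -0.2417, 0.1782]
orientation: [-2.704, -0.857, -0.855]
contact_force: [-0.2, -1.4, -0.7]
grip_width: 0.0303
gripper_force: 0.0
```

{"fn": "arm_command", "kwargs": {"rows": [{"fingers": -1, "x": 0, "y": 0, "z": 0, "ax": 0, "ay": 0, "az": 0}, {"fingers": -1, "x": 0, "y": 0, "z": 0, "ax": 0, "ay": 0, "az": 0}, {"fingers": -1, "x": 0, "y": 0, "z": 0, "ax": 0, "ay": 0, "az": 0}, {"fingers": -1, "x": 0, "y": 0, "z": 0, "ax": 0, "ay": 0, "az": 0}, {"fingers": -1, "x": 0, "y": 0, "z": 0, "ax": 0, "ay": 0, "az": 0}], "grip_force": 50}}

```text
clock: 26.72
tcp_pos: [0.4871, -0.2426, 0.179]
orientation: [-2.707, -0.854, -0.857]
contact_force: [1.0, -1.3, 0.5]
grip_width: 0.0208
gripper_force: 46.1
```

Run:
```python
from m import *
st();o=r.get_obs();print(o['contact_force'],o['gripper_force']);bs()
f=grab('side');a=cv2.resize(f['frame'][150:300,230:430],(800,600),interpolation=cv2.INTER_CUBIC);cv2.imwrite('pics/s5.png',a[...,::-1])
```

```text
26.7167 [ 0.4871 -0.2426  0.179 ] [[0.67, 0.572, 0.473], [0.471, -0.82, 0.325], [0.574, 0.005, -0.819]] [ 0.976  0.367 -0.377  2.095 -0.792  0.644  0.308] 0.02077518882190174
[ 0.97431014 -1.25913607  0.48056981] 46.14293899387121
26.7167 [0.0563 0.0478 0.114 ] rad 0.1271 ang 63.74 F [-0.1  1.6  0.5] 0.02077518882190174
```

View pics/s5.png

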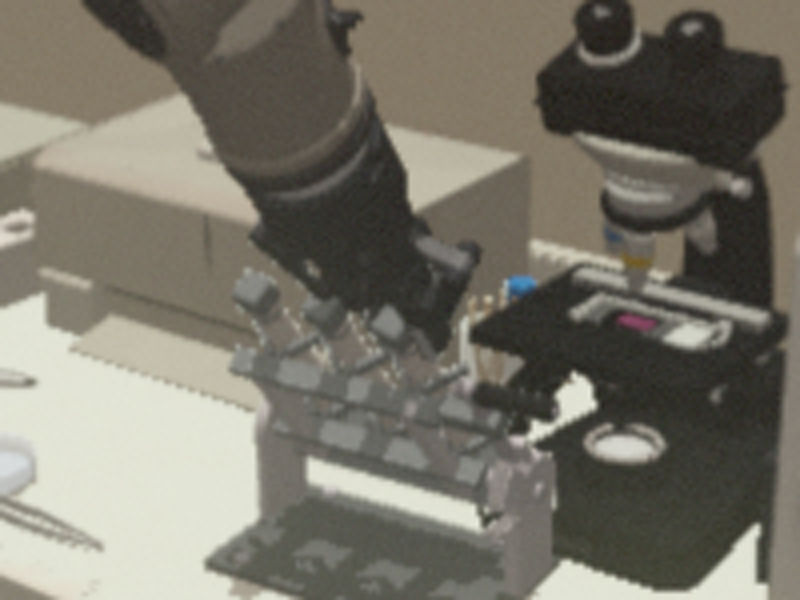

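{"fn": "arm_command", "kwargs": {"rows": [{"fingers": -1, "x": 0, "y": 0, "z": -0.01, "ax": 0, "ay": 0, "az": 0}, {"fingers": -1, "x": 0, "y": 0, "z": -0.02, "ax": 0, "ay": 0, "az": 0}, {"fingers": -1, "x": 0, "y": 0, "z": -0.03, "ax": 0, "ay": 0, "az": 0}, {"fingers": -1, "x": 0, "y": 0, "z": -0.03, "ax": 0, "ay": 0, "az": 0}, {"fingers": -1, "x": 0, "y": 0, "z": -0.03, "ax": 0, "ay": 0, "az": 0}, {"fingers": -1, "x": 0, "y": 0, "z": -0.03, "ax": 0, "ay": 0, "az": 0}, {"fingers": -1, "x": 0, "y": 0, "z": 0, "ax": 0, "ay": 0, "az": 0}, {"fingers": -1, "x": 0, "y": 0, "z": 0, "ax": 0, "ay": 0, "az": 0}]}}

```text
clock: 27.43
tcp_pos: [0.4152, -0.2921, 0.3025]
orientation: [-2.709, -0.853, -0.857]
contact_force: [0.0, 0.7, -1.0]
grip_width: 0.0207
gripper_force: 46.5
```

Run:
```python
from h import *
st();f=grab('side')
X=cloud(f).reshape(-1,3);F=f['frame'].reshape(-1,3).astype(int)
o=r.get_obs();Rt=R.from_rotvec(o['orientation']);L=Rt.inv().apply(X-o['tcp_pos'])
k=(abs(L[:,0])<.03)&(abs(L[:,1])<.03)&(L[:,2]>.025)&(L[:,2]<.15)&(F.min(1)>110)
q=L[k]
for a in np.arange(.02,.15,.02):
    m=(q[:,2]>a)&(q[:,2]<a+.02)
    if m.sum()>3: print(round(a,2),m.sum(),np.round(np.median(q[m],0),4),np.round(np.percentile(q[m],[3,97],axis=0),3).tolist())
n=20
s=go([*PK[0],.31],Rd(25.3),n);s2=go([*PK[0],.19],Rd(25.3),4,s)
```

```text
27.4333 [ 0.4152 -0.2921  0.3025] [[0.67, 0.571, 0.474], [0.471, -0.821, 0.324], [0.574, 0.006, -0.819]] [ 1.093  0.168 -0.283  2.005 -0.683  0.99   0.244] 0.020684578675771923
0.02 5 [-0.0034  0.0091  0.0336] [[-0.012, -0.002, 0.03], [-0.003, 0.011, 0.038]]
0.04 9 [-0.0033  0.009   0.0515] [[-0.014, -0.004, 0.042], [0.0, 0.01, 0.058]]
0.06 10 [-0.003   0.009   0.0686] [[-0.014, -0.003, 0.062], [0.001, 0.011, 0.079]]
0.08 9 [-0.0028  0.0096  0.0936] [[-0.014, -0.002, 0.081], [0.001, 0.011, 0.099]]
0.1 7 [-0.0023  0.0098  0.1128] [[-0.011, -0.001, 0.102], [0.001, 0.011, 0.116]]
20 x 0.0147 -0.0268 0.0046 turn -0.14 -1.75 0.47
4 x 0.0 0.0 0.03 turn 0.0 0.0 0.0
```

Run:
```python
from h import *
s=go([.475,.01,.32],Rd(30,10),10);s=go([*PK[0],.32],Rd(25.3),10,s)
```

```text
10 x 0.0204 -0.0221 0.0069 turn -0.17 -2.5 0.47
10 x 0.0086 -0.031 0.0009 turn -0.04 -1.0 0.47
```

{"fn": "arm_command", "kwargs": {"rows": [{"fingers": -1, "x": 0.0204, "y": -0.0221, "z": 0.0069, "ax": -0.17, "ay": -2.5, "az": 0.47}, {"fingers": -1, "x": 0.0204, "y": -0.0221, "z": 0.0069, "ax": -0.17, "ay": -2.5, "az": 0.47}, {"fingers": -1, "x": 0.0204, "y": -0.0221, "z": 0.0069, "ax": -0.17, "ay": -2.5, "az": 0.47}, {"fingers": -1, "x": 0.0204, "y": -0.0221, "z": 0.0069, "ax": -0.17, "ay": -2.5, "az": 0.47}, {"fingers": -1, "x": 0.0204, "y": -0.0221, "z": 0.0069, "ax": -0.17, "ay": -2.5, "az": 0.47}, {"fingers": -1, "x": 0.0204, "y": -0.0221, "z": 0.0069, "ax": -0.17, "ay": -2.5, "az": 0.47}, {"fingers": -1, "x": 0.0204, "y": -0.0221, "z": 0.0069, "ax": -0.17, "ay": -2.5, "az": 0.47}, {"fingers": -1, "x": 0.0204, "y": -0.0221, "z": 0.0069, "ax": -0.17, "ay": -2.5, "az": 0.47}, {"fingers": -1, "x": 0.0204, "y": -0.0221, "z": 0.0069, "ax": -0.17, "ay": -2.5, "az": 0.47}, {"fingers": -1, "x": 0.0204, "y": -0.0221, "z": 0.0069, "ax": -0.17, "ay": -2.5, "az": 0.47}]}}

```text
clock: 28.32
tcp_pos: [0.4746, 0.0124, 0.3196]
orientation: [-2.98, -0.801, -0.257]
contact_force: [0.2, 0.0, -2.2]
grip_width: 0.0207
gripper_force: 46.6
```

{"fn": "arm_command", "kwargs": {"rows": [{"fingers": -1, "x": 0.0086, "y": -0.031, "z": 0.0009, "ax": -0.04, "ay": -1.0, "az": 0.47}, {"fingers": -1, "x": 0.0086, "y": -0.031, "z": 0.0009, "ax": -0.04, "ay": -1.0, "az": 0.47}, {"fingers": -1, "x": 0.0086, "y": -0.031, "z": 0.0009, "ax": -0.04, "ay": -1.0, "az": 0.47}, {"fingers": -1, "x": 0.0086, "y": -0.031, "z": 0.0009, "ax": -0.04, "ay": -1.0, "az": 0.47}, {"fingers": -1, "x": 0.0086, "y": -0.031, "z": 0.0009, "ax": -0.04, "ay": -1.0, "az": 0.47}, {"fingers": -1, "x": 0.0086, "y": -0.031, "z": 0.0009, "ax": -0.04, "ay": -1.0, "az": 0.47}, {"fingers": -1, "x": 0.0086, "y": -0.031, "z": 0.0009, "ax": -0.04, "ay": -1.0, "az": 0.47}, {"fingers": -1, "x": 0.0086, "y": -0.031, "z": 0.0009, "ax": -0.04, "ay": -1.0, "az": 0.47}, {"fingers": -1, "x": 0.0086, "y": -0.031, "z": 0.0009, "ax": -0.04, "ay": -1.0, "az": 0.47}, {"fingers": -1, "x": 0.0086, "y": -0.031, "z": 0.0009, "ax": -0.04, "ay": -1.0, "az": 0.47}]}}

```text
clock: 29.15
tcp_pos: [0.4049, 0.3258, 0.319]
orientation: [3.065, 0.69, -0.005]
contact_force: [1.6, 0.2, -0.8]
grip_width: 0.0205
gripper_force: 46.6
```

{"fn": "arm_command", "kwargs": {"rows": [{"fingers": -1, "x": 0, "y": 0, "z": 0, "ax": 0, "ay": 0, "az": 0}, {"fingers": -1, "x": 0, "y": 0, "z": 0, "ax": 0, "ay": 0, "az": 0}]}}

```text
clock: 29.32
tcp_pos: [0.4044, 0.3266, 0.319]
orientation: [-3.061, -0.698, 0.005]
contact_force: [-0.4, -0.6, -0.9]
grip_width: 0.0206
gripper_force: 46.6
```

Run:
```python
from h import *
st();go([*PK[0],.205],Rd(25.3),4);f=grab('side')
X=cloud(f);F=f['frame'].astype(int);o=r.get_obs()
a=cv2.resize(f['frame'][120:270,150:350],(800,600),interpolation=cv2.INTER_CUBIC);cv2.imwrite('pics/s6.png',a[...,::-1])
```

```text
29.3167 [0.4044 0.3266 0.319 ] [[0.901, 0.434, -0.004], [0.434, -0.901, 0.001], [-0.003, -0.003, -1.0]] [ 0.007  0.286 -0.96   1.788  0.247  1.198 -2.147] 0.0205849639718434
4 x 0.0002 0.0009 0.0285 turn -0.04 0.04 0.1
```

View pics/s6.png

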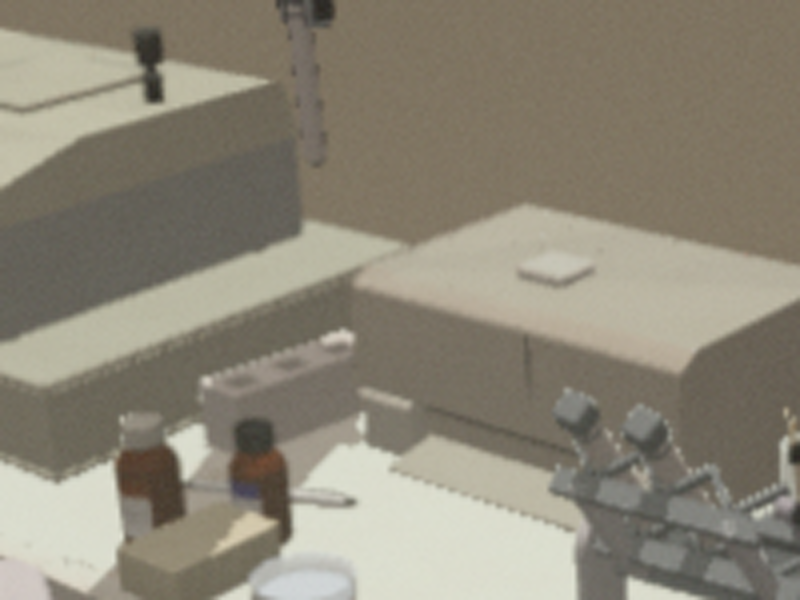

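{"fn": "arm_command", "kwargs": {"rows": [{"fingers": -1, "x": 0.0002, "y": 0.0009, "z": 0.0285, "ax": 0, "ay": 0, "az": 0.1}, {"fingers": -1, "x": 0.0002, "y": 0.0009, "z": 0.0285, "ax": 0, "ay": 0, "az": 0.1}, {"fingers": -1, "x": 0.0002, "y": 0.0009, "z": 0.0285, "ax": 0, "ay": 0, "az": 0.1}, {"fingers": -1, "x": 0.0002, "y": 0.0009, "z": 0.0285, "ax": 0, "ay": 0, "az": 0.1}, {"fingers": -1, "x": 0, "y": 0, "z": 0, "ax": 0, "ay": 0, "az": 0}, {"fingers": -1, "x": 0, "y": 0, "z": 0, "ax": 0, "ay": 0, "az": 0}, {"fingers": -1, "x": 0, "y": 0, "z": 0, "ax": 0, "ay": 0, "az": 0}]}}

```text
clock: 29.95
tcp_pos: [0.4097, 0.3214, 0.2078]
orientation: [-3.067, -0.676, -0.003]
contact_force: [0.2, -0.8, -0.4]
grip_width: 0.0207
gripper_force: 46.7
```

```bash
cat >> m.py <<'E'
def hang(f,p):
    "axis of the hanging tube below p (TCP) from side-view depth, by rows; also rack top as the side camera sees it"
    X=cloud(f);T=np.array(f['world_from_camera']);cam=T[:3,3]
    d=np.hypot(X[...,0]-p[0],X[...,1]-p[1]);m=(d<.03)&(X[...,2]>p[2]-.13)&(X[...,2]<p[2]-.015)
    out=[]
    for v in range(m.shape[0]):
        u=np.where(m[v])[0]
        if len(u)<4: continue
        c=(u.min()+u.max())/2
        near=X[v,[int(np.floor(c)),int(np.ceil(c))]].mean(0)
        h=(near-cam)[:2];h/=np.linalg.norm(h)
        # lateral from pixel ray (accurate), range from depth of the tube's front
        out.append([*(near[:2]+.009*h),near[2],u.max()-u.min()+1])
    return np.array(out)
E
python3 - <<'E'
from m import *
f=grab('side');o=r.get_obs();p=np.array(o['tcp_pos']);print(p)
a=hang(f,p)
for i in range(0,len(a),4): print(np.round(a[i:i+4].mean(0),4))
# rack top in side view: points with z .045-.055
X=cloud(f).reshape(-1,3);k=(abs(X[:,2]-.05)<.005)&(abs(X[:,0]-.365)<.09)&(abs(X[:,1]-.304)<.08)
Q=X[k][:,:2]-PK[1];e=np.radians(25.3);u=np.array([np.cos(e),np.sin(e)]);n=np.array([-u[1],u[0]])
print(k.sum(),'row',np.percentile(Q@u,[1,5,95,99]),'n',np.percentile(Q@n,[1,5,95,99]),'z',np.median(X[k][:,2]))
E
```

```text
[0.40998901 0.32188152 0.20836088]
[0.4077 0.3141 0.1906 8.75  ]
[0.4043 0.3203 0.1771 5.25  ]
[0.4053 0.3195 0.1647 5.25  ]
[0.4039 0.3214 0.1519 6.25  ]
[0.4051 0.3196 0.1396 6.    ]
[0.4048 0.3197 0.127  6.    ]
[0.4059 0.3189 0.1143 6.    ]
[0.4061 0.3212 0.1008 6.    ]
[0.4062 0.3216 0.0909 5.    ]
366 row [-0.07189061 -0.06810733  0.05297045  0.06357582] n [-0.07935605 -0.02587343  0.06133283  0.06434288] z 0.04966830029787461
```

{"fn": "arm_command", "kwargs": {"rows": [{"fingers": -1, "x": 0.0014, "y": -0.0034, "z": 0, "ax": 0, "ay": 0, "az": 0}, {"fingers": -1, "x": 0, "y": 0, "z": 0, "ax": 0, "ay": 0, "az": 0}, {"fingers": -1, "x": 0, "y": 0, "z": 0, "ax": 0, "ay": 0, "az": 0}, {"fingers": -1, "x": 0, "y": 0, "z": 0, "ax": 0, "ay": 0, "az": 0}]}}

```text
clock: 30.33
tcp_pos: [0.4092, 0.3253, 0.2071]
orientation: [-3.067, -0.677, -0.002]
contact_force: [0.6, 0.9, -0.4]
grip_width: 0.021
gripper_force: 46.7
```

Run:
```python
from m import *
f=grab('side');st();o=r.get_obs();p=np.array(o['tcp_pos'])
a=hang(f,p);a=a[(a[:,2]<p[2]-.03)]
print(a.mean(0),np.polyfit(a[:,2],a[:,0],1),np.polyfit(a[:,2],a[:,1],1))
go([.4100,.3256,.205],Rd(25.3),1)
```

```text
30.3833 [0.4091 0.3252 0.2069] [[0.907, 0.421, 0.001], [0.421, -0.907, 0.001], [0.001, -0.001, -1.0]] [-0.068  0.412 -0.894  1.918  0.383  0.99  -2.273] 0.020743139300387577
[0.40453525 0.32350781 0.1336287  5.79310345] [-0.02581888  0.40798539] [-0.02348914  0.32664663]
1 x 0.001 0.0 0.0019 turn -0.04 -0.08 -0.4
```

{"fn": "arm_command", "kwargs": {"rows": [{"fingers": -1, "x": 0.0005, "y": 0, "z": 0.012, "ax": 0, "ay": 0, "az": 0}, {"fingers": -1, "x": 0, "y": 0, "z": 0.012, "ax": 0, "ay": 0, "az": 0}, {"fingers": -1, "x": 0, "y": 0, "z": 0.012, "ax": 0, "ay": 0, "az": 0}, {"fingers": -1, "x": 0, "y": 0, "z": 0.012, "ax": 0, "ay": 0, "az": 0}, {"fingers": -1, "x": 0, "y": 0, "z": 0, "ax": 0, "ay": 0, "az": 0}, {"fingers": -1, "x": 0, "y": 0, "z": 0, "ax": 0, "ay": 0, "az": 0}]}}

```text
clock: 30.88
tcp_pos: [0.4088, 0.3249, 0.1573]
orientation: [-3.067, -0.678, 0.003]
contact_force: [-0.4, 0.4, -2.2]
grip_width: 0.0207
gripper_force: 46.6
```

Run:
```python
from m import *
f=grab('side');o=r.get_obs();p=np.array(o['tcp_pos']);print(p,o['contact_force'])
a=hang(f,p);a=a[(a[:,2]<p[2]-.03)]
for i in range(0,len(a),4): print(np.round(a[i:i+4].mean(0),4))
```

```text
[0.40922483 0.32540204 0.15809167] [-0.15158482  0.85240259 -1.84958091]
[0.4031 0.3245 0.1194 6.    ]
[0.4034 0.3239 0.1067 6.    ]
[0.4041 0.3251 0.0934 6.    ]
[0.4044 0.3242 0.0806 6.    ]
[0.4046 0.3229 0.068  6.    ]
[ 0.4015  0.3284  0.0534 11.    ]
[0.4008 0.311  0.0498 8.5   ]
```

{"fn": "arm_command", "kwargs": {"rows": [{"fingers": -1, "x": 0, "y": 0, "z": 0.009, "ax": 0, "ay": 0, "az": 0}, {"fingers": -1, "x": 0, "y": 0, "z": 0.009, "ax": 0, "ay": 0, "az": 0}, {"fingers": -1, "x": 0, "y": 0, "z": 0.006, "ax": 0, "ay": 0, "az": 0}, {"fingers": -1, "x": 0, "y": 0, "z": 0, "ax": 0, "ay": 0, "az": 0}, {"fingers": -1, "x": 0, "y": 0, "z": 0, "ax": 0, "ay": 0, "az": 0}]}}

```text
clock: 31.35
tcp_pos: [0.4092, 0.3251, 0.134]
orientation: [-3.067, -0.677, 0.001]
contact_force: [0.4, 1.1, -0.7]
grip_width: 0.0208
gripper_force: 46.6
```

{"fn": "arm_command", "kwargs": {"rows": [{"fingers": -0.3, "x": 0, "y": 0, "z": 0, "ax": 0, "ay": 0, "az": 0}, {"fingers": -0.3, "x": 0, "y": 0, "z": 0, "ax": 0, "ay": 0, "az": 0}, {"fingers": -0.3, "x": 0, "y": 0, "z": 0, "ax": 0, "ay": 0, "az": 0}, {"fingers": -0.3, "x": 0, "y": 0, "z": -0.02, "ax": 0, "ay": 0, "az": 0}, {"fingers": -0.3, "x": 0, "y": 0, "z": -0.04, "ax": 0, "ay": 0, "az": 0}, {"fingers": -0.3, "x": 0, "y": 0, "z": -0.04, "ax": 0, "ay": 0, "az": 0}, {"fingers": -0.3, "x": 0, "y": 0, "z": -0.03, "ax": 0, "ay": 0, "az": 0}, {"fingers": -0.3, "x": 0, "y": 0, "z": -0.03, "ax": 0, "ay": 0, "az": 0}, {"fingers": -0.3, "x": 0, "y": 0, "z": 0, "ax": 0, "ay": 0, "az": 0}, {"fingers": -0.3, "x": 0, "y": 0, "z": 0, "ax": 0, "ay": 0, "az": 0}]}}

```text
clock: 32.18
tcp_pos: [0.4101, 0.326, 0.2965]
orientation: [-3.066, -0.676, -0.007]
contact_force: [0.2, -0.5, -0.0]
grip_width: 0.0293
gripper_force: 0.0
```

Run:
```python
from m import *
f=grab('side');st()
X=cloud(f);k=(np.hypot(X[...,0]-.406,X[...,1]-.322)<.022)&(X[...,2]>.052)&(X[...,2]<.2);q=X[k]
for z in np.arange(.05,.2,.02):
    m=(q[:,2]>z)&(q[:,2]<z+.02);
    if m.any(): print(round(z,2),m.sum(),np.round(q[m].mean(0),4))
print('top',q[:,2].max())
s=go([.475,.01,.30],Rd(30,15),11);s=go(ax(.20,-.0),Rd(35,35),8,s);go(ax(.124,0),Rd(35,35),6,s);print(s[0])
```

```text
32.2333 [0.4096 0.3251 0.2948] [[0.907, 0.421, 0.002], [0.421, -0.907, 0.001], [0.002, -0.0, -1.0]] [-0.003  0.313 -0.949  1.817  0.278  1.151 -2.18 ] 0.029845729687046497
0.05 34 [0.4009 0.3162 0.0607]
0.07 39 [0.3986 0.3164 0.0806]
0.09 34 [0.3968 0.3161 0.1005]
0.11 35 [0.3944 0.3144 0.1198]
0.13 30 [0.3946 0.3136 0.1379]
top 0.14425214344006815
11 x -0.0077 0.0282 -0.0015 turn 0.06 1.35 -0.46
8 x -0.0226 0.0219 -0.0017 turn 0.27 2.5 -0.57
6 x 0.0 -0.0 0.0127 turn 0.0 0.0 0.0
[ 0.42390892 -0.22854075  0.23915478]
```

{"fn": "arm_command", "kwargs": {"rows": [{"fingers": -0.3, "x": -0.0077, "y": 0.0282, "z": -0.0015, "ax": 0.06, "ay": 1.35, "az": -0.46}, {"fingers": -0.3, "x": -0.0077, "y": 0.0282, "z": -0.0015, "ax": 0.06, "ay": 1.35, "az": -0.46}, {"fingers": -0.3, "x": -0.0077, "y": 0.0282, "z": -0.0015, "ax": 0.06, "ay": 1.35, "az": -0.46}, {"fingers": -0.3, "x": -0.0077, "y": 0.0282, "z": -0.0015, "ax": 0.06, "ay": 1.35, "az": -0.46}, {"fingers": -0.3, "x": -0.0077, "y": 0.0282, "z": -0.0015, "ax": 0.06, "ay": 1.35, "az": -0.46}, {"fingers": -0.3, "x": -0.0077, "y": 0.0282, "z": -0.0015, "ax": 0.06, "ay": 1.35, "az": -0.46}, {"fingers": -0.3, "x": -0.0077, "y": 0.0282, "z": -0.0015, "ax": 0.06, "ay": 1.35, "az": -0.46}, {"fingers": -0.3, "x": -0.0077, "y": 0.0282, "z": -0.0015, "ax": 0.06, "ay": 1.35, "az": -0.46}, {"fingers": -0.3, "x": -0.0077, "y": 0.0282, "z": -0.0015, "ax": 0.06, "ay": 1.35, "az": -0.46}, {"fingers": -0.3, "x": -0.0077, "y": 0.0282, "z": -0.0015, "ax": 0.06, "ay": 1.35, "az": -0.46}]}}

```text
clock: 33.07
tcp_pos: [0.467, 0.0367, 0.2992]
orientation: [-2.959, -0.779, -0.35]
contact_force: [0.6, -0.7, 0.4]
grip_width: 0.0299
gripper_force: 0.0
```

{"fn": "arm_command", "kwargs": {"rows": [{"fingers": -0.3, "x": -0.0077, "y": 0.0282, "z": -0.0015, "ax": 0.06, "ay": 1.35, "az": -0.46}, {"fingers": -0.3, "x": -0.0226, "y": 0.0219, "z": -0.0017, "ax": 0.27, "ay": 2.5, "az": -0.57}, {"fingers": -0.3, "x": -0.0226, "y": 0.0219, "z": -0.0017, "ax": 0.27, "ay": 2.5, "az": -0.57}, {"fingers": -0.3, "x": -0.0226, "y": 0.0219, "z": -0.0017, "ax": 0.27, "ay": 2.5, "az": -0.57}, {"fingers": -0.3, "x": -0.0226, "y": 0.0219, "z": -0.0017, "ax": 0.27, "ay": 2.5, "az": -0.57}, {"fingers": -0.3, "x": -0.0226, "y": 0.0219, "z": -0.0017, "ax": 0.27, "ay": 2.5, "az": -0.57}, {"fingers": -0.3, "x": -0.0226, "y": 0.0219, "z": -0.0017, "ax": 0.27, "ay": 2.5, "az": -0.57}, {"fingers": -0.3, "x": -0.0226, "y": 0.0219, "z": -0.0017, "ax": 0.27, "ay": 2.5, "az": -0.57}, {"fingers": -0.3, "x": 0, "y": 0, "z": 0, "ax": 0, "ay": 0, "az": 0}]}}

```text
clock: 33.82
tcp_pos: [0.4246, -0.2051, 0.2464]
orientation: [-2.742, -0.83, -0.793]
contact_force: [-0.0, -0.3, 0.0]
grip_width: 0.0299
gripper_force: 0.0
```

{"fn": "arm_command", "kwargs": {"rows": [{"fingers": -0.3, "x": -0.0226, "y": 0.0219, "z": -0.0017, "ax": 0.27, "ay": 2.5, "az": -0.57}, {"fingers": -0.3, "x": 0, "y": 0, "z": 0, "ax": 0, "ay": 0, "az": 0}, {"fingers": -0.3, "x": 0, "y": 0, "z": 0, "ax": 0, "ay": 0, "az": 0}, {"fingers": -0.3, "x": 0, "y": 0, "z": 0, "ax": 0, "ay": 0, "az": 0}]}}

```text
clock: 34.15
tcp_pos: [0.4234, -0.2276, 0.2386]
orientation: [-2.703, -0.85, -0.847]
contact_force: [0.1, 0.5, -0.7]
grip_width: 0.03
gripper_force: 0.0
```

Run:
```python
from m import *
f=grab('side');st()
Q=(cloud(f).reshape(-1,3)-O)@C
a=np.radians(55);x=Q[:,0]*np.cos(a)+Q[:,2]*np.sin(a);z=-Q[:,0]*np.sin(a)+Q[:,2]*np.cos(a)
for y in(-.046,0):
    k=(abs(Q[:,1]-y)<.02)&(x>.125)&(x<.146)&(abs(z-.012)<.025);print(y,k.sum(),'x',np.percentile(x[k],[98]),'z',np.percentile(z[k],[2,98]),'y',np.percentile(Q[k,1],[2,98]))
s=go(ax(.124,0,.015),Rd(35,35),6)
```

```text
34.2 [ 0.4238 -0.2272  0.2391] [[0.672, 0.575, 0.467], [0.47, -0.818, 0.331], [0.572, -0.003, -0.82]] [ 1.123  0.195 -0.442  2.153 -0.745  0.791  0.265] 0.03009567129244527
-0.046 99 x [0.14314491] z [0.00109748 0.01943569] y [-0.05199012 -0.03235947]
0 104 x [0.14286909] z [0.00067467 0.02020238] y [-0.00598008  0.01357922]
6 x -0.0006 0.0002 0.0126 turn -0.03 0.02 -0.01
```

{"fn": "arm_command", "kwargs": {"rows": [{"fingers": -0.3, "x": -0.0007, "y": 0.0005, "z": 0.0126, "ax": 0, "ay": 0, "az": 0}, {"fingers": -0.3, "x": -0.0007, "y": 0.0005, "z": 0.0126, "ax": 0, "ay": 0, "az": 0}, {"fingers": -0.3, "x": -0.0007, "y": 0.0005, "z": 0.0126, "ax": 0, "ay": 0, "az": 0}, {"fingers": -0.3, "x": -0.0007, "y": 0.0005, "z": 0.0126, "ax": 0, "ay": 0, "az": 0}, {"fingers": -0.3, "x": -0.0007, "y": 0.0005, "z": 0.0126, "ax": 0, "ay": 0, "az": 0}, {"fingers": -0.3, "x": -0.0007, "y": 0.0005, "z": 0.0126, "ax": 0, "ay": 0, "az": 0}, {"fingers": -0.3, "x": 0, "y": 0, "z": 0, "ax": 0, "ay": 0, "az": 0}, {"fingers": -0.3, "x": 0, "y": 0, "z": 0, "ax": 0, "ay": 0, "az": 0}]}}

```text
clock: 34.87
tcp_pos: [0.4583, -0.2065, 0.1754]
orientation: [-2.702, -0.855, -0.849]
contact_force: [0.0, -0.5, 0.2]
grip_width: 0.0301
gripper_force: 0.0
```

{"fn": "arm_command", "kwargs": {"rows": [{"fingers": -1, "x": 0, "y": 0, "z": 0, "ax": 0, "ay": 0, "az": 0}, {"fingers": -1, "x": 0, "y": 0, "z": 0, "ax": 0, "ay": 0, "az": 0}, {"fingers": -1, "x": 0, "y": 0, "z": 0, "ax": 0, "ay": 0, "az": 0}, {"fingers": -1, "x": 0, "y": 0, "z": 0, "ax": 0, "ay": 0, "az": 0}, {"fingers": -1, "x": 0, "y": 0, "z": -0.01, "ax": 0, "ay": 0, "az": 0}, {"fingers": -1, "x": 0, "y": 0, "z": -0.02, "ax": 0, "ay": 0, "az": 0}, {"fingers": -1, "x": 0, "y": 0, "z": -0.03, "ax": 0, "ay": 0, "az": 0}, {"fingers": -1, "x": 0, "y": 0, "z": -0.03, "ax": 0, "ay": 0, "az": 0}, {"fingers": -1, "x": 0, "y": 0, "z": -0.03, "ax": 0, "ay": 0, "az": 0}, {"fingers": -1, "x": 0, "y": 0, "z": -0.03, "ax": 0, "ay": 0, "az": 0}]}}

```text
clock: 35.7
tcp_pos: [0.3869, -0.2582, 0.2996]
orientation: [-2.706, -0.851, -0.849]
contact_force: [0.6, 0.0, -1.5]
grip_width: 0.021
gripper_force: 49.2
```

{"fn": "arm_command", "kwargs": {"rows": [{"fingers": -1, "x": 0, "y": 0, "z": 0, "ax": 0, "ay": 0, "az": 0}, {"fingers": -1, "x": 0, "y": 0, "z": 0, "ax": 0, "ay": 0, "az": 0}, {"fingers": -1, "x": 0, "y": 0, "z": 0, "ax": 0, "ay": 0, "az": 0}]}}

```text
clock: 35.95
tcp_pos: [0.3879, -0.257, 0.2977]
orientation: [-2.704, -0.852, -0.849]
contact_force: [-0.1, 0.4, -1.5]
grip_width: 0.0218
gripper_force: 49.2
```

Run:
```python
from h import *
st();f=grab('side')
X=cloud(f).reshape(-1,3);F=f['frame'].reshape(-1,3).astype(int)
o=r.get_obs();Rt=R.from_rotvec(o['orientation']);L=Rt.inv().apply(X-o['tcp_pos'])
k=(abs(L[:,0])<.03)&(abs(L[:,1])<.03)&(L[:,2]>.025)&(L[:,2]<.15)&(F.min(1)>110)
q=L[k]
for a in np.arange(.02,.15,.04):
    m=(q[:,2]>a)&(q[:,2]<a+.04)
    if m.sum()>3: print(round(a,2),m.sum(),np.round(np.median(q[m],0),4),np.round(np.percentile(q[m],[3,97],axis=0),3).tolist())
e=np.radians(25.3)
s=go([.475,.01,.32],Rd(30,10),10);t=PK[1]+.002*np.array([np.cos(e),np.sin(e)]);s=go([*t,.32],Rd(25.3),10,s);go([*t,.205],Rd(25.3),4,s)
```

```text
35.95 [ 0.3879 -0.257   0.2977] [[0.672, 0.573, 0.468], [0.47, -0.819, 0.329], [0.572, -0.002, -0.82]] [ 1.196  0.109 -0.388  2.089 -0.695  0.979  0.258] 0.021784004398534004
0.02 10 [0.0023 0.0085 0.0456] [[-0.011, -0.001, 0.035], [0.005, 0.01, 0.057]]
0.06 19 [0.0031 0.0076 0.0763] [[-0.009, -0.004, 0.063], [0.006, 0.011, 0.097]]
0.1 11 [0.0013 0.0073 0.1119] [[-0.008, -0.003, 0.102], [0.006, 0.011, 0.12]]
10 x 0.021 -0.0177 0.0068 turn -0.21 -2.49 0.46
10 x 0.0042 -0.0312 0.0004 turn -0.04 -1.0 0.47
4 x 0.0 0.0 0.0288 turn 0.0 0.0 0.0
```

{"fn": "arm_command", "kwargs": {"rows": [{"fingers": -1, "x": 0.021, "y": -0.0177, "z": 0.0068, "ax": -0.21, "ay": -2.49, "az": 0.46}, {"fingers": -1, "x": 0.021, "y": -0.0177, "z": 0.0068, "ax": -0.21, "ay": -2.49, "az": 0.46}, {"fingers": -1, "x": 0.021, "y": -0.0177, "z": 0.0068, "ax": -0.21, "ay": -2.49, "az": 0.46}, {"fingers": -1, "x": 0.021, "y": -0.0177, "z": 0.0068, "ax": -0.21, "ay": -2.49, "az": 0.46}, {"fingers": -1, "x": 0.021, "y": -0.0177, "z": 0.0068, "ax": -0.21, "ay": -2.49, "az": 0.46}, {"fingers": -1, "x": 0.021, "y": -0.0177, "z": 0.0068, "ax": -0.21, "ay": -2.49, "az": 0.46}, {"fingers": -1, "x": 0.021, "y": -0.0177, "z": 0.0068, "ax": -0.21, "ay": -2.49, "az": 0.46}, {"fingers": -1, "x": 0.021, "y": -0.0177, "z": 0.0068, "ax": -0.21, "ay": -2.49, "az": 0.46}, {"fingers": -1, "x": 0.021, "y": -0.0177, "z": 0.0068, "ax": -0.21, "ay": -2.49, "az": 0.46}, {"fingers": -1, "x": 0.021, "y": -0.0177, "z": 0.0068, "ax": -0.21, "ay": -2.49, "az": 0.46}]}}

```text
clock: 36.83
tcp_pos: [0.4755, 0.0116, 0.3201]
orientation: [-2.982, -0.801, -0.259]
contact_force: [-0.2, -0.1, -2.0]
grip_width: 0.0217
gripper_force: 49.2
```

{"fn": "arm_command", "kwargs": {"rows": [{"fingers": -1, "x": 0.0042, "y": -0.0312, "z": 0.0004, "ax": -0.04, "ay": -1.0, "az": 0.47}, {"fingers": -1, "x": 0.0042, "y": -0.0312, "z": 0.0004, "ax": -0.04, "ay": -1.0, "az": 0.47}, {"fingers": -1, "x": 0.0042, "y": -0.0312, "z": 0.0004, "ax": -0.04, "ay": -1.0, "az": 0.47}, {"fingers": -1, "x": 0.0042, "y": -0.0312, "z": 0.0004, "ax": -0.04, "ay": -1.0, "az": 0.47}, {"fingers": -1, "x": 0.0042, "y": -0.0312, "z": 0.0004, "ax": -0.04, "ay": -1.0, "az": 0.47}, {"fingers": -1, "x": 0.0042, "y": -0.0312, "z": 0.0004, "ax": -0.04, "ay": -1.0, "az": 0.47}, {"fingers": -1, "x": 0.0042, "y": -0.0312, "z": 0.0004, "ax": -0.04, "ay": -1.0, "az": 0.47}, {"fingers": -1, "x": 0.0042, "y": -0.0312, "z": 0.0004, "ax": -0.04, "ay": -1.0, "az": 0.47}, {"fingers": -1, "x": 0.0042, "y": -0.0312, "z": 0.0004, "ax": -0.04, "ay": -1.0, "az": 0.47}, {"fingers": -1, "x": 0.0042, "y": -0.0312, "z": 0.0004, "ax": -0.04, "ay": -1.0, "az": 0.47}]}}

```text
clock: 37.67
tcp_pos: [0.3654, 0.3063, 0.3196]
orientation: [3.064, 0.689, -0.004]
contact_force: [0.8, 0.2, -1.3]
grip_width: 0.0211
gripper_force: 49.2
```

{"fn": "arm_command", "kwargs": {"rows": [{"fingers": -1, "x": 0, "y": 0, "z": 0.0288, "ax": 0, "ay": 0, "az": 0}, {"fingers": -1, "x": 0, "y": 0, "z": 0.0288, "ax": 0, "ay": 0, "az": 0}, {"fingers": -1, "x": 0, "y": 0, "z": 0.0288, "ax": 0, "ay": 0, "az": 0}, {"fingers": -1, "x": 0, "y": 0, "z": 0.0288, "ax": 0, "ay": 0, "az": 0}, {"fingers": -1, "x": 0, "y": 0, "z": 0, "ax": 0, "ay": 0, "az": 0}, {"fingers": -1, "x": 0, "y": 0, "z": 0, "ax": 0, "ay": 0, "az": 0}, {"fingers": -1, "x": 0, "y": 0, "z": 0, "ax": 0, "ay": 0, "az": 0}, {"fingers": -1, "x": 0, "y": 0, "z": 0, "ax": 0, "ay": 0, "az": 0}]}}

```text
clock: 38.33
tcp_pos: [0.3677, 0.3057, 0.2071]
orientation: [-3.065, -0.688, -0.004]
contact_force: [-0.3, -0.4, -1.5]
grip_width: 0.0218
gripper_force: 49.3
```

```bash
cat >> m.py <<'E'
def chk(P):
    f=grab('side');st();o=r.get_obs();p=np.array(o['tcp_pos'])
    a=hang(f,p);a=a[(a[:,2]<p[2]-.03)&(a[:,3]<8)]
    fx=np.polyfit(a[:,2],a[:,0],1);fy=np.polyfit(a[:,2],a[:,1],1);zb=p[2]-.115
    b=np.array([np.polyval(fx,zb),np.polyval(fy,zb)]);print('slope',fx[0],fy[0],'bottom',b,'mean',a.mean(0))
    L=R.from_rotvec(o['orientation']).inv();print('bottom err tool',np.round(L.apply([*(P-b),0]),4),'tcp err tool',np.round(L.apply([*(P-p[:2]),0]),4))
E
python3 -c "
from m import *
chk(PK[1])"
```

```text
38.3833 [0.3678 0.3054 0.2071] [[0.904, 0.427, 0.003], [0.427, -0.904, 0.0], [0.003, 0.001, -1.0]] [ 0.051  0.377 -1.044  2.009  0.398  0.972 -2.323] 0.0214484200265262
slope -0.08252757638092464 0.054580878609748154 bottom [0.37441081 0.29892577] mean [0.36824106 0.30300623 0.16689477 6.28571429]
bottom err tool [-0.0064 -0.009  -0.    ] tcp err tool [-0.0032 -0.0003 -0.    ]
```

Run:
```python
from m import *
f=np.load('/tmp/side.npz');p=np.array(r.get_obs()['tcp_pos'])
a=hang(f,p)
for v in a[::2]: print(np.round(v,4))
```

```text
[ 0.3674  0.2939  0.1939 12.    ]
[0.3663 0.2988 0.1867 7.    ]
[0.3682 0.3038 0.1789 6.    ]
[0.3676 0.3032 0.1731 6.    ]
[0.368  0.3005 0.1677 7.    ]
[0.369  0.3009 0.1613 6.    ]
[0.3735 0.304  0.1535 9.    ]
[ 0.4003  0.4151  0.1102 12.    ]
[ 0.3834  0.3287  0.1322 13.    ]
[ 0.4146  0.4832  0.0738 11.    ]
[ 0.4089  0.4586  0.0752 11.    ]
[ 0.3921  0.3714  0.0983 12.    ]
[ 0.3884  0.3563  0.0971 10.    ]
[ 0.3981  0.3988  0.0753 11.    ]
[ 0.3995  0.409   0.065  11.    ]
[ 0.3788  0.3106  0.094  11.    ]
[ 0.3964  0.3995  0.0551 11.    ]
```

```bash
sed -i 's/d=np.hypot(X\[...,0\]-p\[0\],X\[...,1\]-p\[1\]);m=(d<.03)/d=np.hypot(X[...,0]-p[0],X[...,1]-p[1]);e=np.radians(25.3);m=(d<.03)\&(abs((X[...,0]-p[0])*np.cos(e)+(X[...,1]-p[1])*np.sin(e)+.004)<.015)/; s/np.floor(c)),int(np.ceil(c))\]\].mean(0)/np.floor(c)),int(np.ceil(c))]];near=near[np.argmin(near@(T[:3,2]))]/' m.py
python3 - <<'E'
from m import *
f=np.load('/tmp/side.npz');p=np.array(r.get_obs()['tcp_pos'])
a=hang(f,p)
for i in range(0,len(a),4): print(np.round(a[i:i+4].mean(0),4))
E
```

```text
[0.3688 0.2956 0.1887 8.75  ]
[0.3664 0.3041 0.1745 6.    ]
[0.3677 0.3012 0.1629 6.5   ]
[0.3668 0.3026 0.1503 6.    ]
[0.3686 0.3058 0.1366 5.25  ]
[0.3683 0.3029 0.125  5.5   ]
[0.3704 0.3078 0.1106 5.    ]
[0.3701 0.3044 0.099  5.5   ]
[0.369  0.3105 0.0892 5.    ]
```

{"fn": "arm_command", "kwargs": {"rows": [{"fingers": -1, "x": -0.004, "y": 0, "z": 0, "ax": 0, "ay": 0, "az": 0}, {"fingers": -1, "x": 0, "y": 0, "z": 0, "ax": 0, "ay": 0, "az": 0}, {"fingers": -1, "x": 0, "y": 0, "z": 0, "ax": 0, "ay": 0, "az": 0}, {"fingers": -1, "x": 0, "y": 0, "z": 0.012, "ax": 0, "ay": 0, "az": 0}, {"fingers": -1, "x": 0, "y": 0, "z": 0.008, "ax": 0, "ay": 0, "az": 0}, {"fingers": -1, "x": 0, "y": 0, "z": 0, "ax": 0, "ay": 0, "az": 0}, {"fingers": -1, "x": 0, "y": 0, "z": 0, "ax": 0, "ay": 0, "az": 0}]}}

```text
clock: 38.97
tcp_pos: [0.3631, 0.3023, 0.1845]
orientation: [3.063, 0.687, -0.002]
contact_force: [-0.6, -0.4, -1.5]
grip_width: 0.0211
gripper_force: 49.3
```

Run:
```python
from m import *
chk(PK[1]);f=np.load('/tmp/side.npz')
a=cv2.resize(f['frame'][150:240,170:290],(800,600),interpolation=cv2.INTER_CUBIC);cv2.imwrite('pics/s7.png',a[...,::-1])
```

```text
39.0167 [0.3633 0.3027 0.185 ] [[0.904, 0.427, -0.0], [0.427, -0.904, -0.002], [-0.001, 0.001, -1.0]] [ 0.027  0.401 -1.024  2.04   0.43   0.932 -2.355] 0.021280298294450613
slope -0.013044850107292994 -0.08818974716801663 bottom [0.36433261 0.30567688] mean [0.36381035 0.30214616 0.1100436  5.64285714]
bottom err tool [-0.0002  0.0014  0.    ] tcp err tool [ 0.002  -0.0008 -0.    ]
```

View pics/s7.png

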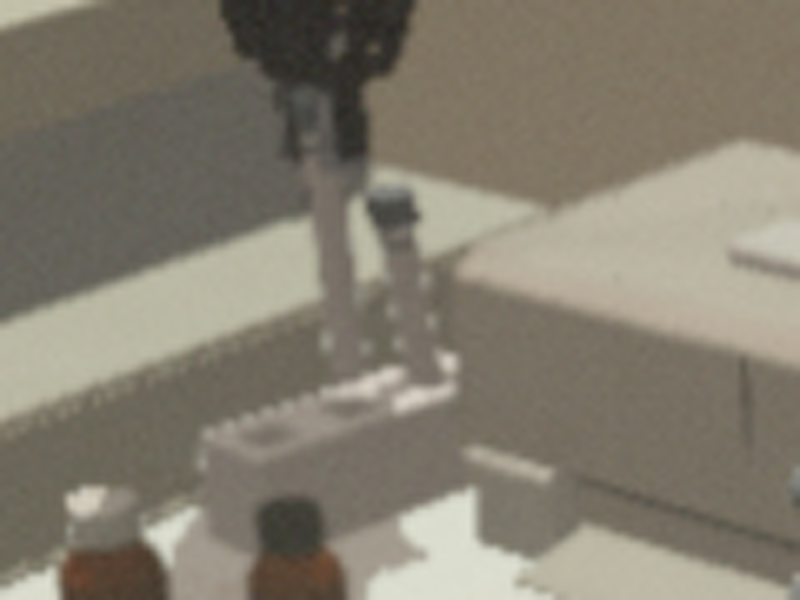

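{"fn": "arm_command", "kwargs": {"rows": [{"fingers": -1, "x": 0.0005, "y": 0, "z": 0.01, "ax": 0, "ay": 0, "az": 0}, {"fingers": -1, "x": 0, "y": 0, "z": 0.01, "ax": 0, "ay": 0, "az": 0}, {"fingers": -1, "x": 0, "y": 0, "z": 0.007, "ax": 0, "ay": 0, "az": 0}, {"fingers": -1, "x": 0, "y": 0, "z": 0, "ax": 0, "ay": 0, "az": 0}, {"fingers": -1, "x": 0, "y": 0, "z": 0, "ax": 0, "ay": 0, "az": 0}]}}

```text
clock: 39.43
tcp_pos: [0.3637, 0.3027, 0.1578]
orientation: [3.063, 0.688, -0.002]
contact_force: [-1.0, 0.4, -0.8]
grip_width: 0.021
gripper_force: 49.3
```

{"fn": "arm_command", "kwargs": {"rows": [{"fingers": -1, "x": 0, "y": 0, "z": 0.009, "ax": 0, "ay": 0, "az": 0}, {"fingers": -1, "x": 0, "y": 0, "z": 0.009, "ax": 0, "ay": 0, "az": 0}, {"fingers": -1, "x": 0, "y": 0, "z": 0.006, "ax": 0, "ay": 0, "az": 0}, {"fingers": -1, "x": 0, "y": 0, "z": 0, "ax": 0, "ay": 0, "az": 0}, {"fingers": -1, "x": 0, "y": 0, "z": 0, "ax": 0, "ay": 0, "az": 0}]}}

```text
clock: 39.85
tcp_pos: [0.3638, 0.3027, 0.134]
orientation: [3.064, 0.687, -0.001]
contact_force: [0.6, 0.4, -1.1]
grip_width: 0.0213
gripper_force: 49.3
```

{"fn": "arm_command", "kwargs": {"rows": [{"fingers": -0.3, "x": 0, "y": 0, "z": 0, "ax": 0, "ay": 0, "az": 0}, {"fingers": -0.3, "x": 0, "y": 0, "z": 0, "ax": 0, "ay": 0, "az": 0}, {"fingers": -0.3, "x": 0, "y": 0, "z": 0, "ax": 0, "ay": 0, "az": 0}, {"fingers": -0.3, "x": 0, "y": 0, "z": -0.02, "ax": 0, "ay": 0, "az": 0}, {"fingers": -0.3, "x": 0, "y": 0, "z": -0.04, "ax": 0, "ay": 0, "az": 0}, {"fingers": -0.3, "x": 0, "y": 0, "z": -0.04, "ax": 0, "ay": 0, "az": 0}, {"fingers": -0.3, "x": 0, "y": 0, "z": -0.03, "ax": 0, "ay": 0, "az": 0}, {"fingers": -0.3, "x": 0, "y": 0, "z": -0.03, "ax": 0, "ay": 0, "az": 0}, {"fingers": -0.3, "x": 0, "y": 0, "z": 0, "ax": 0, "ay": 0, "az": 0}, {"fingers": -0.3, "x": 0, "y": 0, "z": 0, "ax": 0, "ay": 0, "az": 0}]}}

```text
clock: 40.68
tcp_pos: [0.3647, 0.3038, 0.2962]
orientation: [3.065, 0.686, 0.007]
contact_force: [-0.2, -0.2, -0.5]
grip_width: 0.0301
gripper_force: 0.0
```

Run:
```python
from m import *
f=grab('side');st()
X=cloud(f)
for P in PK[:2]:
    k=(np.hypot(X[...,0]-P[0],X[...,1]-P[1])<.02)&(X[...,2]>.055)&(X[...,2]<.18);q=X[k];print('top',q[:,2].max(),k.sum())
s=go([.475,.01,.30],Rd(30,15),11);s=go(ax(.20,-.044,.0145),Rd(35,35),8,s);print(s[0])
```

```text
40.7333 [0.3642 0.3029 0.2947] [[0.904, 0.426, 0.002], [0.426, -0.904, -0.002], [0.001, 0.002, -1.0]] [ 0.161  0.255 -1.126  1.912  0.258  1.131 -2.194] 0.030060008566613904
top 0.14290403205268798 149
top 0.14480391204899362 140
11 x -0.0032 0.0283 -0.0009 turn 0.07 1.36 -0.43
8 x -0.0233 0.0164 -0.0017 turn 0.27 2.5 -0.57
[ 0.39632302 -0.19414252  0.23714727]
```

{"fn": "arm_command", "kwargs": {"rows": [{"fingers": -0.3, "x": -0.0032, "y": 0.0283, "z": -0.0009, "ax": 0.07, "ay": 1.36, "az": -0.43}, {"fingers": -0.3, "x": -0.0032, "y": 0.0283, "z": -0.0009, "ax": 0.07, "ay": 1.36, "az": -0.43}, {"fingers": -0.3, "x": -0.0032, "y": 0.0283, "z": -0.0009, "ax": 0.07, "ay": 1.36, "az": -0.43}, {"fingers": -0.3, "x": -0.0032, "y": 0.0283, "z": -0.0009, "ax": 0.07, "ay": 1.36, "az": -0.43}, {"fingers": -0.3, "x": -0.0032, "y": 0.0283, "z": -0.0009, "ax": 0.07, "ay": 1.36, "az": -0.43}, {"fingers": -0.3, "x": -0.0032, "y": 0.0283, "z": -0.0009, "ax": 0.07, "ay": 1.36, "az": -0.43}, {"fingers": -0.3, "x": -0.0032, "y": 0.0283, "z": -0.0009, "ax": 0.07, "ay": 1.36, "az": -0.43}, {"fingers": -0.3, "x": -0.0032, "y": 0.0283, "z": -0.0009, "ax": 0.07, "ay": 1.36, "az": -0.43}, {"fingers": -0.3, "x": -0.0032, "y": 0.0283, "z": -0.0009, "ax": 0.07, "ay": 1.36, "az": -0.43}, {"fingers": -0.3, "x": -0.0032, "y": 0.0283, "z": -0.0009, "ax": 0.07, "ay": 1.36, "az": -0.43}]}}

```text
clock: 41.57
tcp_pos: [0.4637, 0.0348, 0.2983]
orientation: [-2.958, -0.782, -0.351]
contact_force: [0.9, 0.3, -0.7]
grip_width: 0.0299
gripper_force: 0.0
```

{"fn": "arm_command", "kwargs": {"rows": [{"fingers": -0.3, "x": -0.0032, "y": 0.0283, "z": -0.0009, "ax": 0.07, "ay": 1.36, "az": -0.43}, {"fingers": -0.3, "x": -0.0233, "y": 0.0164, "z": -0.0017, "ax": 0.27, "ay": 2.5, "az": -0.57}, {"fingers": -0.3, "x": -0.0233, "y": 0.0164, "z": -0.0017, "ax": 0.27, "ay": 2.5, "az": -0.57}, {"fingers": -0.3, "x": -0.0233, "y": 0.0164, "z": -0.0017, "ax": 0.27, "ay": 2.5, "az": -0.57}, {"fingers": -0.3, "x": -0.0233, "y": 0.0164, "z": -0.0017, "ax": 0.27, "ay": 2.5, "az": -0.57}, {"fingers": -0.3, "x": -0.0233, "y": 0.0164, "z": -0.0017, "ax": 0.27, "ay": 2.5, "az": -0.57}, {"fingers": -0.3, "x": -0.0233, "y": 0.0164, "z": -0.0017, "ax": 0.27, "ay": 2.5, "az": -0.57}, {"fingers": -0.3, "x": -0.0233, "y": 0.0164, "z": -0.0017, "ax": 0.27, "ay": 2.5, "az": -0.57}, {"fingers": -0.3, "x": -0.0233, "y": 0.0164, "z": -0.0017, "ax": 0.27, "ay": 2.5, "az": -0.57}, {"fingers": -0.3, "x": 0, "y": 0, "z": 0, "ax": 0, "ay": 0, "az": 0}]}}

```text
clock: 42.4
tcp_pos: [0.3938, -0.1971, 0.2334]
orientation: [-2.706, -0.838, -0.847]
contact_force: [0.4, 0.7, 0.4]
grip_width: 0.0298
gripper_force: 0.0
```

{"fn": "arm_command", "kwargs": {"rows": [{"fingers": -0.3, "x": 0, "y": 0, "z": 0, "ax": 0, "ay": 0, "az": 0}, {"fingers": -0.3, "x": 0, "y": 0, "z": 0, "ax": 0, "ay": 0, "az": 0}]}}

```text
clock: 42.57
tcp_pos: [0.3971, -0.1915, 0.2366]
orientation: [-2.702, -0.852, -0.846]
contact_force: [-0.1, 0.3, 0.2]
grip_width: 0.0297
gripper_force: 0.0
```

Run:
```python
from m import *
st();s=go(ax(.124,-.044,.0145),Rd(35,35),6)
```

```text
42.5667 [ 0.3971 -0.1915  0.2366] [[0.673, 0.575, 0.465], [0.469, -0.818, 0.332], [0.571, -0.005, -0.821]] [ 1.254  0.139 -0.588  2.236 -0.77   0.769  0.278] 0.029715390371767233
6 x -0.0002 0.0003 0.0124 turn -0.05 0.02 -0.02
```

{"fn": "arm_command", "kwargs": {"rows": [{"fingers": -0.3, "x": -0.0002, "y": 0.0002, "z": 0.0125, "ax": 0, "ay": 0, "az": 0}, {"fingers": -0.3, "x": -0.0002, "y": 0.0002, "z": 0.0125, "ax": 0, "ay": 0, "az": 0}, {"fingers": -0.3, "x": -0.0002, "y": 0.0002, "z": 0.0125, "ax": 0, "ay": 0, "az": 0}, {"fingers": -0.3, "x": -0.0002, "y": 0.0002, "z": 0.0125, "ax": 0, "ay": 0, "az": 0}, {"fingers": -0.3, "x": -0.0002, "y": 0.0002, "z": 0.0125, "ax": 0, "ay": 0, "az": 0}, {"fingers": -0.3, "x": -0.0002, "y": 0.0002, "z": 0.0125, "ax": 0, "ay": 0, "az": 0}, {"fingers": -0.3, "x": 0, "y": 0, "z": 0, "ax": 0, "ay": 0, "az": 0}, {"fingers": -0.3, "x": 0, "y": 0, "z": 0, "ax": 0, "ay": 0, "az": 0}]}}

```text
clock: 43.23
tcp_pos: [0.4326, -0.1676, 0.1754]
orientation: [-2.701, -0.857, -0.847]
contact_force: [0.8, -0.2, 0.5]
grip_width: 0.0297
gripper_force: 0.0
```

{"fn": "arm_command", "kwargs": {"rows": [{"fingers": -1, "x": 0, "y": 0, "z": 0, "ax": 0, "ay": 0, "az": 0}, {"fingers": -1, "x": 0, "y": 0, "z": 0, "ax": 0, "ay": 0, "az": 0}, {"fingers": -1, "x": 0, "y": 0, "z": 0, "ax": 0, "ay": 0, "az": 0}, {"fingers": -1, "x": 0, "y": 0, "z": 0, "ax": 0, "ay": 0, "az": 0}, {"fingers": -1, "x": 0, "y": 0, "z": -0.01, "ax": 0, "ay": 0, "az": 0}, {"fingers": -1, "x": 0, "y": 0, "z": -0.02, "ax": 0, "ay": 0, "az": 0}, {"fingers": -1, "x": 0, "y": 0, "z": -0.03, "ax": 0, "ay": 0, "az": 0}, {"fingers": -1, "x": 0, "y": 0, "z": -0.03, "ax": 0, "ay": 0, "az": 0}, {"fingers": -1, "x": 0, "y": 0, "z": -0.03, "ax": 0, "ay": 0, "az": 0}, {"fingers": -1, "x": 0, "y": 0, "z": -0.03, "ax": 0, "ay": 0, "az": 0}]}}

```text
clock: 44.07
tcp_pos: [0.3611, -0.2196, 0.2995]
orientation: [-2.706, -0.852, -0.848]
contact_force: [0.8, -0.2, -1.5]
grip_width: 0.0202
gripper_force: 47.3
```

{"fn": "arm_command", "kwargs": {"rows": [{"fingers": -1, "x": 0, "y": 0, "z": 0, "ax": 0, "ay": 0, "az": 0}, {"fingers": -1, "x": 0, "y": 0, "z": 0, "ax": 0, "ay": 0, "az": 0}, {"fingers": -1, "x": 0, "y": 0, "z": 0, "ax": 0, "ay": 0, "az": 0}]}}

```text
clock: 44.32
tcp_pos: [0.3621, -0.2186, 0.2977]
orientation: [-2.704, -0.853, -0.847]
contact_force: [-0.0, 0.3, -1.5]
grip_width: 0.0202
gripper_force: 47.3
```

Run:
```python
from h import *
st();f=grab('side')
X=cloud(f).reshape(-1,3);F=f['frame'].reshape(-1,3).astype(int)
o=r.get_obs();Rt=R.from_rotvec(o['orientation']);L=Rt.inv().apply(X-o['tcp_pos'])
k=(abs(L[:,0])<.03)&(abs(L[:,1])<.03)&(L[:,2]>.025)&(L[:,2]<.15)&(F.min(1)>110)
q=L[k]
for a in np.arange(.02,.15,.04):
    m=(q[:,2]>a)&(q[:,2]<a+.04)
    if m.sum()>3: print(round(a,2),m.sum(),np.round(np.median(q[m],0),4),np.round(np.percentile(q[m],[3,97],axis=0),3).tolist())
s=go([.475,.01,.32],Rd(30,10),10);s=go([*PK[2],.32],Rd(25.3),11,s);go([*PK[2],.205],Rd(25.3),4,s)
```

```text
44.3167 [ 0.3621 -0.2186  0.2977] [[0.673, 0.574, 0.467], [0.47, -0.819, 0.329], [0.571, -0.002, -0.821]] [ 1.338  0.033 -0.527  2.17  -0.725  0.983  0.278] 0.020222966836091042
0.02 12 [0.0017 0.0088 0.0479] [[-0.009, -0.003, 0.034], [0.004, 0.011, 0.057]]
0.06 20 [0.0019 0.0087 0.0846] [[-0.01, -0.003, 0.065], [0.007, 0.011, 0.1]]
0.1 9 [0.004  0.0081 0.1095] [[-0.008, -0.002, 0.103], [0.006, 0.01, 0.116]]
10 x 0.0211 -0.0131 0.0068 turn -0.21 -2.48 0.47
11 x -0.0005 -0.0285 -0.0 turn -0.04 -0.91 0.43
4 x 0.0 0.0 0.0288 turn 0.0 0.0 0.0
```

{"fn": "arm_command", "kwargs": {"rows": [{"fingers": -1, "x": 0.0211, "y": -0.0131, "z": 0.0068, "ax": -0.21, "ay": -2.48, "az": 0.47}, {"fingers": -1, "x": 0.0211, "y": -0.0131, "z": 0.0068, "ax": -0.21, "ay": -2.48, "az": 0.47}, {"fingers": -1, "x": 0.0211, "y": -0.0131, "z": 0.0068, "ax": -0.21, "ay": -2.48, "az": 0.47}, {"fingers": -1, "x": 0.0211, "y": -0.0131, "z": 0.0068, "ax": -0.21, "ay": -2.48, "az": 0.47}, {"fingers": -1, "x": 0.0211, "y": -0.0131, "z": 0.0068, "ax": -0.21, "ay": -2.48, "az": 0.47}, {"fingers": -1, "x": 0.0211, "y": -0.0131, "z": 0.0068, "ax": -0.21, "ay": -2.48, "az": 0.47}, {"fingers": -1, "x": 0.0211, "y": -0.0131, "z": 0.0068, "ax": -0.21, "ay": -2.48, "az": 0.47}, {"fingers": -1, "x": 0.0211, "y": -0.0131, "z": 0.0068, "ax": -0.21, "ay": -2.48, "az": 0.47}, {"fingers": -1, "x": 0.0211, "y": -0.0131, "z": 0.0068, "ax": -0.21, "ay": -2.48, "az": 0.47}, {"fingers": -1, "x": 0.0211, "y": -0.0131, "z": 0.0068, "ax": -0.21, "ay": -2.48, "az": 0.47}]}}

```text
clock: 45.2
tcp_pos: [0.4755, 0.0114, 0.3207]
orientation: [-2.982, -0.799, -0.261]
contact_force: [-0.2, -0.7, -2.1]
grip_width: 0.0189
gripper_force: 51.4
```

{"fn": "arm_command", "kwargs": {"rows": [{"fingers": -1, "x": -0.0005, "y": -0.0285, "z": 0, "ax": -0.04, "ay": -0.91, "az": 0.43}, {"fingers": -1, "x": -0.0005, "y": -0.0285, "z": 0, "ax": -0.04, "ay": -0.91, "az": 0.43}, {"fingers": -1, "x": -0.0005, "y": -0.0285, "z": 0, "ax": -0.04, "ay": -0.91, "az": 0.43}, {"fingers": -1, "x": -0.0005, "y": -0.0285, "z": 0, "ax": -0.04, "ay": -0.91, "az": 0.43}, {"fingers": -1, "x": -0.0005, "y": -0.0285, "z": 0, "ax": -0.04, "ay": -0.91, "az": 0.43}, {"fingers": -1, "x": -0.0005, "y": -0.0285, "z": 0, "ax": -0.04, "ay": -0.91, "az": 0.43}, {"fingers": -1, "x": -0.0005, "y": -0.0285, "z": 0, "ax": -0.04, "ay": -0.91, "az": 0.43}, {"fingers": -1, "x": -0.0005, "y": -0.0285, "z": 0, "ax": -0.04, "ay": -0.91, "az": 0.43}, {"fingers": -1, "x": -0.0005, "y": -0.0285, "z": 0, "ax": -0.04, "ay": -0.91, "az": 0.43}, {"fingers": -1, "x": -0.0005, "y": -0.0285, "z": 0, "ax": -0.04, "ay": -0.91, "az": 0.43}]}}

```text
clock: 46.03
tcp_pos: [0.3354, 0.2598, 0.32]
orientation: [-3.06, -0.697, -0.023]
contact_force: [0.1, -0.0, -0.6]
grip_width: 0.0193
gripper_force: 51.4
```

{"fn": "arm_command", "kwargs": {"rows": [{"fingers": -1, "x": -0.0005, "y": -0.0285, "z": 0, "ax": -0.04, "ay": -0.91, "az": 0.43}, {"fingers": -1, "x": 0, "y": 0, "z": 0, "ax": 0, "ay": 0, "az": 0}, {"fingers": -1, "x": 0, "y": 0, "z": 0, "ax": 0, "ay": 0, "az": 0}, {"fingers": -1, "x": 0, "y": 0, "z": 0, "ax": 0, "ay": 0, "az": 0}]}}

```text
clock: 46.37
tcp_pos: [0.3236, 0.284, 0.32]
orientation: [3.065, 0.689, -0.001]
contact_force: [0.7, -0.4, -1.6]
grip_width: 0.0197
gripper_force: 51.4
```

Run:
```python
from m import *
st();go([*PK[2],.205],Rd(25.3),4)
```

```text
46.3667 [0.3236 0.284  0.32  ] [[0.904, 0.428, -0.001], [0.428, -0.904, -0.0], [-0.001, -0.0, -1.0]] [ 0.416  0.159 -1.354  1.954  0.169  1.16  -2.132] 0.019718435776744404
4 x -0.0 -0.0002 0.0287 turn -0.0 0.01 0.01
```

{"fn": "arm_command", "kwargs": {"rows": [{"fingers": -1, "x": 0, "y": -0.0001, "z": 0.0287, "ax": 0, "ay": 0, "az": 0}, {"fingers": -1, "x": 0, "y": -0.0001, "z": 0.0287, "ax": 0, "ay": 0, "az": 0}, {"fingers": -1, "x": 0, "y": -0.0001, "z": 0.0287, "ax": 0, "ay": 0, "az": 0}, {"fingers": -1, "x": 0, "y": -0.0001, "z": 0.0287, "ax": 0, "ay": 0, "az": 0}, {"fingers": -1, "x": 0, "y": 0, "z": 0, "ax": 0, "ay": 0, "az": 0}, {"fingers": -1, "x": 0, "y": 0, "z": 0, "ax": 0, "ay": 0, "az": 0}, {"fingers": -1, "x": 0, "y": 0, "z": 0, "ax": 0, "ay": 0, "az": 0}]}}

```text
clock: 46.95
tcp_pos: [0.3251, 0.2845, 0.2073]
orientation: [-3.066, -0.684, -0.004]
contact_force: [0.5, 0.8, -0.7]
grip_width: 0.0188
gripper_force: 51.3
```

Run:
```python
from m import *
chk(PK[2])
a=hang(np.load('/tmp/side.npz'),np.array(r.get_obs()['tcp_pos']))
for i in range(0,len(a),4): print(np.round(a[i:i+4].mean(0),4))
```

```text
47.0 [0.3254 0.2848 0.2077] [[0.905, 0.425, 0.003], [0.425, -0.905, 0.001], [0.004, 0.0, -1.0]] [ 0.19   0.34  -1.211  2.099  0.396  0.954 -2.37 ] 0.019141497790249533
slope -0.03669134281446712 -0.028625380056464908 bottom [0.32710858 0.28207026] mean [0.32560684 0.28089866 0.13362552 6.27586207]
bottom err tool [-0.0024 -0.004  -0.    ] tcp err tool [-0.002  -0.0008 -0.    ]
[0.325  0.2772 0.1879 8.25  ]
[0.3244 0.2808 0.175  6.5   ]
[0.3248 0.2817 0.1626 6.5   ]
[0.3247 0.2801 0.151  6.25  ]
[0.3249 0.2801 0.1388 6.5   ]
[0.3256 0.2786 0.1269 6.25  ]
[0.3267 0.2795 0.1141 6.5   ]
[0.3269 0.2837 0.1002 6.5   ]
[0.3269 0.2846 0.0905 4.5   ]
```

Shift by −2.3 mm along tool x and go down into the pocket's mouth.

{"fn": "arm_command", "kwargs": {"rows": [{"fingers": -1, "x": -0.0023, "y": -0.0008, "z": 0, "ax": 0, "ay": 0, "az": 0}, {"fingers": -1, "x": 0, "y": 0, "z": 0, "ax": 0, "ay": 0, "az": 0}, {"fingers": -1, "x": 0, "y": 0, "z": 0.012, "ax": 0, "ay": 0, "az": 0}, {"fingers": -1, "x": 0, "y": 0, "z": 0.012, "ax": 0, "ay": 0, "az": 0}, {"fingers": -1, "x": 0, "y": 0, "z": 0.012, "ax": 0, "ay": 0, "az": 0}, {"fingers": -1, "x": 0, "y": 0, "z": 0.012, "ax": 0, "ay": 0, "az": 0}, {"fingers": -1, "x": 0, "y": 0, "z": 0, "ax": 0, "ay": 0, "az": 0}, {"fingers": -1, "x": 0, "y": 0, "z": 0, "ax": 0, "ay": 0, "az": 0}]}}

```text
clock: 47.67
tcp_pos: [0.322, 0.2841, 0.1584]
orientation: [3.065, 0.686, 0.002]
contact_force: [-0.1, 0.9, -1.3]
grip_width: 0.0193
gripper_force: 51.3
```

Run:
```python
from m import *
chk(PK[2]);print(r.get_obs()['contact_force'])
```

```text
47.7167 [0.3222 0.2845 0.1588] [[0.905, 0.426, 0.002], [0.426, -0.905, 0.0], [0.002, 0.001, -1.0]] [ 0.094  0.413 -1.131  2.152  0.498  0.868 -2.47 ] 0.019422227564007567
slope -0.10680821472381247 0.08088581882207047 bottom [0.3279272  0.27594073] mean [0.32332279 0.27942765 0.08691351 6.375     ]
bottom err tool [-0.0005 -0.0099 -0.    ] tcp err tool [0.001  0.0002 0.    ]
[-0.06798946 -0.08846381 -1.08106152]m.py:33: RuntimeWarning: invalid value encountered in divide
  h=(near-cam)[:2];h/=np.linalg.norm(h)
```

{"fn": "arm_command", "kwargs": {"rows": [{"fingers": -1, "x": 0, "y": 0, "z": 0.009, "ax": 0, "ay": 0, "az": 0}, {"fingers": -1, "x": 0, "y": 0, "z": 0.009, "ax": 0, "ay": 0, "az": 0}, {"fingers": -1, "x": 0, "y": 0, "z": 0.006, "ax": 0, "ay": 0, "az": 0}, {"fingers": -1, "x": 0, "y": 0, "z": 0, "ax": 0, "ay": 0, "az": 0}, {"fingers": -1, "x": 0, "y": 0, "z": 0, "ax": 0, "ay": 0, "az": 0}]}}

```text
clock: 48.13
tcp_pos: [0.3217, 0.2839, 0.1336]
orientation: [3.065, 0.686, 0.0]
contact_force: [-0.1, 0.5, -1.2]
grip_width: 0.0195
gripper_force: 51.4
```

{"fn": "arm_command", "kwargs": {"rows": [{"fingers": -0.3, "x": 0, "y": 0, "z": 0, "ax": 0, "ay": 0, "az": 0}, {"fingers": -0.3, "x": 0, "y": 0, "z": 0, "ax": 0, "ay": 0, "az": 0}, {"fingers": -0.3, "x": 0, "y": 0, "z": 0, "ax": 0, "ay": 0, "az": 0}, {"fingers": -0.3, "x": 0, "y": 0, "z": -0.02, "ax": 0, "ay": 0, "az": 0}, {"fingers": -0.3, "x": 0, "y": 0, "z": -0.03, "ax": 0, "ay": 0, "az": 0}, {"fingers": -0.3, "x": 0, "y": 0, "z": -0.03, "ax": 0, "ay": 0, "az": 0}, {"fingers": -0.3, "x": 0, "y": 0, "z": -0.03, "ax": 0, "ay": 0, "az": 0}, {"fingers": -0.3, "x": 0, "y": 0, "z": -0.03, "ax": 0, "ay": 0, "az": 0}, {"fingers": -0.3, "x": 0, "y": 0, "z": 0, "ax": 0, "ay": 0, "az": 0}, {"fingers": -0.3, "x": 0, "y": 0, "z": 0, "ax": 0, "ay": 0, "az": 0}]}}

```text
clock: 48.97
tcp_pos: [0.3228, 0.2846, 0.2754]
orientation: [3.066, 0.684, 0.008]
contact_force: [0.8, 0.2, -0.6]
grip_width: 0.0298
gripper_force: 0.0
```

Run:
```python
from m import *
f=grab('side');g=grab('top');st()
X=cloud(f)
for P in PK:
    k=(np.hypot(X[...,0]-P[0],X[...,1]-P[1])<.02)&(X[...,2]>.055)&(X[...,2]<.18);q=X[k];print('top',q[:,2].max(),k.sum())
I=np.zeros((600,800,3),np.uint8);I[:,:600]=cv2.resize(f['frame'][165:315,240:390],(600,600),interpolation=cv2.INTER_CUBIC)
I[:200,600:]=cv2.resize(g['frame'][260:340,140:220],(200,200));I[200:400,600:]=cv2.resize(f['frame'][165:235,180:250],(200,200))
cv2.imwrite('pics/s8.png',I[...,::-1])
# plan: to above raised bar. bar raised (plunger 0): measured grip then about cradle (.065-.068,.1205,.097)
s=go([.46,.03,.30],Rd(60),12);s=go(cr(.066,.121,.19),Rd(125),13,s);s=go(cr(.066,.121,.096),Rd(125),5,s);print(s[0])
```

```text
49.0667 [0.3218 0.2835 0.2734] [[0.905, 0.426, 0.001], [0.426, -0.905, -0.001], [0.001, 0.002, -1.0]] [ 0.326  0.231 -1.309  2.023  0.256  1.072 -2.232] 0.029738149423498682
top 0.14339692178984625 145
top 0.1443874216926453 148
top 0.14119628018723457 70
12 x -0.0053 0.0239 -0.0022 turn 0.01 0.0 -2.9
13 x -0.0275 0.005 0.0035 turn 0.0 0.0 -5.0
5 x 0.0 0.0 0.0188 turn 0.0 0.0 0.0
[ 0.52113871 -0.30817344  0.161     ]
```

View pics/s8.png

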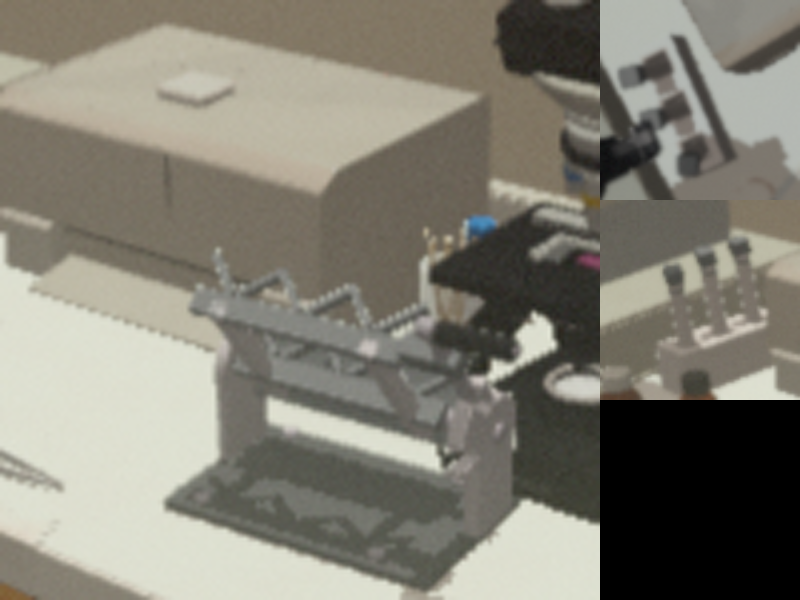

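{"fn": "arm_command", "kwargs": {"rows": [{"fingers": -0.3, "x": -0.0053, "y": 0.0239, "z": -0.0022, "ax": 0, "ay": 0, "az": -2.9}, {"fingers": -0.3, "x": -0.0053, "y": 0.0239, "z": -0.0022, "ax": 0, "ay": 0, "az": -2.9}, {"fingers": -0.3, "x": -0.0053, "y": 0.0239, "z": -0.0022, "ax": 0, "ay": 0, "az": -2.9}, {"fingers": -0.3, "x": -0.0053, "y": 0.0239, "z": -0.0022, "ax": 0, "ay": 0, "az": -2.9}, {"fingers": -0.3, "x": -0.0053, "y": 0.0239, "z": -0.0022, "ax": 0, "ay": 0, "az": -2.9}, {"fingers": -0.3, "x": -0.0053, "y": 0.0239, "z": -0.0022, "ax": 0, "ay": 0, "az": -2.9}, {"fingers": -0.3, "x": -0.0053, "y": 0.0239, "z": -0.0022, "ax": 0, "ay": 0, "az": -2.9}, {"fingers": -0.3, "x": -0.0053, "y": 0.0239, "z": -0.0022, "ax": 0, "ay": 0, "az": -2.9}, {"fingers": -0.3, "x": -0.0053, "y": 0.0239, "z": -0.0022, "ax": 0, "ay": 0, "az": -2.9}, {"fingers": -0.3, "x": -0.0053, "y": 0.0239, "z": -0.0022, "ax": 0, "ay": 0, "az": -2.9}]}}

```text
clock: 49.9
tcp_pos: [0.4267, 0.0644, 0.295]
orientation: [2.794, 1.434, -0.002]
contact_force: [0.6, 1.3, 0.5]
grip_width: 0.0302
gripper_force: 0.0
```

{"fn": "arm_command", "kwargs": {"rows": [{"fingers": -0.3, "x": -0.0053, "y": 0.0239, "z": -0.0022, "ax": 0, "ay": 0, "az": -2.9}, {"fingers": -0.3, "x": -0.0053, "y": 0.0239, "z": -0.0022, "ax": 0, "ay": 0, "az": -2.9}, {"fingers": -0.3, "x": -0.0275, "y": 0.005, "z": 0, "ax": 0, "ay": 0, "az": -5}, {"fingers": -0.3, "x": -0.0275, "y": 0.005, "z": 0, "ax": 0, "ay": 0, "az": -5}, {"fingers": -0.3, "x": -0.0275, "y": 0.005, "z": 0, "ax": 0, "ay": 0, "az": -5}, {"fingers": -0.3, "x": -0.0275, "y": 0.005, "z": 0, "ax": 0, "ay": 0, "az": -5}, {"fingers": -0.3, "x": -0.0275, "y": 0.005, "z": 0, "ax": 0, "ay": 0, "az": -5}, {"fingers": -0.3, "x": -0.0275, "y": 0.005, "z": 0, "ax": 0, "ay": 0, "az": -5}, {"fingers": -0.3, "x": -0.0275, "y": 0.005, "z": 0, "ax": 0, "ay": 0, "az": -5}]}}

```text
clock: 50.65
tcp_pos: [0.4436, -0.1632, 0.2993]
orientation: [-2.117, -2.32, 0.002]
contact_force: [0.6, 0.5, -0.2]
grip_width: 0.03
gripper_force: 0.0
```

{"fn": "arm_command", "kwargs": {"rows": [{"fingers": -0.3, "x": -0.0275, "y": 0.005, "z": 0, "ax": 0, "ay": 0, "az": -5}, {"fingers": -0.3, "x": -0.0275, "y": 0.005, "z": 0, "ax": 0, "ay": 0, "az": -5}, {"fingers": -0.3, "x": -0.0275, "y": 0.005, "z": 0, "ax": 0, "ay": 0, "az": -5}, {"fingers": -0.3, "x": -0.0275, "y": 0.005, "z": 0, "ax": 0, "ay": 0, "az": -5}, {"fingers": -0.3, "x": -0.0275, "y": 0.005, "z": 0, "ax": 0, "ay": 0, "az": -5}, {"fingers": -0.3, "x": -0.0275, "y": 0.005, "z": 0, "ax": 0, "ay": 0, "az": -5}, {"fingers": -0.3, "x": 0, "y": 0, "z": 0, "ax": 0, "ay": 0, "az": 0}, {"fingers": -0.3, "x": 0, "y": 0, "z": 0, "ax": 0, "ay": 0, "az": 0}, {"fingers": -0.3, "x": 0, "y": 0, "z": 0, "ax": 0, "ay": 0, "az": 0}]}}

```text
clock: 51.4
tcp_pos: [0.5219, -0.3071, 0.2994]
orientation: [-1.448, -2.786, -0.002]
contact_force: [-0.3, 0.6, -0.4]
grip_width: 0.0297
gripper_force: 0.0
```

Run:
```python
from m import *
st();bs();s=go(cr(.066,.121,.15),Rd(125),4);go(cr(.066,.121,.096),Rd(125),4,s)
```

```text
51.4 [ 0.5219 -0.3071  0.2994] [[-0.574, 0.819, -0.001], [0.819, 0.574, 0.002], [0.002, 0.0, -1.0]] [ 1.283  0.64  -1.283  1.614  0.623  1.366  0.532] 0.029672771330360014
51.4 [0.0648 0.1206 0.2344] rad 0.2431 ang 74.55 F [-0.1 -0.6 -0.4] 0.029672771330360014
4 x -0.0001 -0.0003 0.0211 turn 0.01 -0.03 0.02
4 x 0.0 0.0 0.0135 turn 0.0 0.0 0.0
```

{"fn": "arm_command", "kwargs": {"rows": [{"fingers": -0.3, "x": 0, "y": -0.0003, "z": 0.0211, "ax": 0, "ay": 0, "az": 0}, {"fingers": -0.3, "x": 0, "y": -0.0003, "z": 0.0211, "ax": 0, "ay": 0, "az": 0}, {"fingers": -0.3, "x": 0, "y": -0.0003, "z": 0.0211, "ax": 0, "ay": 0, "az": 0}, {"fingers": -0.3, "x": 0, "y": -0.0003, "z": 0.0211, "ax": 0, "ay": 0, "az": 0}, {"fingers": -0.3, "x": 0, "y": 0, "z": 0.0135, "ax": 0, "ay": 0, "az": 0}, {"fingers": -0.3, "x": 0, "y": 0, "z": 0.0135, "ax": 0, "ay": 0, "az": 0}, {"fingers": -0.3, "x": 0, "y": 0, "z": 0.0135, "ax": 0, "ay": 0, "az": 0}, {"fingers": -0.3, "x": 0, "y": 0, "z": 0.0125, "ax": 0, "ay": 0, "az": 0}, {"fingers": -0.3, "x": 0, "y": 0, "z": 0, "ax": 0, "ay": 0, "az": 0}, {"fingers": -0.3, "x": 0, "y": 0, "z": 0, "ax": 0, "ay": 0, "az": 0}]}}

```text
clock: 52.23
tcp_pos: [0.5213, -0.309, 0.1632]
orientation: [1.45, 2.786, 0.001]
contact_force: [-0.2, 0.1, 1.0]
grip_width: 0.0299
gripper_force: 0.0
```

Run:
```python
from m import *
st();bs()
```

```text
52.2333 [ 0.5213 -0.309   0.1632] [[-0.574, 0.819, 0.001], [0.819, 0.574, 0.0], [-0.0, 0.001, -1.0]] [ 1.224  0.764 -1.17   1.753  0.767  1.163  0.431] 0.029886122374315052
52.2333 [0.0664 0.1218 0.0982] rad 0.1185 ang 55.94 F [ 0.1 -0.1  1. ] 0.029886122374315052
```

{"fn": "arm_command", "kwargs": {"rows": [{"fingers": -1, "x": 0, "y": 0, "z": 0.001, "ax": 0, "ay": 0, "az": 0}, {"fingers": -1, "x": 0, "y": 0, "z": 0, "ax": 0, "ay": 0, "az": 0}, {"fingers": -1, "x": 0, "y": 0, "z": 0, "ax": 0, "ay": 0, "az": 0}, {"fingers": -1, "x": 0, "y": 0, "z": 0, "ax": 0, "ay": 0, "az": 0}, {"fingers": -1, "x": 0, "y": 0, "z": 0, "ax": 0, "ay": 0, "az": 0}], "grip_force": 50}}

```text
clock: 52.65
tcp_pos: [0.5208, -0.3102, 0.1632]
orientation: [1.451, 2.785, -0.003]
contact_force: [-5.4, -2.8, 4.0]
grip_width: 0.0126
gripper_force: 48.8
```

Run:
```python
from m import *
bs()
```

```text
52.65 [0.0675 0.1225 0.0982] rad 0.1192 ang 55.52 F [ 6.  -0.8  4. ] 0.01255136366946993
```

{"fn": "arm_command", "kwargs": {"rows": [{"fingers": -1, "x": 0, "y": -0.003, "z": -0.0044, "ax": 0, "ay": 0, "az": 0}, {"fingers": -1, "x": 0, "y": -0.003, "z": -0.0044, "ax": 0, "ay": 0, "az": 0}, {"fingers": -1, "x": 0, "y": -0.003, "z": -0.0044, "ax": 0, "ay": 0, "az": 0}, {"fingers": -1, "x": 0, "y": 0, "z": 0, "ax": 0, "ay": 0, "az": 0}, {"fingers": -1, "x": 0, "y": 0, "z": 0, "ax": 0, "ay": 0, "az": 0}]}}

```text
clock: 53.07
tcp_pos: [0.5144, -0.3143, 0.176]
orientation: [1.449, 2.785, 0.002]
contact_force: [2.6, -0.3, -5.1]
grip_width: 0.0122
gripper_force: 48.7
```

Run:
```python
from m import *
bs()
```

```text
53.0667 [0.075  0.1221 0.111 ] rad 0.134 ang 55.96 F [-1.9  1.8 -5.1] 0.01216712481550673
```

{"fn": "arm_command", "kwargs": {"rows": [{"fingers": -1, "x": 0, "y": -0.0007, "z": -0.001, "ax": 0, "ay": 0, "az": 0}, {"fingers": -1, "x": 0, "y": -0.0046, "z": 0.0034, "ax": 0, "ay": 0, "az": 0}, {"fingers": -1, "x": 0, "y": -0.0045, "z": 0.0036, "ax": 0, "ay": 0, "az": 0}, {"fingers": -1, "x": 0, "y": -0.0043, "z": 0.0038, "ax": 0, "ay": 0, "az": 0}, {"fingers": -1, "x": 0, "y": -0.0041, "z": 0.004, "ax": 0, "ay": 0, "az": 0}, {"fingers": -1, "x": 0, "y": -0.004, "z": 0.0041, "ax": 0, "ay": 0, "az": 0}, {"fingers": -1, "x": 0, "y": 0, "z": 0, "ax": 0, "ay": 0, "az": 0}]}}

```text
clock: 53.65
tcp_pos: [0.4957, -0.3273, 0.1572]
orientation: [1.45, 2.786, 0.001]
contact_force: [3.5, -0.2, -7.2]
grip_width: 0.0121
gripper_force: 48.8
```

Run:
```python
from m import *
bs()
```

```text
53.65 [0.0978 0.1221 0.0922] rad 0.1344 ang 43.3 F [-2.7  2.2 -7.2] 0.012121537629694671
```

{"fn": "arm_command", "kwargs": {"rows": [{"fingers": -1, "x": 0, "y": -0.0038, "z": 0.0043, "ax": 0, "ay": 0, "az": 0}, {"fingers": -1, "x": 0, "y": -0.0036, "z": 0.0045, "ax": 0, "ay": 0, "az": 0}, {"fingers": -1, "x": 0, "y": -0.0034, "z": 0.0046, "ax": 0, "ay": 0, "az": 0}, {"fingers": -1, "x": 0, "y": -0.0032, "z": 0.0048, "ax": 0, "ay": 0, "az": 0}, {"fingers": -1, "x": 0, "y": -0.003, "z": 0.0049, "ax": 0, "ay": 0, "az": 0}, {"fingers": -1, "x": 0, "y": -0.0028, "z": 0.005, "ax": 0, "ay": 0, "az": 0}, {"fingers": -1, "x": 0, "y": 0, "z": 0, "ax": 0, "ay": 0, "az": 0}]}}

```text
clock: 54.23
tcp_pos: [0.4799, -0.3384, 0.1292]
orientation: [1.449, 2.785, 0.002]
contact_force: [4.3, 0.0, -6.1]
grip_width: 0.0121
gripper_force: 48.9
```

Run:
```python
from m import *
bs()
```

```text
54.2333 [0.1171 0.1221 0.0642] rad 0.1336 ang 28.75 F [-3.5  2.4 -6.1] 0.01206471661074328
```

{"fn": "arm_command", "kwargs": {"rows": [{"fingers": -1, "x": 0, "y": -0.0025, "z": 0.0051, "ax": 0, "ay": 0, "az": 0}, {"fingers": -1, "x": 0, "y": -0.0023, "z": 0.0053, "ax": 0, "ay": 0, "az": 0}, {"fingers": -1, "x": 0, "y": -0.0021, "z": 0.0053, "ax": 0, "ay": 0, "az": 0}, {"fingers": -1, "x": 0, "y": -0.0018, "z": 0.0054, "ax": 0, "ay": 0, "az": 0}, {"fingers": -1, "x": 0, "y": -0.0016, "z": 0.0055, "ax": 0, "ay": 0, "az": 0}, {"fingers": -1, "x": 0, "y": -0.0014, "z": 0.0056, "ax": 0, "ay": 0, "az": 0}, {"fingers": -1, "x": 0, "y": -0.0011, "z": 0.0056, "ax": 0, "ay": 0, "az": 0}, {"fingers": -1, "x": 0, "y": -0.0009, "z": 0.0057, "ax": 0, "ay": 0, "az": 0}, {"fingers": -1, "x": 0, "y": 0, "z": 0, "ax": 0, "ay": 0, "az": 0}]}}

```text
clock: 54.98
tcp_pos: [0.4694, -0.3458, 0.086]
orientation: [1.448, 2.785, 0.003]
contact_force: [5.3, 2.0, -5.4]
grip_width: 0.0125
gripper_force: 49.0
```

Run:
```python
from m import *
bs()
```

```text
54.9833 [0.13   0.1222 0.021 ] rad 0.1316 ang 9.18 F [-5.5  1.5 -5.4] 0.012466234602897058
```

{"fn": "arm_command", "kwargs": {"rows": [{"fingers": -1, "x": 0, "y": -0.0006, "z": 0.0055, "ax": 0, "ay": 0, "az": 0}, {"fingers": -1, "x": 0, "y": -0.0004, "z": 0.0055, "ax": 0, "ay": 0, "az": 0}, {"fingers": -1, "x": 0, "y": -0.0001, "z": 0.004, "ax": 0, "ay": 0, "az": 0}, {"fingers": -1, "x": 0, "y": 0, "z": 0, "ax": 0, "ay": 0, "az": 0}, {"fingers": -1, "x": 0, "y": 0, "z": 0, "ax": 0, "ay": 0, "az": 0}]}}

```text
clock: 55.4
tcp_pos: [0.4689, -0.3462, 0.0715]
orientation: [1.448, 2.785, 0.003]
contact_force: [5.0, 3.3, -3.3]
grip_width: 0.0117
gripper_force: 49.1
```

Run:
```python
from m import *
bs()
```

```text
55.4 [0.1306 0.1222 0.0065] rad 0.1307 ang 2.87 F [-6.   0.2 -3.3] 0.01168334165065305
```

{"fn": "arm_command", "kwargs": {"rows": [{"fingers": -1, "x": 0, "y": 0, "z": 0.002, "ax": 0, "ay": 0, "az": 0}, {"fingers": -1, "x": 0, "y": 0.003, "z": 0, "ax": 0, "ay": 0, "az": 0}, {"fingers": -1, "x": 0, "y": 0.003, "z": 0, "ax": 0, "ay": 0, "az": 0}, {"fingers": -1, "x": 0, "y": 0.003, "z": 0, "ax": 0, "ay": 0, "az": 0}, {"fingers": -1, "x": 0, "y": 0, "z": 0, "ax": 0, "ay": 0, "az": 0}, {"fingers": -1, "x": 0, "y": 0, "z": 0, "ax": 0, "ay": 0, "az": 0}]}}

```text
clock: 55.9
tcp_pos: [0.4756, -0.3416, 0.0694]
orientation: [1.449, 2.786, 0.001]
contact_force: [4.0, 1.1, -2.9]
grip_width: 0.012
gripper_force: 49.2
```

Run:
```python
from m import *
bs()
```

```text
55.9 [0.1225 0.1222 0.0044] rad 0.1226 ang 2.04 F [-3.9  1.3 -2.9] 0.011957248775798438
```

{"fn": "arm_command", "kwargs": {"rows": [{"fingers": -1, "x": 0, "y": 0.003, "z": 0, "ax": 0, "ay": 0, "az": 0}, {"fingers": -1, "x": 0, "y": 0.002, "z": 0, "ax": 0, "ay": 0, "az": 0}, {"fingers": -1, "x": 0, "y": 0.001, "z": 0, "ax": 0, "ay": 0, "az": 0}, {"fingers": -1, "x": 0, "y": 0, "z": 0, "ax": 0, "ay": 0, "az": 0}, {"fingers": -1, "x": 0, "y": 0, "z": 0, "ax": 0, "ay": 0, "az": 0}]}}

```text
clock: 56.32
tcp_pos: [0.4799, -0.3385, 0.0691]
orientation: [1.45, 2.786, -0.0]
contact_force: [3.9, 1.1, -3.3]
grip_width: 0.0121
gripper_force: 49.1
```

Run:
```python
from m import *
bs()
```

```text
56.3167 [0.1172 0.1222 0.0041] rad 0.1172 ang 2.01 F [-3.8  1.3 -3.3] 0.01214556462895421
```

{"fn": "arm_command", "kwargs": {"rows": [{"fingers": -0.3, "x": 0, "y": 0.001, "z": 0, "ax": 0, "ay": 0, "az": 0}, {"fingers": -0.3, "x": 0, "y": 0, "z": 0, "ax": 0, "ay": 0, "az": 0}, {"fingers": -0.3, "x": 0, "y": 0, "z": 0, "ax": 0, "ay": 0, "az": 0}, {"fingers": -0.3, "x": 0, "y": 0, "z": 0, "ax": 0, "ay": 0, "az": 0}, {"fingers": -0.3, "x": 0, "y": 0, "z": -0.02, "ax": 0, "ay": 0, "az": 0}, {"fingers": -0.3, "x": 0, "y": 0, "z": -0.04, "ax": 0, "ay": 0, "az": 0}, {"fingers": -0.3, "x": 0, "y": 0, "z": -0.04, "ax": 0, "ay": 0, "az": 0}, {"fingers": -0.3, "x": 0, "y": 0, "z": -0.03, "ax": 0, "ay": 0, "az": 0}, {"fingers": -0.3, "x": 0, "y": 0, "z": 0, "ax": 0, "ay": 0, "az": 0}, {"fingers": -0.3, "x": 0, "y": 0, "z": 0, "ax": 0, "ay": 0, "az": 0}]}}

```text
clock: 57.15
tcp_pos: [0.4812, -0.3383, 0.201]
orientation: [1.449, 2.783, -0.002]
contact_force: [-1.0, -0.5, -0.8]
grip_width: 0.0299
gripper_force: 0.0
```

{"fn": "arm_command", "kwargs": {"rows": [{"fingers": -0.3, "x": 0, "y": -0.04, "z": -0.02, "ax": 0, "ay": 0, "az": 0}, {"fingers": -0.3, "x": 0.04, "y": 0, "z": -0.02, "ax": 0, "ay": 0, "az": 0}, {"fingers": -0.3, "x": -0.04, "y": 0, "z": 0, "ax": 0, "ay": 0, "az": 0}, {"fingers": -0.3, "x": -0.04, "y": 0, "z": 0, "ax": 0, "ay": 0, "az": 0}, {"fingers": -0.3, "x": -0.04, "y": 0, "z": 0, "ax": 0, "ay": 0, "az": 0}, {"fingers": -0.3, "x": -0.04, "y": 0, "z": 0, "ax": 0, "ay": 0, "az": 0}, {"fingers": -0.3, "x": 0, "y": 0, "z": 0, "ax": 0, "ay": 0, "az": 0}, {"fingers": -0.3, "x": 0, "y": 0, "z": 0, "ax": 0, "ay": 0, "az": 0}]}}

```text
clock: 57.82
tcp_pos: [0.5201, -0.4609, 0.2337]
orientation: [-1.453, -2.783, -0.002]
contact_force: [-0.1, 0.7, -0.7]
grip_width: 0.0299
gripper_force: 0.0
```

Run:
```python
from m import *
st();f=grab('side');g=grab('top')
I=np.zeros((600,800,3),np.uint8);I[:400]=cv2.resize(f['frame'][180:320,150:430],(800,400),interpolation=cv2.INTER_CUBIC)
I[400:,:500]=cv2.resize(g['frame'][160:340,140:520],(500,200),interpolation=cv2.INTER_CUBIC)
cv2.imwrite('pics/s9.png',I[...,::-1])
# comb heights at the open end compared with the start
for n in (f,):
    Q=(cloud(n).reshape(-1,3)-O)@C
    for x0 in(.01,.082):
        k=(abs(Q[:,0]-x0-.004)<.006)&(abs(Q[:,1])<.07)&(Q[:,2]>-.01)&(Q[:,2]<.06);print(x0,k.sum(),np.percentile(Q[k,2],[90,97,99]))
X=cloud(f)
for P in PK:
    k=(np.hypot(X[...,0]-P[0],X[...,1]-P[1])<.02)&(X[...,2]>.055)&(X[...,2]<.18);print('top',X[k][:,2].max())
```

```text
57.8167 [ 0.5201 -0.4609  0.2337] [[-0.572, 0.82, -0.001], [0.82, 0.572, 0.002], [0.002, 0.0, -1.0]] [ 1.318  0.807 -1.163  1.463  0.743  1.36   0.723] 0.029894009337355573
0.01 373 [0.02025916 0.02486515 0.02602918]
0.082 381 [0.01884379 0.02290014 0.02470835]
top 0.14362290174415493
top 0.14346940562068738
top 0.14274530603508573
```

View pics/s9.png

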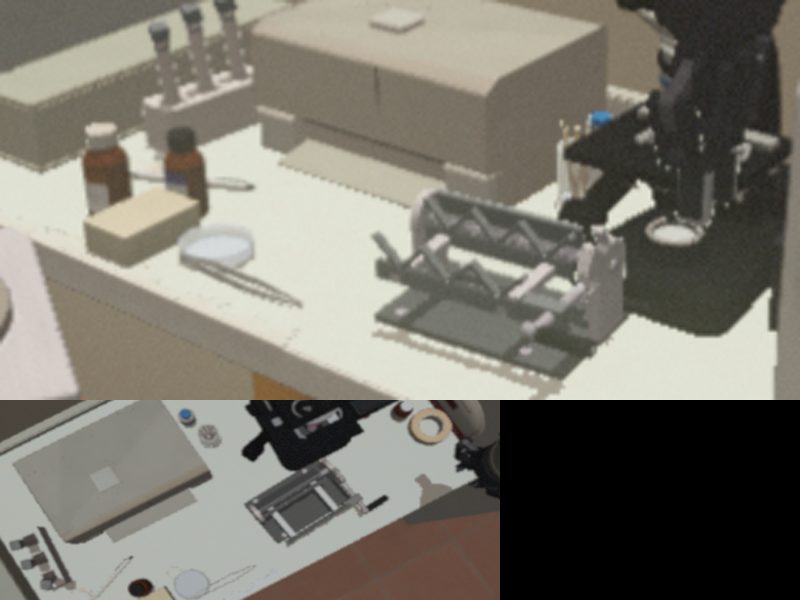

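Run:
```python
from m import *
print(bar(np.load('/tmp/top.npz'))[:4]);print(r.hand_in())
```

```text
(array([ 0.48087031, -0.33611812]), np.float64(-54.136131413069805), np.float64(0.042854760342533625), array([ 0.48107549, -0.33657217]))
the job is handed in; nothing more can be done
None
```

All three tubes stand cap up, each in its own rack pocket; the empty cradle is level with the plunger bar back at its starting position, and the job is handed in.

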